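# Put away washed gel glass plates and discard the chipped one

## Robot

A 7-joint arm with a two-finger parallel gripper is mounted at the origin on a cart in front of the work surface, level with it; the furniture and walls round the work are solid. World frame = base frame: x ahead of the robot, y to its left, z up, the work surface at z = 0. Lengths are in m, angles in rad, forces in N, time in s.
With the tool pointing down it reaches from about 0.4 to 0.85 m from the base axis. Payload 6.9 kg.
Tool frame: the origin (TCP) lies at the very end of the fingers, on their centre line; the grasp point (between the pads) lies 19 mm behind it (ctrl.hold_point_z is the distance from the TCP to the grasp point, in m); z points along the fingers, y is the direction in which the jaws open and shut (so a half turn about z gives the same grasp; the last joint's range is limited). The gripper opens to 85 mm and grips with 20 to 120 N. Pads are 22 mm wide; open, the fingers measure 114 mm over their backs; the gripper's body (76 mm by 85 mm) begins 54 mm behind the grasp point. The pads swing forward as they close: fully open they stand 13 mm farther back than shut.
Start: joints at [1.228, 0.507, -0.238, 1.5, 0.126, 1.149, -0.155], TCP at [0.271, -0.563, 0.231] pointing down, gripper open.
Joint ranges: [-3.08, 3.08], [-0.24, 2.05], [-1.43, 1.35], [0, 2.5], [-1.52, 4.66], [0.17, 1.96], [-2.89, 2.89]. Speed limits (rad/s): [2.39, 2.39, 3.14, 3.14, 3.14, 3.14, 3.14].

## Interface

Orientations are given as a unit quaternion [x, y, z, w].
In Python, from station import ctrl gives the robot as it stands.
- The arm moves only by the shell command python3 -m crank 'ROWS' [OPENING]. ROWS is JSON, a list of rows, each a list of 6 numbers: the shift along the tool's x, y, z in mm, then the turn, a rotation vector about the tool's x, y, z in degrees. In form: [[x, y, z, wx, wy, wz], ...]. A call has 1 to 20 rows; each row shifts and turns the pose as measured when the row begins, along the tool's axes as they then stand; what a row does not reach is not made up. A row lasts 1/12 s, in which the tool goes at most 41.7 mm and 7.16 degrees, less where a joint would pass 70% of its speed; a pose out of reach is approached as far as the arm can. A call with a gripper value outside its range is refused whole. OPENING is the opening in per cent of the stroke, from 0 (shut) to 100 (fully open), set as the call begins (- or left out, the last holds). The fingers move at their own pace and stop on an object; the grip force is fixed at half the most. Time passes only in rows, so rows that do not move let the fingers close. It gives the time, the measured TCP pose, the force and the opening at its end, in the units of the state.
- ctrl.observe(): the state, without advancing time (a new reading comes with each control period).
- ctrl.snapshot(name): name is "scene" or "top" or "wrist"; returns a dict with "frame" (420x560x3 uint8, blue, green, red), "K" (3x3 intrinsics, pixels), "rvec" (rotation vector, rad) and "tvec" (3), from world to camera coordinates, as OpenCV has them. Camera axes: x right, y down, z forward; pixel columns grow to the right and rows downward; lengths in m; the calibration is good to about 2 mm. A picture is of the moment at which its call begins. There is no depth.
- ctrl.hand_in(): hands the job in, once; it reports no verdict.
The state is a dict: "t": time; "joint_pos": joint angles; "qvel": joint speeds; "joint_efforts": joint torques, N m; "ee_pos": TCP position; "eef_rot": TCP orientation; "wrist_force": force on the tool from outside, world axes, zero at the start; "moment": the same for the moment, N m; "width": finger opening in m.
Only numpy, scipy, OpenCV 4.12 (cv2) and the standard library are available. Lean on these libraries where they do the work, as an engineer would, in place of code of your own. Each camera call takes 0.05 s, during which the arm holds its last target.

## Task

The washed glass plates lie flat in the draining tray's lanes, where they cannot be gripped: slide each out over the tray's open front edge and pick it up by its long edges. First swing the carrier's retaining arm aside, then stack all sound plates flat in the carrier, pushed in line with its bay against or close to the back stop, and swing the arm back fully over them; drop the plate with the broken corner into the open white carton, and leave the carton upright and the flask and beaker undisturbed.

Things in the scene. Friction and masses are not known exactly. Their poses are not given: they have to be found in the camera images.
- tray_edge (a point): Grey plastic draining tray on steel legs, fixed, 246 mm wide, 156 mm deep. Point: middle of its open front edge, on the lane floor's top, 80 mm above the worktop; x points into the tray (away from the robot), y to its left, z up. Floor 4 mm thick, free air below; front legs 33 mm behind the edge. Plates tip off once their centre passes the edge; glass slides easily here (friction about 0.25); closed fingertips pressing on it with 5 to 15 N drag it
- tray: The same tray: origin on the worktop under its middle, 78 mm behind the front edge, axes as tray_edge. Four lanes run along x, centred at y = -90, -30, +30 and +90 mm, each 54 mm wide between ribs 6 mm wide and 6 mm high (2 mm higher than a plate), which end 2 mm behind the front edge; a 14 mm lip closes the back
- carrier_bay (a point): Plate carrier, fixed: white block with a bay for up to three plates, open to the front. Point: on the bay floor, 36 mm above the worktop, below where a stacked plate's centre belongs; x along the bay to its back stop (away from the robot), y left, z up. Floor from x = -16 to +57 mm, where the stop is: a plate overhangs 39 mm at the front, to be held there by its long edges
- carrier: The same carrier: origin on the worktop under carrier_bay, same axes. Bay walls from x = -6 to +58 mm, 55 mm apart, with flared tops 16 mm above the bay floor. Aluminium base 8 mm high, x = -26 to +78, y = -57 to +61 mm. The closed retaining arm's underside is 18.5 mm above the bay floor
- retainer (a joint): Retaining arm of the carrier, a steel strip 14 mm wide, reaching 82 mm from its axis, swinging level about an upright pivot left of the bay. 0 = closed, straight across the bay to the right (bay's -y); grows anticlockwise seen from above; 1.57 = pointing along the bay's +x, clear of the bay; stop at 1.9. About 1 N at the knob moves it; it stays where it is left
- retainer_knob (a point): Black upright knob on the retaining arm, 17 mm thick, 35 mm high, 46 mm from the pivot's axis. Point: on its axis, where to grip, 10 mm below its top
- retainer_pivot (a point): Point on the arm's upright pivot axis (at x = +26, y = +46 mm of carrier_bay), level with the knob's grip point; the steel pivot post is 22 mm thick, its top 66 mm above the worktop
- plate_1_center (a point): Sound glass plate, greenish and clear, 110 mm long, 50 mm wide, 4 mm thick, 55 g, flat in a lane of the tray (any lane; may be absent). Point: its centre, half-way up; x along its length (away from the tray's open edge at the start), y across, z up
- plate_2_center (a point): Sound glass plate, greenish and clear, 110 mm long, 50 mm wide, 4 mm thick, 55 g, flat in a lane of the tray (any lane; may be absent). Point: its centre, half-way up; x along its length (away from the tray's open edge at the start), y across, z up
- plate_3_center (a point): Sound glass plate, greenish and clear, 110 mm long, 50 mm wide, 4 mm thick, 55 g, flat in a lane of the tray (any lane; may be absent). Point: its centre, half-way up; x along its length (away from the tray's open edge at the start), y across, z up
- plate_chipped_center (a point): The rejected glass plate: as the sound ones (110 x 50 x 4 mm, 50 g), but with one corner of its far end (+x, +y) broken off, 30 mm along and 26 mm across; always present. Point: centre of the unbroken outline, half-way up; x along its length, y across
- carton_mouth (a point): Loose open white carton for broken glass, 140 x 190 mm (its x and y) and 100 mm high, walls 2 mm, 0.3 kg, on the worktop. Point: centre of its mouth, level with the rim
- flask_4: Bystander: conical flask with a white cover, 92 mm across, 179 mm high, behind the tray. Point: centre of its underside
- beaker: Bystander: translucent white beaker, 96 mm across, 100 mm high, behind the carton. Point: centre of its underside

How it is judged:
By the outcome, as a careful person would: the job done as asked, in the order asked, and still so for the second after the job is handed in, with the robot touching nothing.
Of plate_1, plate_2, plate_3 only 2 to 3 are there at a start; the rules pass over those that are not, and their reading is None.
At some moment in a run one of carton may be knocked a few centimetres aside while the robot is not near it.
Once in a run the grip may slacken for a moment while it holds something.
It also fails if it takes over 210 s, if anything falls off the work surface, if the arm or the gripper's body presses on something with over 40 N, if the wrist force passes 120 N, or if a joint passes its speed limit or range.

## Working session

There is one attempt and no reset: what is moved stays moved. The work goes in short steps, Python scripts to look and compute and a shell command to move; the robot and the scene stay as the last step left them, time stands still between calls to the robot, and variables do not carry over. Pictures are saved under pics/ and viewed, and the job is handed in when it is done.

```bash
ls; mkdir -p pics
python3 - <<'E'
from station import ctrl
import cv2
print(ctrl.observe()); print(ctrl.hold_point_z)
for n in ["scene","top","wrist"]:
    s=ctrl.snapshot(n); cv2.imwrite(f"pics/{n}0.png",s["frame"]); print(n,s["K"],s["rvec"],s["tvec"])
E
```

```text
pics
{'t': 0.0, 'joint_pos': array([ 1.22851424,  0.50833027, -0.23750743,  1.50116297,  0.12569831,
        1.14890558, -0.15480801]), 'qvel': array([ 1.46012041e-04, -5.12471852e-04, -9.20550238e-05,  6.35920603e-05,
        2.92028633e-05, -8.46875986e-04,  7.94161428e-04]), 'joint_efforts': array([ 7.94566877e-04, -6.20602512e+01, -2.18663469e+00, -2.49653327e+01,
        1.25507824e-02,  1.18546112e-02,  4.00281715e-05]), 'ee_pos': array([ 0.27029987, -0.56294968,  0.23042338]), 'eef_rot': array([ 9.75040866e-01,  2.22023612e-01, -2.23819050e-04, -8.80842313e-04]), 'wrist_force': array([-0.58674995, -0.04315648,  0.74522978]), 'moment': array([ 0.0134904 , -0.01659548, -0.02253098]), 'width': 0.08532480977304745}
0.0187
scene [[383.02798244   0.         276.35839348]
 [  0.         383.02798244 213.31596222]
 [  0.           0.           1.        ]] [ 0.61240818 -2.67863106  1.17068442] [0.52856637 0.27084905 0.98610168]
top [[460.93704858   0.         281.65971374]
 [  0.         460.93704858 206.16088282]
 [  0.           0.           1.        ]] [ 2.15002482 -2.15770151  0.15483827] [-0.01801372  0.60609755  1.2413187 ]
wrist [[296.41039596   0.         280.00398333]
 [  0.         296.41039596 210.22971719]
 [  0.           0.           1.        ]] [-2.46743115  1.55096019  0.20668729] [-0.6254266  -0.03389574  0.37877133]
```

View pics/scene0.png

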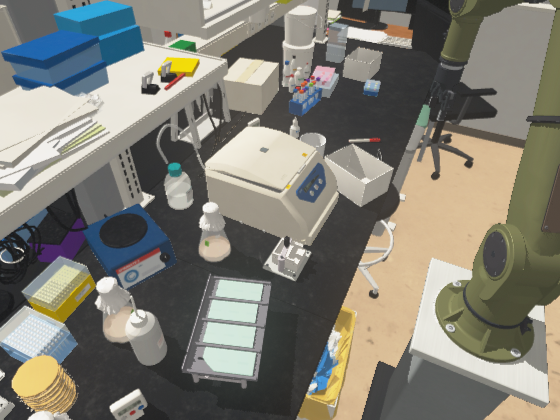

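View pics/top0.png

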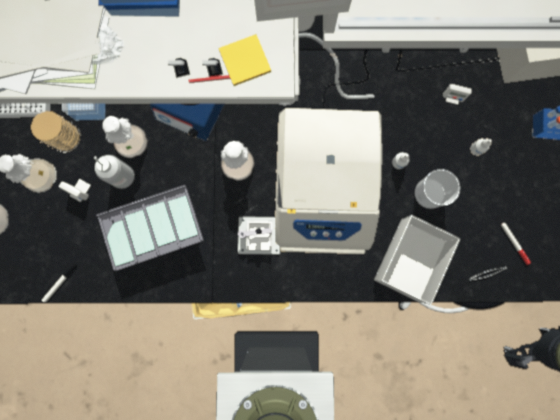

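View pics/wrist0.png

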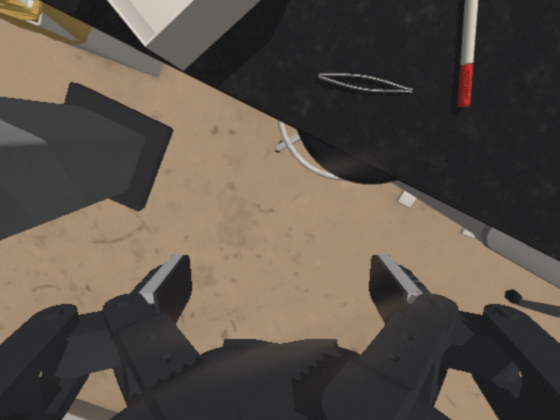

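The scene shows four plates in the tray, at left in the top view around (150,228). The carrier is at about (258,235) beside the centrifuge, and the carton at about (418,258). I'll zoom in.

Run:
```python
import cv2
a=cv2.imread("pics/top0.png")
cv2.imwrite("pics/t_tray.png",cv2.resize(a[175:280,85:215],None,fx=5.7,fy=5.7,interpolation=cv2.INTER_CUBIC))
cv2.imwrite("pics/t_car.png",cv2.resize(a[200:265,225:295],None,fx=9,fy=9,interpolation=cv2.INTER_CUBIC))
cv2.imwrite("pics/t_box.png",cv2.resize(a[205:310,365:470],None,fx=5.7,fy=5.7,interpolation=cv2.INTER_CUBIC))
b=cv2.imread("pics/scene0.png")
cv2.imwrite("pics/s_car.png",cv2.resize(b[225:395,180:330],None,fx=3.5,fy=3.5,interpolation=cv2.INTER_CUBIC))
```

```text
(no output)
```

View pics/t_tray.png

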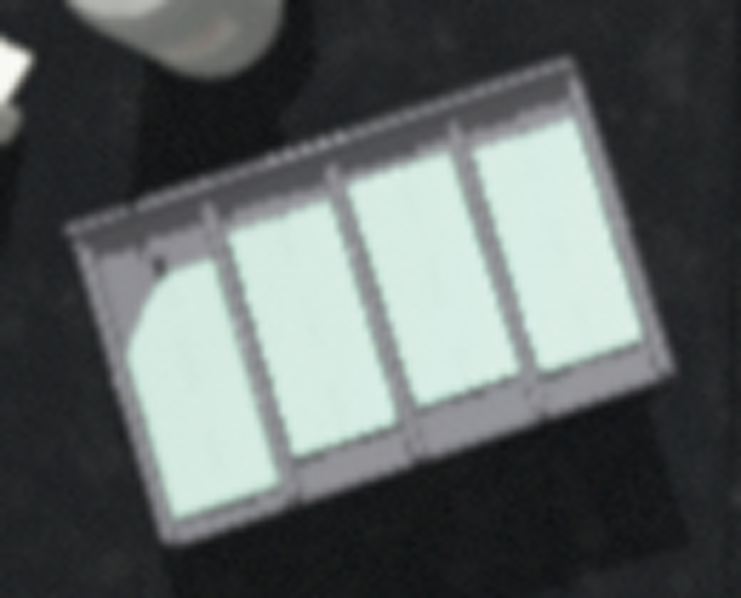

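View pics/t_car.png

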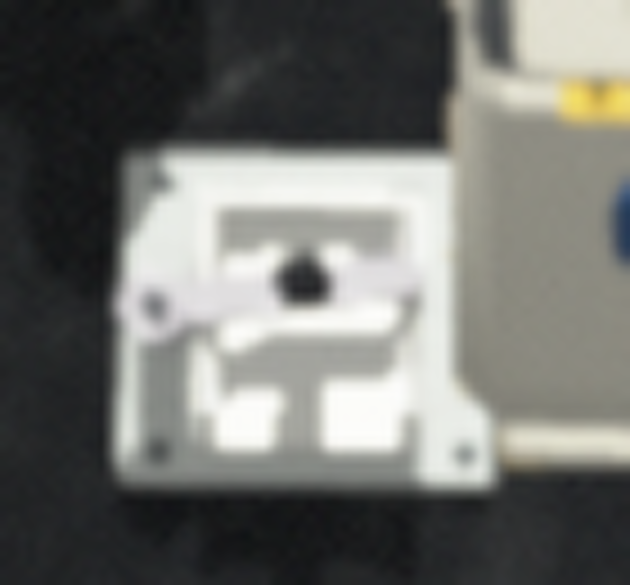

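View pics/t_box.png

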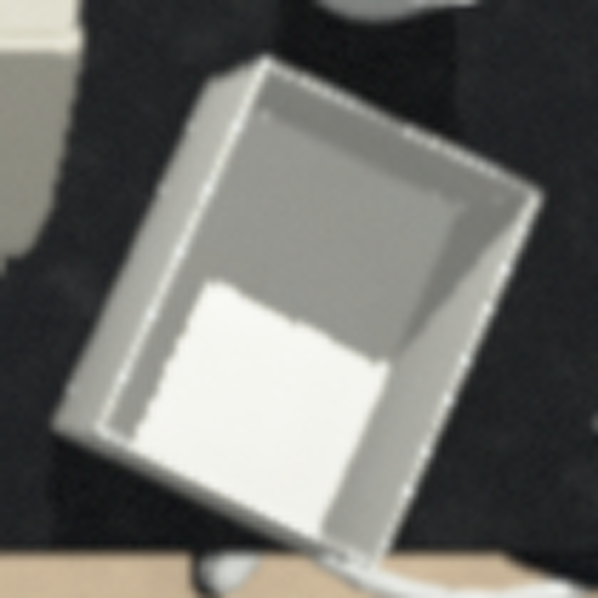

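View pics/s_car.png

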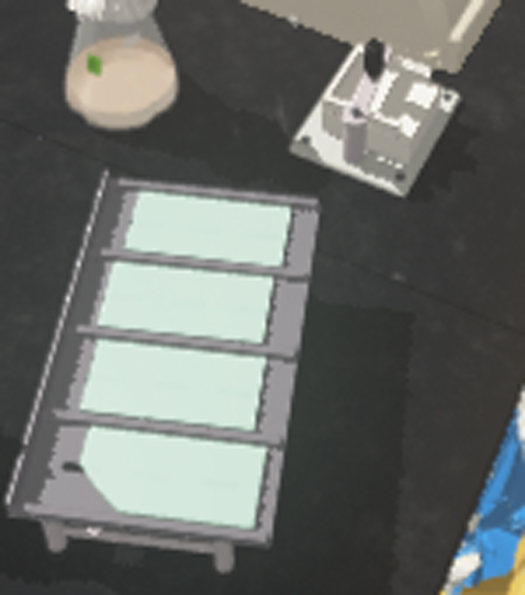

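```bash
cat > h.py <<'E'
import numpy as np, cv2
from station import ctrl
from scipy.spatial.transform import Rotation as R
def ray(s,uv,z):
    uv=np.array(uv,float).reshape(-1,2)
    M=cv2.Rodrigues(np.array(s["rvec"],float))[0]; t=np.array(s["tvec"],float).ravel()
    c=-M.T@t
    d=(M.T@np.linalg.inv(s["K"])@np.c_[uv,np.ones(len(uv))].T).T
    return c+d*((z-c[2])/d[:,2])[:,None]
def proj(s,P):
    return cv2.projectPoints(np.array(P,float).reshape(-1,3),np.array(s["rvec"],float),np.array(s["tvec"],float),s["K"],None)[0].reshape(-1,2)
def fit2(local,world):
    a=np.array(local,float);b=np.array(world)[:,:2]
    A=a-a.mean(0);B=b-b.mean(0)
    th=np.arctan2((A[:,0]*B[:,1]-A[:,1]*B[:,0]).sum(),(A*B).sum())
    c,s=np.cos(th),np.sin(th);Rm=np.array([[c,-s],[s,c]])
    o=b.mean(0)-Rm@a.mean(0); res=(Rm@a.T).T+o-b
    return o,th,np.round(res*1000,1)
def st():
    o=ctrl.observe(); r=R.from_quat(o["eef_rot"]).as_matrix()
    print("t",round(o["t"],2),"pos",np.round(o["ee_pos"]*1000,1),"x",np.round(r[:,0],3),"y",np.round(r[:,1],3),"z",np.round(r[:,2],3),"F",np.round(o["wrist_force"],1),"w",round(o["width"]*1000,1))
    return o,r
E
python3 - <<'E'
from h import *
s=ctrl.snapshot("top")
T=lambda l,f,o:np.array(l)/f+np.array(o)-0.5+0.5/f
# tray plates corners [fl fr br bl?]
f,o=5.7,(85,175)
def plate(px):
    w=ray(s,T(px,f,o),.084)
    loc=[(-.055,.025),(-.055,-.025),(.055,-.025),(.055,.025)][:len(px)]
    return fit2(loc,w)
for n,p in dict(ch=[(172,518),(280,487),(213,260)],p2=[(292,457),(397,425),(333,203),(228,235)],p3=[(415,407),(520,373),(452,150),(347,186)],p4=[(540,373),(641,338),(575,117),(473,150)]).items(): print(n,plate(p))
w=ray(s,T([(172,545),(672,374)],f,o),.08);print("tray edge",w, fit2([(0,.123),(0,-.123)],w))
f,o=9,(225,200)
w=ray(s,T([(113,490),(497,490)],f,o),.004);print("car",fit2([(-.026,.061),(-.026,-.057)],w))
w=ray(s,T([(152,308)],f,o),.066);print("pivot",w)
w=ray(s,T([(302,280)],f,o),.09);print("knob",w)
w=ray(s,T([(303,262)],f,o),.095);print("knobtop",w)
f,o=5.7,(365,205)
w=ray(s,T([(267,60),(540,193),(375,562),(100,430)],f,o),.1);print("carton",w,fit2([(.095,.07),(.095,-.07),(-.095,-.07),(-.095,.07)],w))
E
```

```text
ch (array([0.50322643, 0.41345824]), np.float64(0.31415600958052353), array([[-0.5, -0.6],
       [ 0.9,  1.1],
       [-0.4, -0.4]]))
p2 (array([0.53089894, 0.3593939 ]), np.float64(0.311076841542276), array([[-0.7, -0.2],
       [-0. ,  0.3],
       [ 0.5,  0.5],
       [ 0.2, -0.6]]))
p3 (array([0.55464845, 0.30370848]), np.float64(0.3239271316536439), array([[ 0. , -0.4],
       [ 0.3,  0.5],
       [-0.7,  0.7],
       [ 0.4, -0.8]]))
p4 (array([0.57072885, 0.24620049]), np.float64(0.3140290694047804), array([[ 0.6,  0.3],
       [-0.2, -0.5],
       [-0.3,  0.1],
       [-0.1,  0. ]]))
tray edge [[0.43132709 0.42173077 0.08      ]
 [0.50969924 0.19177571 0.08      ]] (array([0.47051316, 0.30675324]), np.float64(0.3284689615033216), array([[-0.5,  1.4],
       [ 0.5, -1.4]]))
car (array([0.50101326, 0.04354767]), np.float64(-0.003799679333714662), array([[-0. , -1.2],
       [ 0. ,  1.2]]))
pivot [[0.52757952 0.08911691 0.066     ]]
knob [[0.53384643 0.04300265 0.09      ]]
knobtop [[0.53873197 0.0425034  0.095     ]]
carton [[ 0.5729483  -0.36394319  0.1       ]
 [ 0.51061487 -0.48783341  0.1       ]
 [ 0.34355198 -0.40330316  0.1       ]
 [ 0.40320894 -0.28036059  0.1       ]] (array([ 0.45758102, -0.38386009]), np.float64(-0.46158020911151565), array([[ 0.9,  0.4],
       [ 0.8, -1. ],
       [-2.2, -0.9],
       [ 0.5,  1.5]]))
```

```bash
cat >> h.py <<'E'
def tri(uv1,uv2,s1,s2):
    P=[]
    for s in (s1,s2):
        M=cv2.Rodrigues(np.array(s["rvec"],float))[0]
        P.append(np.array(s["K"])@np.c_[M,np.array(s["tvec"],float).ravel()])
    X=cv2.triangulatePoints(P[0],P[1],np.array(uv1,float),np.array(uv2,float)).ravel();return X[:3]/X[3]
def plan(x,y,z,yaw):
    "mm, mm, mm, deg -> shift in tool axes and turn"
    o,r=st()
    d=r.T@(np.array([x,y,z])-o["ee_pos"]*1000)
    a=np.radians(yaw)
    G=np.array([[np.cos(a),np.sin(a),0],[np.sin(a),-np.cos(a),0],[0,0,-1]])
    print("shift now-axes",np.round(d,1),"after-turn",np.round(G.T@(np.array([x,y,z])-o["ee_pos"]*1000),1),"turn deg",np.round(np.degrees(R.from_matrix(r.T@G).as_rotvec()),2))
E
python3 - <<'E'
from h import *
a=cv2.imread("pics/top0.png");b=cv2.imread("pics/scene0.png")
A=cv2.resize(a[100:260,225:395],(600,565),interpolation=cv2.INTER_CUBIC)
cv2.imwrite("pics/t_cen.png",A)
B=cv2.resize(b[120:285,200:345],(580,660),interpolation=cv2.INTER_CUBIC)[:600]
cv2.imwrite("pics/s_cen.png",cv2.resize(b[130:280,200:345],(580,600),interpolation=cv2.INTER_CUBIC))
E
```

```text
(no output)
```

View pics/t_cen.png

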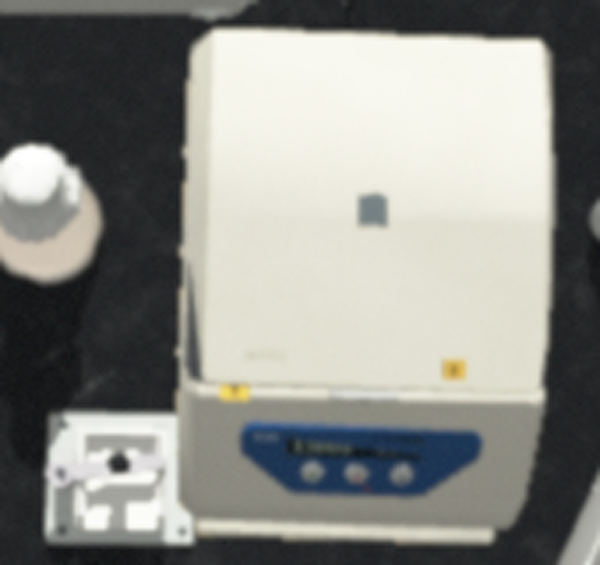

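View pics/s_cen.png

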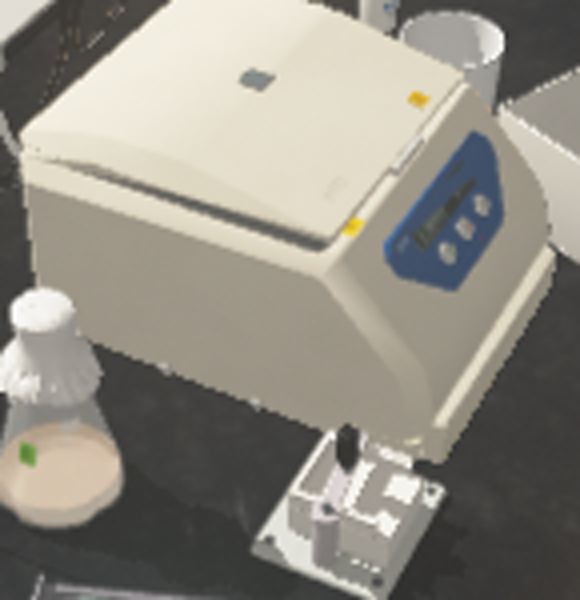

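Run:
```python
from h import *
t=ctrl.snapshot("top");s=ctrl.snapshot("scene")
T=lambda p:np.array(p)/3.53+(225,100)
S=lambda p:np.array(p)/4+(200,130)
print("cen topfront",tri(T((180,383)),S((320,272)),t,s))
print("cen mid slope?",tri(T((180,490)),S((400,360)),t,s))
print("cen base",tri(T((192,540)),S((437,460)),t,s))
print("knob top",tri(T((119,459)),S((347,428)),t,s))
print("pivot top",tri(T((61,473)),S((327,508)),t,s))
print("flask top",tri(T((34,172)),S((42,308)),t,s))
```

```text
cen topfront [ 0.5807521  -0.00520499  0.18087102]
cen mid slope? [ 0.51250428 -0.00382968  0.12725361]
cen base [ 0.47991261 -0.01259754  0.0323548 ]
knob top [0.53539199 0.04132775 0.09238316]
pivot top [0.52779899 0.08741203 0.06028948]
flask top [0.73612029 0.09974893 0.16988778]
```

Run:
```python
from h import *
w=ctrl.snapshot("wrist");M=cv2.Rodrigues(np.array(w["rvec"]))[0];c=-M.T@np.array(w["tvec"]).ravel()
o,r=st();print("cam in tool mm",r.T@(c-o["ee_pos"])*1000, "cam z dir in tool",r.T@M[2])
plan(400,60,260,0)
```

```text
t 0.35 pos [ 270.5 -563.3  231.1] x [0.901 0.433 0.   ] y [ 0.433 -0.901 -0.   ] z [-0.  0. -1.] F [-0.5  0.3  0.4] w 85.5
cam in tool mm [  65.42115725    1.43736922 -142.63896137] cam z dir in tool [-2.58395656e-01 -7.34285207e-04  9.66038895e-01]
t 0.35 pos [ 270.5 -563.3  231.1] x [0.901 0.433 0.   ] y [ 0.433 -0.901 -0.   ] z [-0.  0. -1.] F [-0.5  0.3  0.4] w 85.5
shift now-axes [ 386.6 -505.8  -28.7] after-turn [ 129.5 -623.3  -28.9] turn deg [-2.000e-02  0.000e+00  2.566e+01]
```

```bash
python3 -m crank '[[0,0,-8,0,0,6.4],[0,0,-8,0,0,6.4],[0,0,-8,0,0,6.4],[0,0,-5,0,0,6.4],[8,-36,0,0,0,0],[8,-36,0,0,0,0],[8,-36,0,0,0,0],[8,-36,0,0,0,0],[8,-36,0,0,0,0],[8,-36,0,0,0,0],[8,-36,0,0,0,0],[8,-36,0,0,0,0],[8,-36,0,0,0,0],[8,-36,0,0,0,0],[8,-36,0,0,0,0],[8,-36,0,0,0,0],[8,-36,0,0,0,0],[8,-36,0,0,0,0],[8,-36,0,0,0,0],[0,0,0,0,0,0]]' 40; python3 -c "
from h import *
plan(400,60,260,0)"
```

```text
t: 2.02
ee_pos: [0.406, -0.0038, 0.2605]
eef_rot: [1.0, -0.014, 0.004, 0.002]
wrist_force: [0.2, 0.8, 0.4]
width: 0.0339
t 2.02 pos [406.   -3.8 260.5] x [ 1.    -0.029  0.007] y [-0.029 -1.     0.003] z [ 0.007 -0.004 -1.   ] F [0.2 0.8 0.4] w 33.9
shift now-axes [ -7.8 -63.6   0.3] after-turn [ -6.  -63.8   0.5] turn deg [ 0.2  -0.42 -1.64]
```

```bash
cat >> h.py <<'E'
def plan(x,y,z,yaw,roll=0,pitch=0):
    "TCP mm, deg; roll about tool x, pitch about tool y after yaw"
    o,r=st()
    dw=np.array([x,y,z])-o["ee_pos"]*1000
    a=np.radians(yaw)
    G=np.array([[np.cos(a),np.sin(a),0],[np.sin(a),-np.cos(a),0],[0,0,-1]])@R.from_euler('xy',[roll,pitch],degrees=True).as_matrix()
    print("shift now-axes",np.round(r.T@dw,1),"after-turn",np.round(G.T@dw,1),"turn deg",np.round(np.degrees(R.from_matrix(r.T@G).as_rotvec()),2))
E
python3 -c "
from h import *
plan(480,60,230,0,-12)"
```

```text
t 2.02 pos [406.   -3.8 260.5] x [ 1.    -0.029  0.007] y [-0.029 -1.     0.003] z [ 0.007 -0.004 -1.   ] F [0.2 0.8 0.4] w 33.9
shift now-axes [ 71.9 -66.   30.8] after-turn [ 74.  -68.8  16.6] turn deg [-11.79  -0.25  -1.67]
```

```bash
python3 -m crank '[[0,-30,0,-6,0,-0.8],[0,-38,0,-6,0,-0.8],[37,0,8,0,0,0],[37,0,8,0,0,0],[0,0,0,0,0,0]]' 40; python3 -c "
from h import *
plan(534,43,66,0,-12)
w=ctrl.snapshot('wrist');cv2.imwrite('pics/w1.png',w['frame'])
for p in [(534,43,92),(527.5,89,66),(501,43.5,36)]: print(proj(w,np.array(p)/1000))"
```

```text
t: 2.43
ee_pos: [0.4841, 0.0516, 0.2427]
eef_rot: [0.996, -0.0, 0.003, 0.088]
wrist_force: [0.3, -0.1, -0.1]
width: 0.0342
t 2.43 pos [484.1  51.6 242.7] x [1.    0.    0.007] y [-0.001 -0.985  0.175] z [ 0.006 -0.175 -0.985] F [ 0.3 -0.1 -0.1] w 34.2
shift now-axes [ 48.8 -22.5 175.8] after-turn [ 49.9 -28.3 174.7] turn deg [-1.91 -0.37 -0.07]
[[260.38549182 149.16934872]]
[[213.29723021 154.72128904]]
[[255.14306194 175.28478623]]
```

View pics/w1.png

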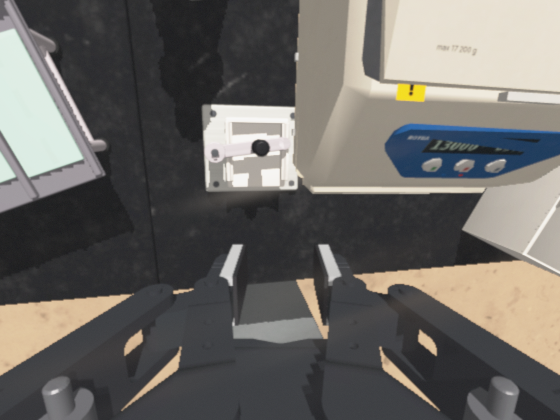

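```bash
python3 -m crank '[[25,-11,0,-1,0,0],[24,-11,0,-1,0,0],[0,0,35,0,0,0],[0,0,35,0,0,0],[0,0,30,0,0,0],[0,0,0,0,0,0]]' 40; python3 -c "
from h import *
plan(534,43,67,0,-12)
w=ctrl.snapshot('wrist');cv2.imwrite('pics/w2.png',w['frame'])
for p in [(534,43,92),(527.5,89,66),(501,43.5,36)]: print(proj(w,np.array(p)/1000))"
```

```text
t: 2.98
ee_pos: [0.5323, 0.0511, 0.1409]
eef_rot: [0.994, -0.001, 0.004, 0.106]
wrist_force: [-1.6, -1.0, 0.8]
width: 0.0344
t 2.98 pos [532.3  51.1 140.9] x [ 1.    -0.002  0.008] y [-0.003 -0.978  0.21 ] z [ 0.008 -0.21  -0.978] F [-1.6 -1.   0.8] w 34.4
shift now-axes [ 1.1 -7.6 73.9] after-turn [ 1.7 -7.4 73.9] turn deg [ 0.13 -0.44 -0.19]
[[274.85534953 229.16175571]]
[[207.05799323 231.03854903]]
[[262.4023406  245.29985353]]
```

View pics/w2.png

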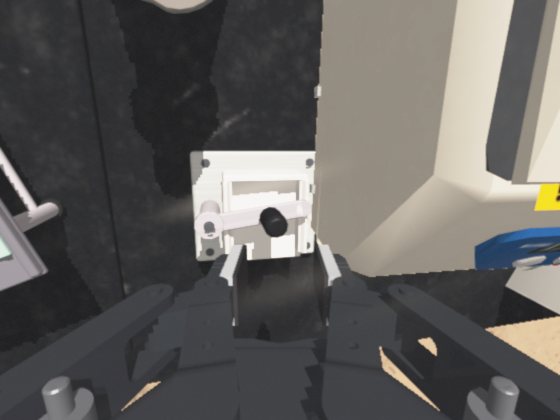

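```bash
python3 -m crank '[[1,-4,25,0,0,0],[0,-3.5,20,0,0,0],[0,0,15,0,0,0],[0,0,10,0,0,0],[0,0,0,0,0,0]]' 40; python3 -c "
from h import *
plan(534,43,67,0,-12)
w=ctrl.snapshot('wrist');cv2.imwrite('pics/w3.png',w['frame'])"
```

```text
t: 3.45
ee_pos: [0.5396, 0.0462, 0.0817]
eef_rot: [0.995, -0.003, 0.012, 0.104]
wrist_force: [0.8, -0.3, -0.2]
width: 0.0342
t 3.45 pos [539.6  46.2  81.7] x [ 1.    -0.003  0.024] y [-0.008 -0.978  0.207] z [ 0.023 -0.207 -0.978] F [ 0.8 -0.3 -0.2] w 34.2
shift now-axes [-5.9  0.1 14.9] after-turn [-5.6  0.1 15. ] turn deg [-0.06 -1.29 -0.43]
```

View pics/w3.png

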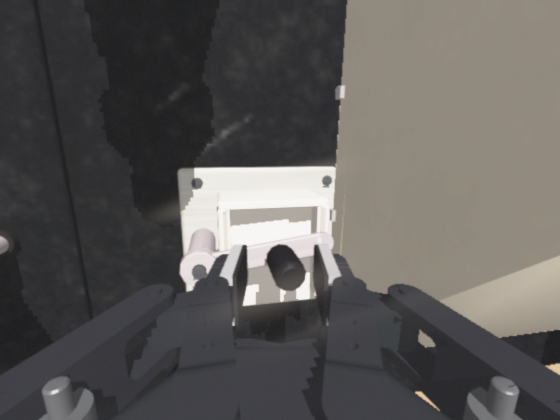

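```bash
python3 -m crank '[[-3,0,7,0,-0.6,0],[-2.5,0,6,0,-0.6,0],[0,0,0,0,0,0]]' 40; python3 -c "
from h import *
plan(534,43,67,0,-12)"
python3 -m crank '[[0,0,0,0,0,0],[0,0,0,0,0,0],[0,0,0,0,0,0],[0,0,0,0,0,0]]' 0;  python3 -c "
from h import *
plan(534,43,67,0,-12)
w=ctrl.snapshot('wrist');cv2.imwrite('pics/w4.png',w['frame'])"
```

```text
t: 3.75
ee_pos: [0.5365, 0.0447, 0.0731]
eef_rot: [0.995, -0.004, 0.004, 0.103]
wrist_force: [0.1, -0.1, -0.2]
width: 0.034
t 3.75 pos [536.5  44.7  73.1] x [ 1.    -0.007  0.009] y [-0.009 -0.979  0.205] z [ 0.007 -0.205 -0.979] F [ 0.1 -0.1 -0.2] w 34.0
shift now-axes [-2.5  0.5  6.3] after-turn [-2.5  0.4  6.3] turn deg [-0.15 -0.41 -0.51]
t: 4.08
ee_pos: [0.5368, 0.0416, 0.0749]
eef_rot: [0.994, -0.006, 0.004, 0.105]
wrist_force: [1.1, -0.4, -4.4]
width: 0.0157
t 4.08 pos [536.8  41.6  74.9] x [ 1.    -0.01   0.009] y [-0.012 -0.978  0.209] z [ 0.007 -0.209 -0.978] F [ 1.1 -0.4 -4.4] w 15.7
shift now-axes [-2.9 -3.   7.4] after-turn [-2.8 -3.   7.4] turn deg [ 0.08 -0.4  -0.69]
```

View pics/w4.png

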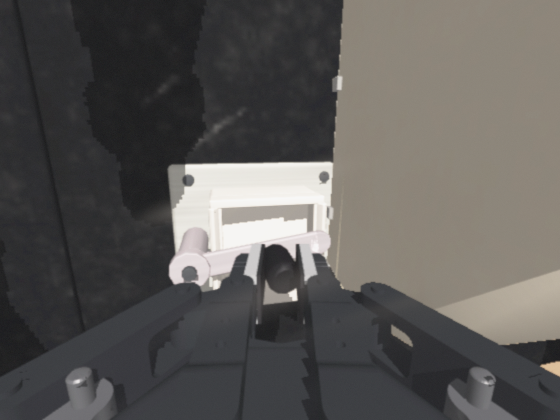

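```bash
python3 -m crank '[[6.4,-1.8,-0.4,0,0,0],[6.1,-2.6,-0.6,0,0,0],[5.6,-3.5,-0.7,0,0,0],[5.1,-4.2,-0.9,0,0,0],[4.4,-4.9,-1,0,0,0],[0,0,0,0,0,0]]' 0;  python3 -c "
from h import *
o,r=st();d=o['ee_pos'][:2]*1000-[527.5,89];print(d,np.arctan2(d[0],-d[1]),np.hypot(*d))"
```

```text
t: 4.63
ee_pos: [0.5635, 0.0509, 0.0749]
eef_rot: [0.994, -0.008, -0.0, 0.112]
wrist_force: [0.9, 2.6, -0.5]
width: 0.0158
t 4.63 pos [563.5  50.9  74.9] x [ 1.    -0.016  0.001] y [-0.016 -0.975  0.222] z [-0.003 -0.222 -0.975] F [ 0.9  2.6 -0.5] w 15.8
[ 35.98854237 -38.06385523] 0.7573805722865137 52.38351130825221
```

```bash
python3 -m crank '[[4,-5.2,-1,0,0,0],[3.4,-5.8,-1.2,0,0,0],[2.6,-6.2,-1.3,0,0,0],[1.6,-6.5,-1.3,0,0,0],[0.7,-6.6,-1.4,0,0,0],[-0.2,-6.6,-1.4,0,0,0],[-1,-6.6,-1.4,0,0,0],[0,0,0,0,0,0]]' 0;  python3 -c "
from h import *
o,r=st();d=o['ee_pos'][:2]*1000-[527.5,89];print(d,np.arctan2(d[0],-d[1]),np.hypot(*d))
w=ctrl.snapshot('wrist');cv2.imwrite('pics/w5.png',w['frame'])"
```

```text
t: 5.3
ee_pos: [0.5873, 0.0833, 0.075]
eef_rot: [0.993, -0.014, 0.006, 0.12]
wrist_force: [-3.7, 1.8, -1.2]
width: 0.0143
t 5.3 pos [587.3  83.3  75. ] x [ 1.    -0.025  0.014] y [-0.028 -0.971  0.237] z [ 0.008 -0.238 -0.971] F [-3.7  1.8 -1.2] w 14.3
[59.78190557 -5.71723742] 1.4754513829753944 60.054667070441596
```

View pics/w5.png

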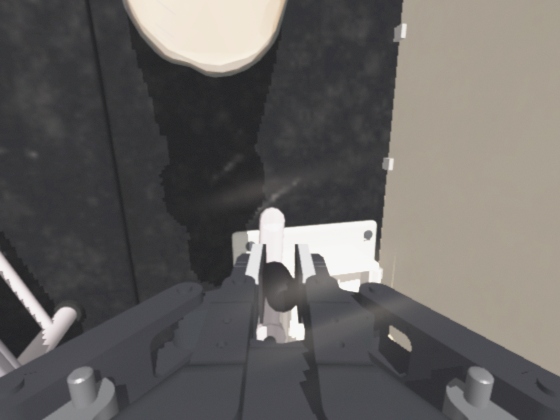

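```bash
python3 -m crank '[[-5,-3,-0.7,0,0,0],[-4,-4,-1,0,0,0],[-1,-4,-1,0,0,0],[0,0,0,0,0,0]]' 0;  python3 -c "
from h import *
o,r=st()"
python3 -m crank '[[0,0,0,0,0,0],[0,0,0,0,0,0],[0,0,0,0,0,0],[0,0,-30,0,0,0],[0,0,-30,0,0,0],[0,0,-40,0,0,0],[0,0,-40,4,0,0],[0,-20,0,7,0,0],[-35,-25,0,2,0,0],[-35,-25,0,0,0,0],[0,0,0,0,0,0]]' 35
python3 -c "
from h import *
o,r=st()
w=ctrl.snapshot('wrist');cv2.imwrite('pics/w6.png',w['frame'])
w=ctrl.snapshot('top');cv2.imwrite('pics/t6.png',cv2.resize(w['frame'][175:280,85:300],None,fx=3.6,fy=3.6,interpolation=cv2.INTER_CUBIC))"
```

```text
t: 5.68
ee_pos: [0.592, 0.0954, 0.0767]
eef_rot: [0.993, -0.014, 0.019, 0.116]
wrist_force: [11.3, 2.3, -0.0]
width: 0.0077
t 5.68 pos [592.   95.4  76.7] x [ 0.999 -0.024  0.04 ] y [-0.032 -0.973  0.23 ] z [ 0.034 -0.232 -0.972] F [11.3  2.3 -0. ] w 7.7
t: 6.6
ee_pos: [0.5148, 0.2007, 0.211]
eef_rot: [1.0, -0.012, 0.015, -0.001]
wrist_force: [-1.0, 0.9, 0.1]
width: 0.0298
t 6.6 pos [514.8 200.7 211. ] x [ 0.999 -0.024  0.03 ] y [-0.024 -1.    -0.002] z [ 0.03   0.002 -1.   ] F [-1.   0.9  0.1] w 29.8
```

View pics/w6.png

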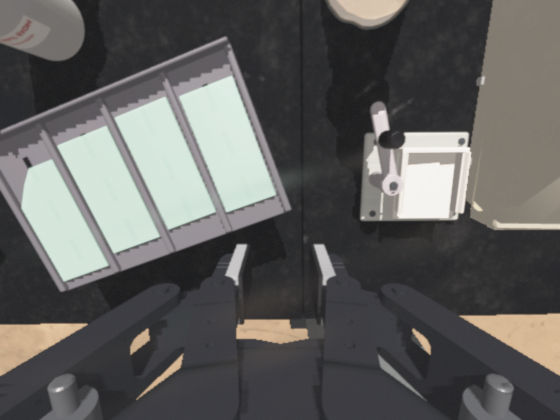

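View pics/t6.png

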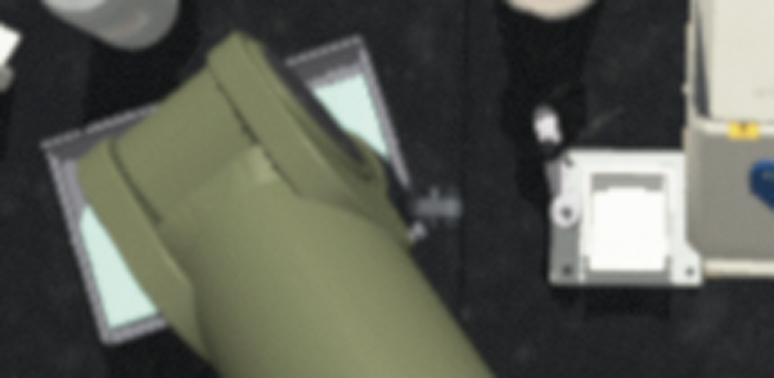

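```bash
python3 -c "
from h import *
plan(597,255,120,18)"
```

```text
t 6.7 pos [519.6 196.4 210.7] x [ 0.999 -0.028  0.033] y [-0.028 -1.     0.001] z [ 0.033 -0.002 -0.999] F [ 0.4 -0.7  0. ] w 30.0
shift now-axes [ 72.7 -60.9  93.1] after-turn [ 91.7 -31.9  90.7] turn deg [  0.38  -1.86 -19.6 ]
```

```bash
python3 -m crank '[[0,0,0,0,-0.7,-6.6],[0,0,0,0,-0.7,-6.6],[0,0,0,0,-0.5,-6.4],[31,-11,0,0,0,0],[31,-11,0,0,0,0],[30,-10,0,0,0,0],[0,0,35,0,0,0],[0,0,35,0,0,0],[0,0,0,0,0,0]]' 0;python3 -c "
from h import *
plan(597,255,95,18)
w=ctrl.snapshot('wrist');cv2.imwrite('pics/w7.png',w['frame'])"
```

```text
t: 7.45
ee_pos: [0.6043, 0.249, 0.1356]
eef_rot: [0.987, 0.161, -0.003, 0.008]
wrist_force: [-1.9, -0.9, -1.8]
width: 0.0001
t 7.45 pos [604.3 249.  135.6] x [ 0.948  0.317 -0.008] y [ 0.317 -0.948  0.015] z [-0.003 -0.017 -1.   ] F [-1.9 -0.9 -1.8] w 0.1
shift now-axes [-4.7 -8.6 40.5] after-turn [-5.1 -8.  40.6] turn deg [0.86 0.44 0.49]
```

View pics/w7.png

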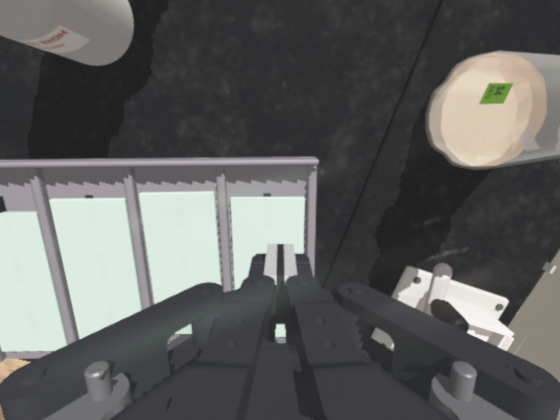

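```bash
python3 -m crank '[[-4.7,-8.6,20,0.8,0.4,0.4],[0,0,15,0,0,0],[0,0,5,0,0,0],[0,0,0,0,0,0]]' 0;python3 -c "
from h import *
plan(597,255,84,18)"
python3 -m crank '[[0,0,4,0,0,0],[0,0,2,0,0,0],[0,0,2,0,0,0],[0,0,2,0,0,0]]' 0;python3 -c "
from h import *
plan(597,255,84,18)"
```

```text
t: 7.83
ee_pos: [0.6002, 0.2549, 0.103]
eef_rot: [0.988, 0.156, 0.003, 0.0]
wrist_force: [0.3, 0.2, -0.6]
width: 0.0003
t 7.83 pos [600.2 254.9 103. ] x [0.951 0.308 0.005] y [ 0.308 -0.951  0.002] z [ 0.005  0.    -1.   ] F [ 0.3  0.2 -0.6] w 0.3
shift now-axes [-3.1 -1.1 19. ] after-turn [-3.  -1.1 19. ] turn deg [ 0.09 -0.28 -0.06]
t: 8.17
ee_pos: [0.603, 0.2551, 0.0983]
eef_rot: [0.988, 0.155, 0.006, 0.0]
wrist_force: [-0.4, -0.6, 0.7]
width: -0.0
t 8.17 pos [603.  255.1  98.3] x [0.952 0.307 0.012] y [ 0.307 -0.952  0.002] z [ 0.012  0.002 -1.   ] F [-0.4 -0.6  0.7] w -0.0
shift now-axes [-5.9 -1.8 14.2] after-turn [-5.7 -1.8 14.3] turn deg [ 0.12 -0.67 -0.15]
```

```bash
python3 -m crank '[[-5,-1,8,0,-0.6,0],[-2,0,5,0,0,0],[0,0,4,0,0,0]]' 0;python3 -c "
from h import *
plan(597,255,84,18)"
python3 -m crank '[[0,0,4,0,0,0],[0,0,4,0,0,0]]' 0;python3 -c "
from h import *
plan(597,255,84,18)"
```

```text
t: 8.42
ee_pos: [0.5972, 0.2546, 0.0839]
eef_rot: [0.988, 0.155, 0.003, 0.001]
wrist_force: [-9.6, -6.4, 49.8]
width: -0.0001
t 8.42 pos [597.2 254.6  83.9] x [0.952 0.306 0.005] y [ 0.306 -0.952  0.002] z [ 0.006 -0.    -1.   ] F [-9.6 -6.4 49.8] w -0.1
shift now-axes [-0.  -0.4 -0.1] after-turn [-0.  -0.4 -0.1] turn deg [ 0.12 -0.31 -0.19]
t: 8.58
ee_pos: [0.5997, 0.2567, 0.0841]
eef_rot: [0.988, 0.155, 0.008, 0.0]
wrist_force: [-5.6, -3.7, 28.9]
width: 0.0001
t 8.58 pos [599.7 256.7  84.1] x [0.952 0.306 0.016] y [ 0.306 -0.952  0.002] z [ 0.016  0.002 -1.   ] F [-5.6 -3.7 28.9] w 0.1
shift now-axes [-3.1  0.8  0. ] after-turn [-3.1  0.8  0.1] turn deg [ 0.14 -0.9  -0.2 ]
```

```bash
python3 -m crank '[[-4,0,1.5,0,-0.4,0],[-8,0,1.5,0,0,0],[-8,0,1.5,0,0,0],[-8,0,1.5,0,0,0]]' 0;python3 -c "
from h import *
plan(597,255,84,18)
w=ctrl.snapshot('wrist');cv2.imwrite('pics/w8.png',w['frame'])"
```

```text
t: 8.92
ee_pos: [0.58, 0.2511, 0.0842]
eef_rot: [0.988, 0.154, 0.015, -0.002]
wrist_force: [4.2, -1.0, 11.7]
width: -0.0002
t 8.92 pos [580.  251.1  84.2] x [0.952 0.304 0.029] y [ 0.304 -0.953  0.001] z [ 0.028  0.008 -1.   ] F [ 4.2 -1.  11.7] w -0.2
shift now-axes [17.3  1.4  0.7] after-turn [17.3  1.5  0.2] turn deg [ 0.07 -1.67 -0.28]
```

View pics/w8.png

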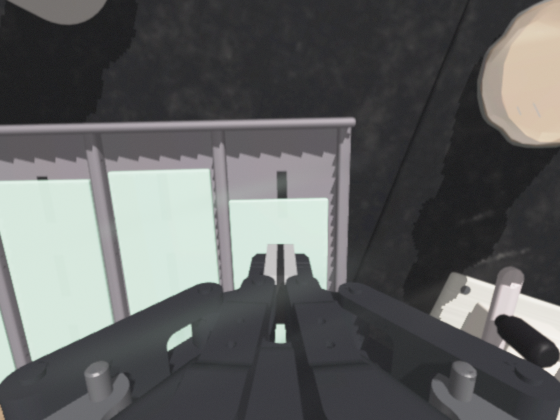

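```bash
cat >> h.py <<'E'
EDGE=np.array([.4705,.3068]);YAW=np.radians(18.05)
def intray(p):
    d=np.array(p)[...,:2]-EDGE;c,s=np.cos(YAW),np.sin(YAW)
    return np.round(np.stack([d@[c,s],d@[-s,c]],-1)*1000,1)
E
python3 -c "
from h import *
w=ctrl.snapshot('wrist')
print(intray(ray(w,[(240,199),(325,199)],.084)),intray(ctrl.observe()['ee_pos']))
print('walltop',intray(ray(w,[(350,122)],.094)))"
```

```text
[[ 118.5  -68.6]
 [ 118.3 -110.9]] [ 85.5 -87. ]
walltop [[ 154.5 -119.2]]
```

```bash
python3 -m crank '[[-8,0,1.5,0,-0.5,0],[-8,0,1.5,0,-0.5,0],[-8,0,1.5,0,-0.5,0],[-8,0,1.5,0,-0.2,0],[-8,0,1.5,0,0,0]]' 0;python3 -c "
from h import *
plan(597,255,84,18)
w=ctrl.snapshot('wrist');cv2.imwrite('pics/w9.png',w['frame']);print(intray(ctrl.observe()['ee_pos']))"
```

```text
t: 9.43
ee_pos: [0.5519, 0.2414, 0.0842]
eef_rot: [0.988, 0.152, 0.014, -0.002]
wrist_force: [4.3, -0.9, 12.0]
width: -0.0001
t 9.43 pos [551.9 241.4  84.2] x [0.953 0.301 0.027] y [ 0.301 -0.954  0.   ] z [ 0.026  0.008 -1.   ] F [ 4.3 -0.9 12. ] w -0.1
shift now-axes [47.   0.6  1.5] after-turn [47.1  1.   0.2] turn deg [ 0.02 -1.57 -0.47]
[ 55.8 -87.5]
```

View pics/w9.png

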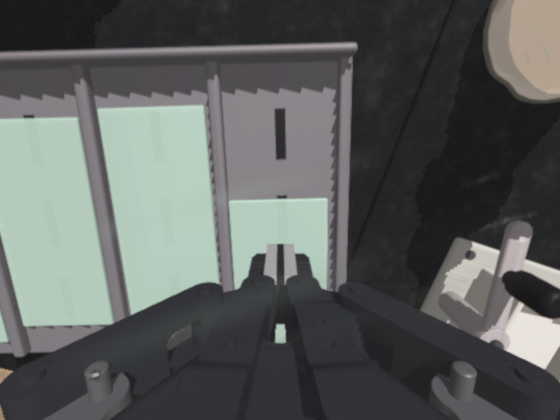

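```bash
python3 -m crank '[[-8,0,1.5,0,-0.5,0],[-8,0,1.5,0,-0.5,0],[-8,0,1.5,0,-0.3,0],[-8,0,1.5,0,-0.2,0],[-2,0,1,0,0,0]]' 0;python3 -c "
from h import *
plan(597,255,84,18)
w=ctrl.snapshot('wrist');cv2.imwrite('pics/w10.png',w['frame']);print(intray(ctrl.observe()['ee_pos']))"
```

```text
t: 9.9
ee_pos: [0.5284, 0.2333, 0.0843]
eef_rot: [0.988, 0.151, 0.014, -0.002]
wrist_force: [0.6, 0.3, 7.0]
width: 0.0002
t 9.9 pos [528.4 233.3  84.3] x [0.954 0.299 0.029] y [ 0.299 -0.954 -0.   ] z [ 0.028  0.009 -1.   ] F [0.6 0.3 7. ] w 0.2
shift now-axes [71.9 -0.3  2.4] after-turn [71.9  0.5  0.3] turn deg [-0.01 -1.67 -0.62]
[ 32.2 -87.9]
```

View pics/w10.png

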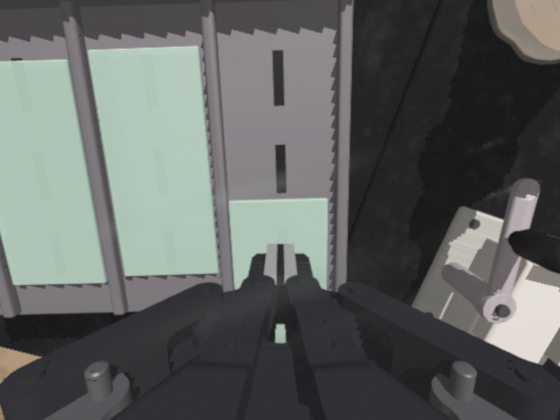

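```bash
python3 -m crank '[[0,0,-12,0,0,0],[0,0,-25,0,-1,0],[-25,0,-15,0,-0.6,-0.6],[-30,0,0,0,0,0],[0,0,0,0,0,0]]' 70;python3 -c "
from h import *
plan(471.5,213.5,100,18)
w=ctrl.snapshot('wrist');cv2.imwrite('pics/w11.png',w['frame']);print(intray(ctrl.observe()['ee_pos']))
s=ctrl.snapshot('scene');cv2.imwrite('pics/s11.png',cv2.resize(s['frame'][225:395,150:330],None,fx=3.5,fy=3.5))"
```

```text
t: 10.37
ee_pos: [0.4702, 0.2149, 0.1372]
eef_rot: [0.988, 0.157, -0.003, 0.0]
wrist_force: [-1.6, -0.3, -0.7]
width: 0.0592
t 10.37 pos [470.2 214.9 137.2] x [ 0.951  0.31  -0.005] y [ 0.31  -0.951 -0.001] z [-0.005 -0.001 -1.   ] F [-1.6 -0.3 -0.7] w 59.2
shift now-axes [ 1.   1.8 37.2] after-turn [ 0.8  1.8 37.2] turn deg [-0.04  0.29  0.05]
[-25.7 -87.2]
```

View pics/w11.png

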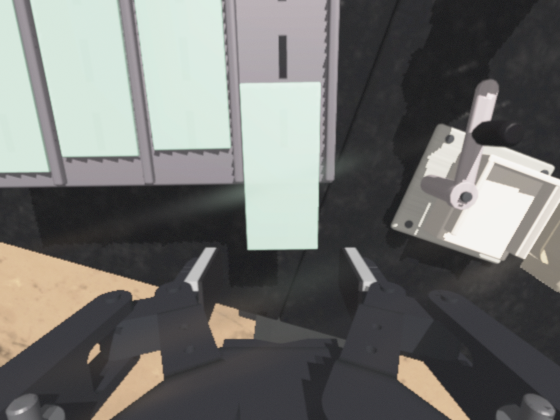

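View pics/s11.png

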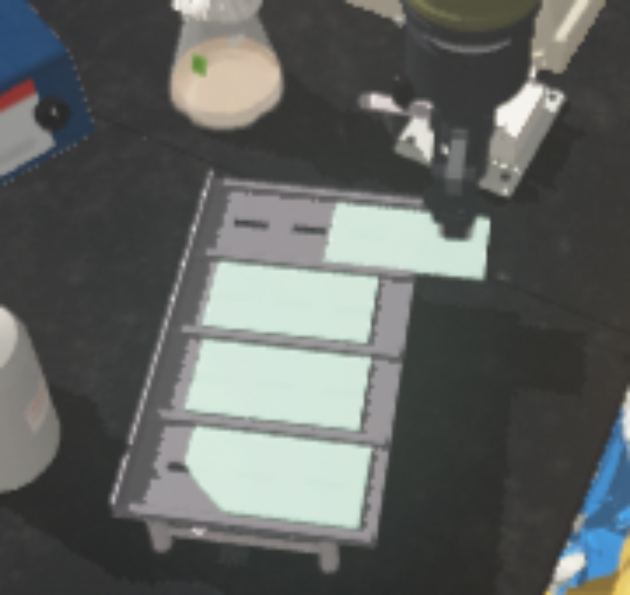

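```bash
cat >> h.py <<'E'
def platefit(s,px,z):
    "px: far-left, far-right, near-right, near-left"
    o,th,res=fit2([(.055,.025),(.055,-.025),(-.055,-.025),(-.055,.025)],ray(s,px,z))
    print("centre",np.round(o*1000,1),"yaw",round(np.degrees(th),2),"tray",intray(o),"res",res.tolist()); return o,th
E
python3 -c "
from h import *
w=ctrl.snapshot('wrist')
o,th=platefit(w,[(242,84),(319,83),(318,249),(246,250)],.084)
g=(o-.038*np.array([np.cos(th),np.sin(th)]))*1000
print(g);plan(g[0],g[1],60,np.degrees(th))"
```

```text
centre [512.4 226.4] yaw 18.61 tray [ 15.  -89.4] res [[-0.2, 1.4], [0.6, -1.2], [-0.5, 0.4], [0.1, -0.6]]
[476.41978902 214.27458254]
t 10.52 pos [475.5 216.5 137.2] x [ 0.951  0.308 -0.   ] y [ 0.308 -0.951 -0.002] z [-0.001  0.002 -1.   ] F [-0.6 -0.   0.3] w 60.1
shift now-axes [ 0.2  2.6 77.2] after-turn [ 0.1  2.4 77.2] turn deg [-0.12  0.   -0.67]
```

```bash
python3 -m crank '[[-1,2.5,20,0,0,0],[-1,0,20,0,0,0],[-1,0,20,0,0,0],[-1,0,15,0,0,0],[0,0,0,0,0,0]]' 70;python3 -c "
from h import *
plan(476.5,214.3,60,18.3)"
```

```text
t: 10.93
ee_pos: [0.4775, 0.2148, 0.0594]
eef_rot: [0.988, 0.155, 0.002, -0.002]
wrist_force: [0.4, -0.1, 0.3]
width: 0.0597
t 10.93 pos [477.5 214.8  59.4] x [0.952 0.305 0.005] y [ 0.305 -0.952 -0.004] z [ 0.003  0.005 -1.   ] F [ 0.4 -0.1  0.3] w 59.7
shift now-axes [-1.1  0.1 -0.6] after-turn [-1.1  0.1 -0.6] turn deg [-0.23 -0.27 -0.52]
```

```bash
python3 -m crank '[[0,0,0,0,0,0],[0,0,0,0,0,0],[0,0,0,0,0,0],[0,0,0,0,0,0],[0,0,-10,0,0,0],[0,0,-20,0,0,0],[0,0,-20,0,0,0],[0,0,-20,0,0,0],[0,0,0,0,0,0]]' 0;python3 -c "
from h import *
st();w=ctrl.snapshot('wrist');cv2.imwrite('pics/w12.png',w['frame'])
s=ctrl.snapshot('scene');cv2.imwrite('pics/s12.png',cv2.resize(s['frame'][225:395,150:330],None,fx=3.5,fy=3.5))"
```

```text
t: 11.68
ee_pos: [0.479, 0.2161, 0.1369]
eef_rot: [0.988, 0.155, 0.002, -0.003]
wrist_force: [0.9, 0.9, -0.4]
width: 0.0478
t 11.68 pos [479.  216.1 136.9] x [0.952 0.306 0.006] y [ 0.306 -0.952 -0.005] z [ 0.004  0.007 -1.   ] F [ 0.9  0.9 -0.4] w 47.8
```

View pics/w12.png

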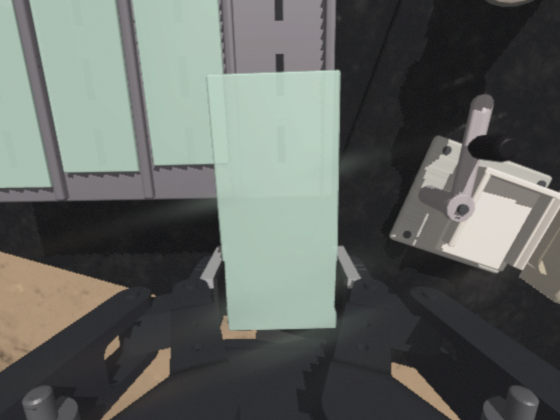

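View pics/s12.png

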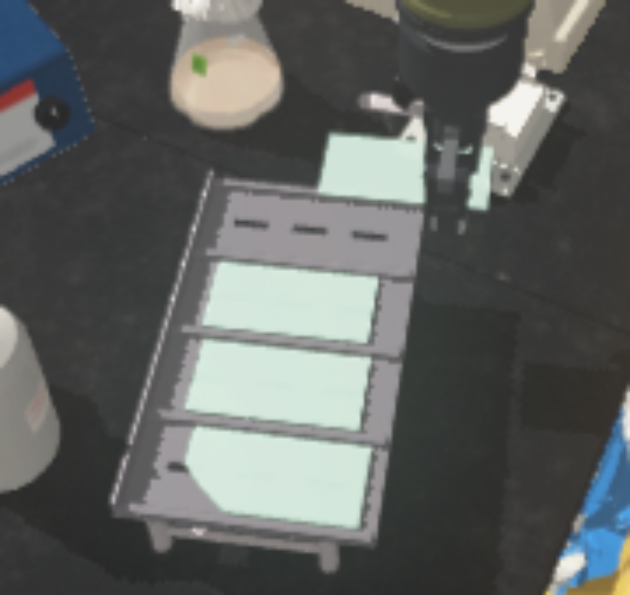

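```bash
cat >> h.py <<'E'
def intool(o,th):
    e=ctrl.observe(); r=R.from_quat(e["eef_rot"]).as_matrix()
    d=np.array([o[0],o[1],e["ee_pos"][2]])-e["ee_pos"]
    yaw=np.degrees(np.arctan2(r[1,0],r[0,0]))
    print("plate centre in tool x,y:",np.round(r.T@d*1000,1)[:2],"plate yaw - tool yaw",round(np.degrees(th)-yaw,2))
E
python3 -c "
from h import *
w=ctrl.snapshot('wrist')
for z in (.159,.1615,.164):
  o,th=platefit(w,[(209,77),(338,71),(335,328),(229,331)],z);intool(o,th)"
```

```text
centre [508.3 224. ] yaw 19.65 tray [ 10.2 -90.5] res [[0.4, 1.6], [0.8, -1.0], [-0.5, -0.9], [-0.7, 0.3]]
plate centre in tool x,y: [32.1  0.4] plate yaw - tool yaw 1.86
centre [509.  224.1] yaw 19.65 tray [ 11.  -90.5] res [[1.3, 2.5], [2.1, -1.1], [-1.5, -1.8], [-2.0, 0.4]]
plate centre in tool x,y: [32.8  0.4] plate yaw - tool yaw 1.86
centre [509.6 224.3] yaw 19.65 tray [ 11.7 -90.5] res [[2.2, 3.3], [3.4, -1.2], [-2.4, -2.6], [-3.2, 0.5]]
plate centre in tool x,y: [33.5  0.4] plate yaw - tool yaw 1.86
```

```bash
python3 -c "
from h import *
plan(464,43.5,137,0)"; python3 -m crank '[[0,0,-5,0,0,6],[0,0,-5,0,0,6],[0,0,0,0,0,6],[-3,30,0,0,0,0],[-3,35,0,0,0,0],[-3,35,0,0,0,0],[-3,35,0,0,0,0],[-3,30,0,0,0,0],[0,0,0,0,0,0]]' 0;python3 -c "
from h import *
plan(464,43.5,137,0);w=ctrl.snapshot('wrist');cv2.imwrite('pics/w13.png',w['frame'])"
```

```text
t 11.83 pos [477.6 214.5 133. ] x [0.952 0.306 0.001] y [ 0.306 -0.952 -0.004] z [-0.     0.004 -1.   ] F [ 0.1  0.3 -1.2] w 48.3
shift now-axes [-65.2 158.7  -4.8] after-turn [-13.6 171.   -4. ] turn deg [-2.600e-01 -1.000e-02  1.779e+01]
t: 12.58
ee_pos: [0.4533, 0.0451, 0.1347]
eef_rot: [1.0, -0.006, -0.008, -0.002]
wrist_force: [-0.0, 0.1, -0.5]
width: 0.0487
t 12.58 pos [453.3  45.1 134.7] x [ 1.    -0.012 -0.015] y [-0.012 -1.    -0.003] z [-0.015  0.004 -1.   ] F [-0.   0.1 -0.5] w 48.7
shift now-axes [10.7  1.5 -2.5] after-turn [10.7  1.6 -2.3] turn deg [-0.2   0.87 -0.66]
```

View pics/w13.png

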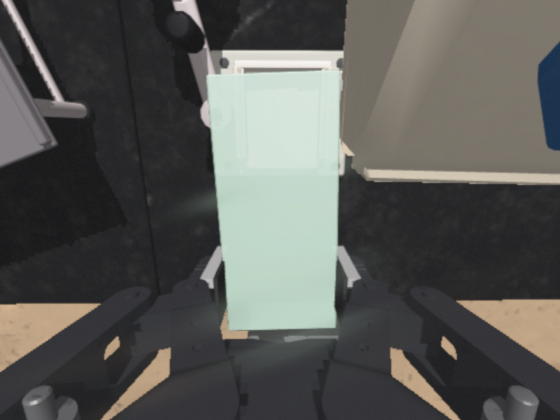

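Run:
```python
from h import *
a=cv2.imread('pics/w13.png');cv2.imwrite('pics/w13z.png',cv2.resize(a[30:200,180:380],None,fx=4,fy=3.5,interpolation=cv2.INTER_CUBIC))
w=ctrl.snapshot('wrist')
print(ray(w,[(222,51),(343,51),(224,62),(341,62)],.008))
```

```text
[[ 0.58151369  0.09348555  0.008     ]
 [ 0.5803953  -0.00542233  0.008     ]
 [ 0.57330562  0.09235226  0.008     ]
 [ 0.57223102 -0.00416705  0.008     ]]
```

View pics/w13z.png

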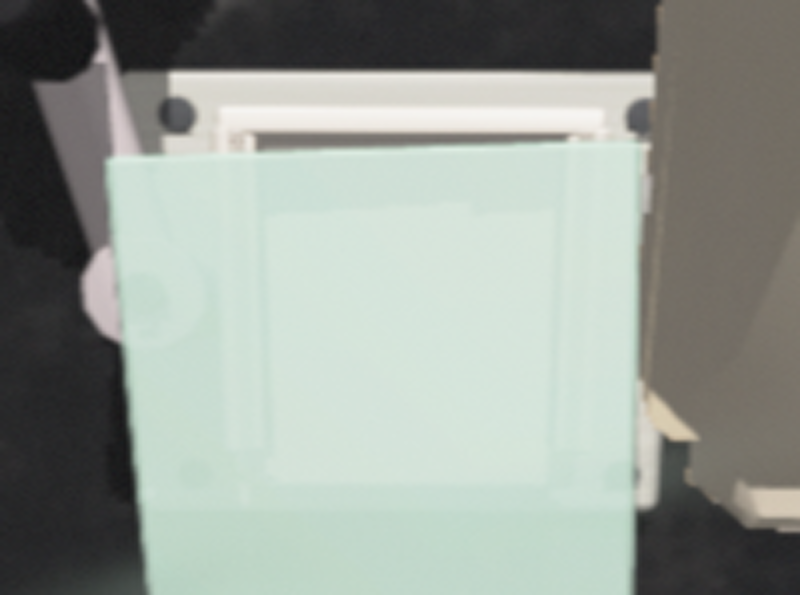

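Run:
```python
from h import *
w=ctrl.snapshot('wrist')
T=lambda p:np.array(p)/(4,3.5)+(180,30)
for z in (.036,.052):
  print(z,ray(w,T([(257,140),(568,140),(268,445),(552,445)]),z)[:,:2])
print("stop top",ray(w,T([(220,132),(605,132),(410,108)]),.052)[:,:2])
o,th=platefit(w,[(209,77),(340,71),(335,327),(229,330)],ctrl.observe()['ee_pos'][2]+.0235);intool(o,th)
```

```text
0.036 [[0.563272   0.07570697]
 [0.56276172 0.01772037]
 [0.49893133 0.07608239]
 [0.49854197 0.01895187]]
0.052 [[0.56055482 0.07383746]
 [0.56007839 0.01969779]
 [0.50048262 0.07418798]
 [0.50011909 0.02084759]]
stop top [[0.56206907 0.08022033]
 [0.56147718 0.01332679]
 [0.56611263 0.04714815]]
centre [486.4  49.3] yaw 1.25 tray [ -64.7 -249.7] res [[0.7, 1.1], [0.2, -0.9], [-0.7, -0.4], [-0.2, 0.2]]
plate centre in tool x,y: [31.4  2.5] plate yaw - tool yaw 1.56
```

Run:
```python
from h import *
st()
w=ctrl.snapshot('wrist');cv2.imwrite('pics/w14.png',w['frame'])
M=cv2.Rodrigues(np.array(w["rvec"]))[0];c=-M.T@np.array(w["tvec"]).ravel()
o,r=st();print("cam in tool mm",r.T@(c-o["ee_pos"])*1000)
t=ctrl.snapshot('top');cv2.imwrite('pics/t14.png',cv2.resize(t['frame'][200:265,225:295],None,fx=9,fy=9,interpolation=cv2.INTER_CUBIC))
```

```text
t 12.73 pos [454.9  52.  135.7] x [ 1.    -0.005 -0.012] y [-0.005 -1.    -0.008] z [-0.012  0.008 -1.   ] F [ 0.1  0.3 -0.3] w 48.4
t 12.78 pos [455.2  52.9 135.9] x [ 1.    -0.004 -0.011] y [-0.004 -1.    -0.008] z [-0.011  0.008 -1.   ] F [ 0.3  0.6 -1.4] w 48.2
cam in tool mm [  65.88261273    2.26884228 -142.49341774]
```

View pics/t14.png

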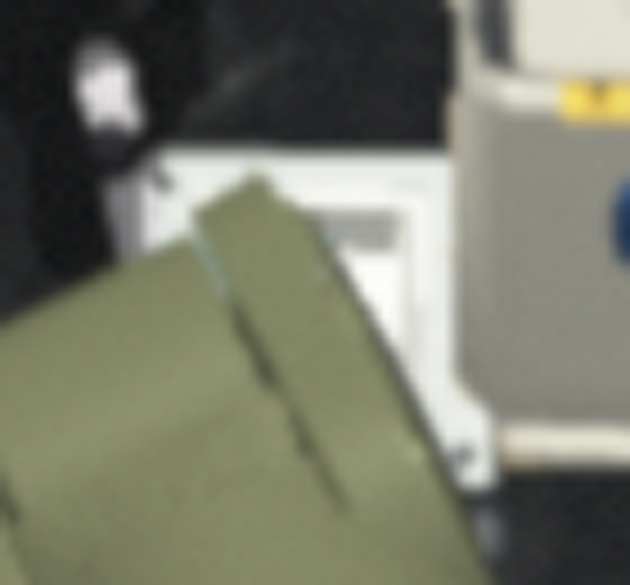

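```bash
python3 -m crank '[[0,0,0,0,0,0],[0,0,0,0,0,0],[0,0,0,0,0,0],[0,0,0,0,0,0]]'
python3 - <<'E'
from h import *
plan(464,43.5,137,0)
w=ctrl.snapshot('wrist');cv2.imwrite('pics/w15.png',w['frame']);np.savez('pics/w15.npz',**{k:w[k] for k in('K','rvec','tvec')})
cv2.imwrite('pics/w15z.png',cv2.resize(w['frame'][30:200,180:380],None,fx=4,fy=3.5,interpolation=cv2.INTER_CUBIC))
st()
E
```

```text
t: 13.17
ee_pos: [0.4556, 0.058, 0.1359]
eef_rot: [1.0, 0.002, -0.005, -0.005]
wrist_force: [-0.2, -0.7, -1.4]
width: 0.0486
t 13.17 pos [455.6  58.  135.9] x [ 1.     0.005 -0.011] y [ 0.005 -1.    -0.01 ] z [-0.011  0.01  -1.   ] F [-0.2 -0.7 -1.4] w 48.6
shift now-axes [ 8.3 14.5 -1.3] after-turn [ 8.4 14.5 -1.1] turn deg [-0.59  0.61  0.28]
t 13.22 pos [455.6  58.  135.9] x [ 1.     0.005 -0.011] y [ 0.005 -1.    -0.01 ] z [-0.011  0.01  -1.   ] F [ 0.   0.7 -0.3] w 48.1
```

View pics/w15z.png

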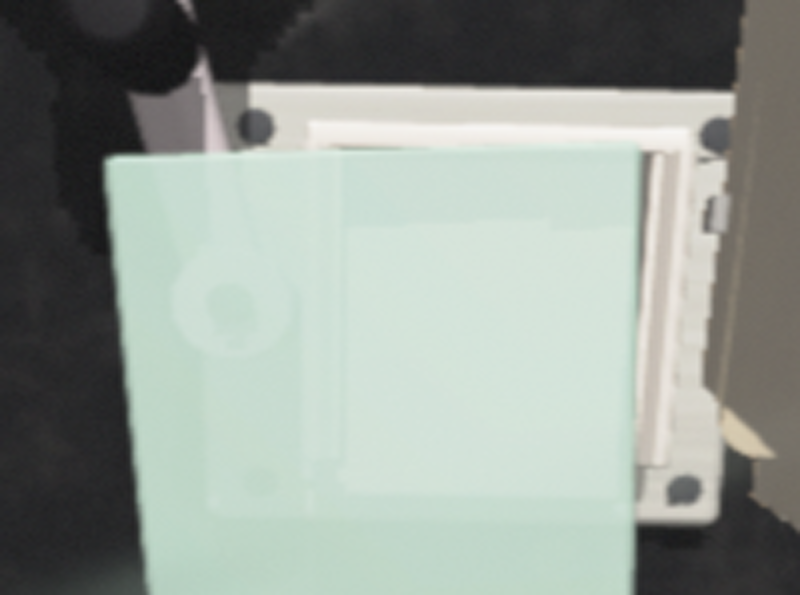

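View pics/w15.png

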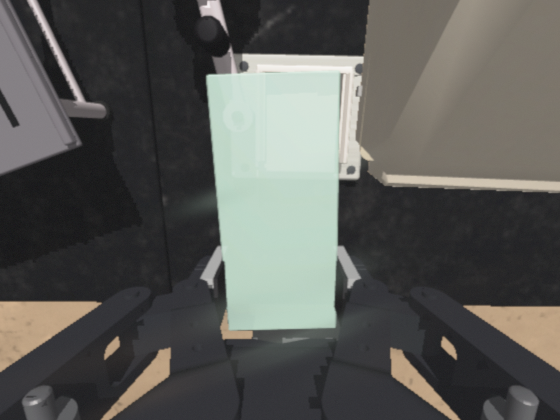

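Run:
```python
from h import *
w=dict(np.load('pics/w15.npz'))
T=lambda p:np.array(p)/(4,3.5)+(180,30)-0.4
b=ray(w,T([(208,515),(718,522),(258,128)]),.008);print(b[:,:2]);print(fit2([(-.026,.061),(-.026,-.057)],b[:2]))
print("pivot",ray(w,T([(232,300)]),.066))
print("stop outer", ray(w,T([(310,122),(690,130)]),.052))
print("wall inner/outer at R", ray(w,T([(645,300),(660,300),(683,300)]),.052)[:,1],"L", ray(w,T([(303,300),(340,300)]),.052)[:,1])
print("wall inner/outer at R", ray(w,T([(640,300),(648,300)]),.038)[:,1],"L", ray(w,T([(303,300),(342,300)]),.038)[:,1])
o,th=platefit(w,[(209,77),(340,71),(335,327),(229,330)],.1359+.0235);intool(o,th)
```

```text
[[ 0.47930434  0.10273859]
 [ 0.47827862 -0.01413196]
 [ 0.57215979  0.0887068 ]]
(array([0.50477293, 0.04207521]), np.float64(-0.0087763209428874), array([[ 0. ,  0.6],
       [-0. , -0.6]]))
pivot [[0.53095354 0.08687233 0.066     ]]
stop outer [[0.56528922 0.07421684 0.052     ]
 [0.56405137 0.00812298 0.052     ]]
wall inner/outer at R [0.0139874  0.01127532 0.00711817] L [0.07601501 0.0692866 ]
wall inner/outer at R [0.01236854 0.01083222] L [0.07728017 0.06974865]
centre [487.4  57.3] yaw 1.99 tray [ -61.2 -242.4] res [[0.5, 1.0], [0.0, -0.7], [-0.6, -0.4], [0.0, 0.1]]
plate centre in tool x,y: [31.8  0.8] plate yaw - tool yaw 1.7
```

```bash
python3 -m crank '[[6,7,0,-0.3,0.3,1.1],[5,6.5,0,-0.3,0.3,1.1],[0,0,25,0,0,0],[0,0,25,0,0,0],[0,0,0,0,0,0],[0,0,0,0,0,0],[0,0,0,0,0,0]]'
python3 - <<'E'
from h import *
w=ctrl.snapshot('wrist');cv2.imwrite('pics/w16.png',w['frame']);np.savez('pics/w16.npz',**{k:w[k] for k in('K','rvec','tvec')})
plan(466,43.5,40,0)
E
```

```text
t: 13.8
ee_pos: [0.4712, 0.041, 0.086]
eef_rot: [1.0, -0.021, 0.003, 0.002]
wrist_force: [-0.4, -0.6, -0.4]
width: 0.0484
t 13.85 pos [471.5  41.1  86.3] x [ 0.999 -0.043  0.007] y [-0.043 -0.999  0.003] z [ 0.007 -0.003 -1.   ] F [ 0.3 -1.  -0.5] w 48.5
shift now-axes [-6.  -2.3 46.3] after-turn [-5.5 -2.4 46.3] turn deg [ 0.18 -0.39 -2.46]
```

View pics/w16.png

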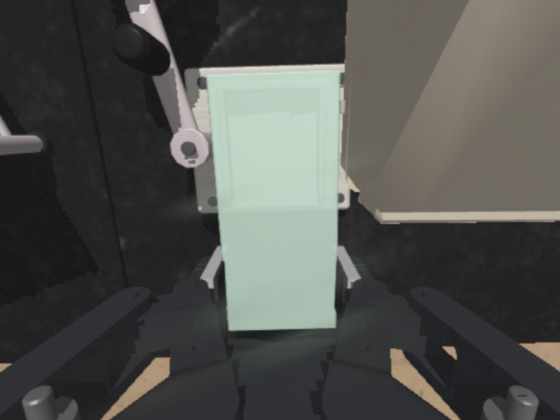

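Run:
```python
from h import *
a=cv2.imread('pics/w16.png');cv2.imwrite('pics/w16z.png',cv2.resize(a[55:225,180:370],None,fx=4.2,fy=3.5,interpolation=cv2.INTER_CUBIC))
```

```text
(no output)
```

View pics/w16z.png

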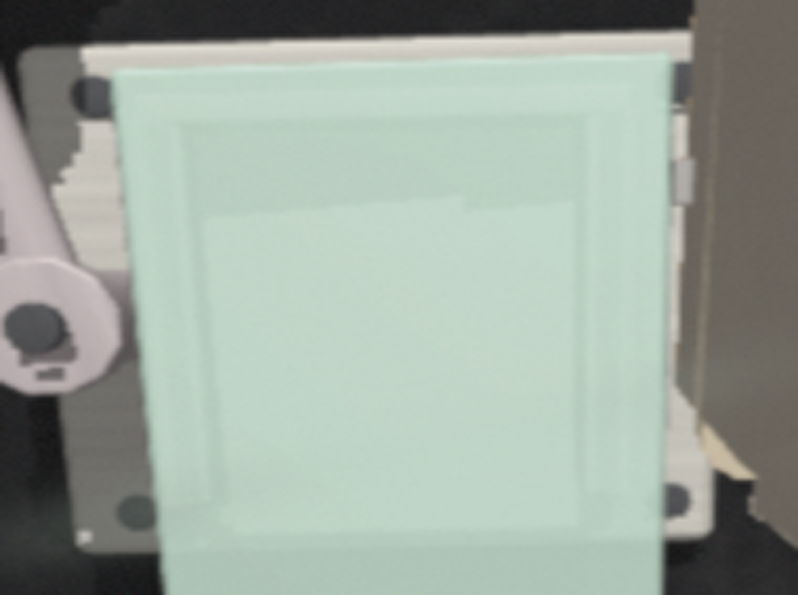

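Run:
```python
from h import *
w=dict(np.load('pics/w16.npz'))
T=lambda p:np.array(p)/(4.2,3.5)+(180,55)-0.4
b=ray(w,T([(78,552),(712,538),(18,50)]),.008);print(b[:,:2]);print(fit2([(-.026,.061),(-.026,-.057),(.078,.061)],b))
print("pivot",ray(w,T([(38,322)]),.066))
zz=.052
print("stop outer L,R", ray(w,T([(130,90),(628,84)]),zz)[:,:2])
print("inner back L,R", ray(w,T([(180,122),(583,115)]),zz)[:,:2],"front",ray(w,T([(222,525),(577,520)]),zz)[:,:2])
o,th=platefit(w,[(209,75),(339,71),(335,328),(229,331)],.0863+.0235);intool(o,th)
```

```text
[[ 0.47968412  0.1025353 ]
 [ 0.47782528 -0.01389543]
 [ 0.58145093  0.10087443]]
(array([0.5040164 , 0.04162873]), np.float64(-0.014057463716487167), array([[-0.8,  0.5],
       [-0.6, -1.1],
       [ 1.4,  0.7]]))
pivot [[0.53125479 0.08647334 0.066     ]]
stop outer L,R [[0.56607043 0.07424052]
 [0.56417796 0.00860627]]
inner back L,R [[0.56107619 0.06809028]
 [0.55985369 0.01457949]] front [[0.49494291 0.06801282]
 [0.4935976  0.01611114]]
centre [502.9  39.3] yaw -0.79 tray [ -52.1 -264.4] res [[0.0, 0.9], [-0.0, -0.9], [-0.0, -0.4], [0.1, 0.3]]
plate centre in tool x,y: [31.4  0.5] plate yaw - tool yaw 1.67
```

```bash
python3 -m crank '[[-3,-1.2,15,0,0,0],[-2.5,-1.2,12,0,0,0],[0,0,8,0,0,0],[0,0,0,0,0,0],[0,0,0,0,0,0]]'
python3 - <<'E'
from h import *
w=ctrl.snapshot('wrist');cv2.imwrite('pics/w17.png',w['frame']);np.savez('pics/w17.npz',**{k:w[k] for k in('K','rvec','tvec')})
cv2.imwrite('pics/w17z.png',cv2.resize(w['frame'][55:225,180:370],None,fx=4.2,fy=3.5,interpolation=cv2.INTER_CUBIC))
plan(468,42,20,-.8)
E
```

```text
t: 14.27
ee_pos: [0.4706, 0.0436, 0.0554]
eef_rot: [1.0, -0.023, 0.008, 0.001]
wrist_force: [-0.4, 0.3, -0.6]
width: 0.0483
t 14.32 pos [470.7  43.5  55.4] x [ 0.999 -0.045  0.017] y [-0.045 -0.999  0.003] z [ 0.016 -0.003 -1.   ] F [-0.7 -0.3 -1. ] w 48.4
shift now-axes [-3.2  1.5 35.4] after-turn [-2.7  1.5 35.4] turn deg [ 0.16 -0.95 -1.79]
```

View pics/w17z.png

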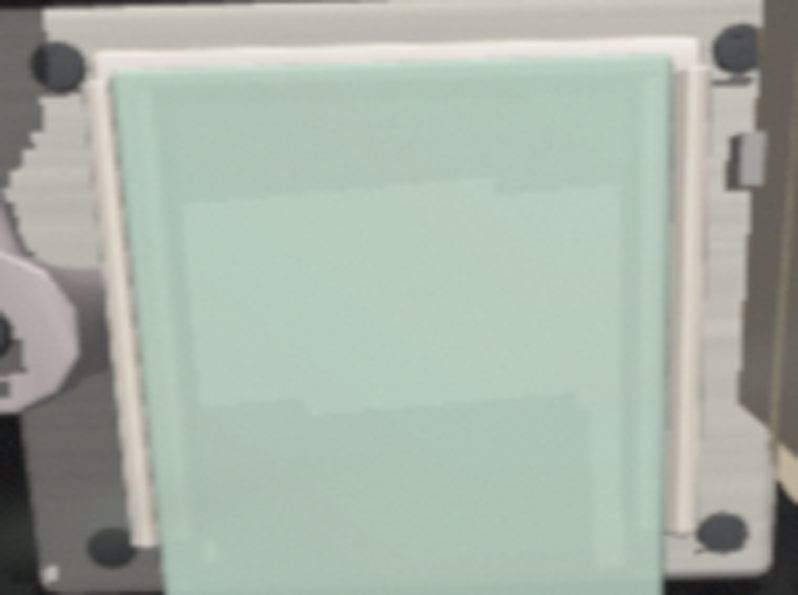

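```bash
python3 -m crank '[[-4,0.5,10,0,-0.6,0],[-3,0,10,0,-0.5,0],[-1,0,6,0,-0.3,0],[0,0,0,0,0,0]]'
python3 - <<'E'
from h import *
w=ctrl.snapshot('wrist');cv2.imwrite('pics/w18.png',w['frame'])
cv2.imwrite('pics/w18z.png',cv2.resize(w['frame'][45:215,180:370],None,fx=4.2,fy=3.5,interpolation=cv2.INTER_CUBIC))
plan(468,42,16,-.8)
E
```

```text
t: 14.65
ee_pos: [0.4638, 0.043, 0.0288]
eef_rot: [1.0, -0.023, -0.003, 0.001]
wrist_force: [-1.1, 0.1, -0.3]
width: 0.0486
t 14.7 pos [463.8  43.1  29.1] x [ 0.999 -0.046 -0.006] y [-0.046 -0.999  0.002] z [-0.006 -0.002 -1.   ] F [ 0.3 -0.5 -1. ] w 48.3
shift now-axes [ 4.3  0.9 13.1] after-turn [ 4.2  1.  13.1] turn deg [ 0.13  0.36 -1.85]
```

View pics/w18z.png

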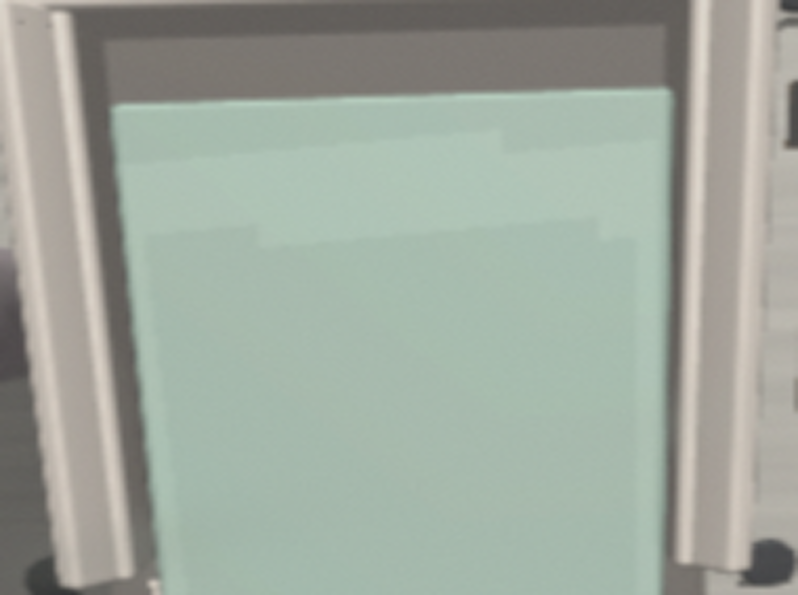

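```bash
python3 -m crank '[[-0.5,-0.3,6,0,0,0],[-0.5,0,6,0,0,0],[0,0,4,0,0,0],[0,0,3,0,0,0],[0,0,0,0,0,0]]'
python3 - <<'E'
from h import *
plan(468,42,16,-.8)
E
```

```text
t: 15.12
ee_pos: [0.4639, 0.0442, 0.0095]
eef_rot: [1.0, -0.023, -0.001, 0.001]
wrist_force: [-2.0, -1.6, 8.7]
width: 0.0483
t 15.12 pos [463.9  44.2   9.5] x [ 0.999 -0.045 -0.003] y [-0.045 -0.999  0.002] z [-0.003 -0.002 -1.   ] F [-2.  -1.6  8.7] w 48.3
shift now-axes [ 4.2  2.  -6.5] after-turn [ 4.1  2.1 -6.5] turn deg [ 0.1   0.16 -1.79]
```

```bash
python3 -m crank '[[0,0,-1,0,0,0],[0,0,0,0,0,0]]'
python3 - <<'E'
from h import *
st();w=ctrl.snapshot('wrist');cv2.imwrite('pics/w19.png',w['frame']);s=ctrl.snapshot('scene');cv2.imwrite('pics/s19.png',cv2.resize(s['frame'][205:305,230:350],None,fx=6,fy=6,interpolation=cv2.INTER_CUBIC))
E
```

```text
t: 15.28
ee_pos: [0.4639, 0.0442, 0.0104]
eef_rot: [1.0, -0.022, -0.001, 0.001]
wrist_force: [-0.0, -0.1, 2.8]
width: 0.0482
t 15.28 pos [463.9  44.2  10.4] x [ 0.999 -0.045 -0.002] y [-0.045 -0.999  0.002] z [-0.002 -0.002 -1.   ] F [-0.  -0.1  2.8] w 48.2
```

View pics/w19.png

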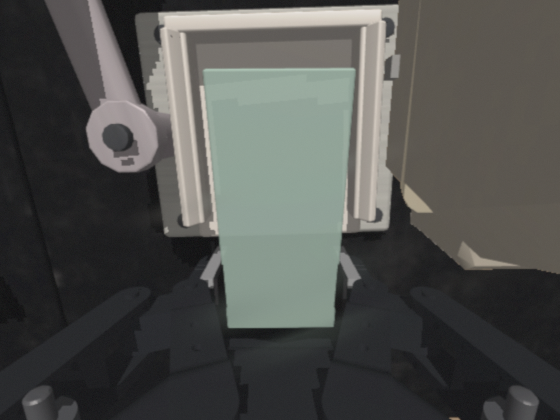

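View pics/s19.png

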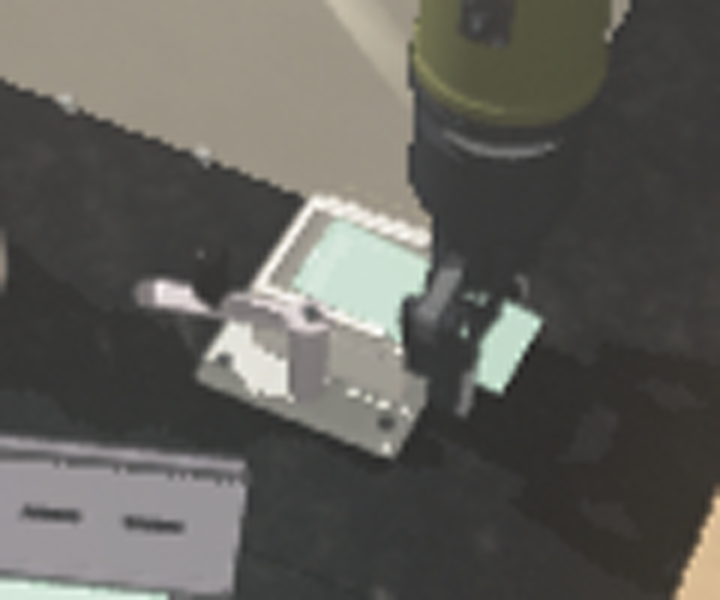

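```bash
python3 -m crank '[[3,0,0,0,0,0],[3,0,0,0,0,0],[3,0,0,0,0,0],[2,0,0,0,0,0]]'; python3 -c "
from h import *
st();w=ctrl.snapshot('wrist');cv2.imwrite('pics/w20.png',w['frame'])"
```

```text
t: 15.72
ee_pos: [0.4701, 0.0436, 0.0106]
eef_rot: [1.0, -0.021, -0.005, 0.003]
wrist_force: [-8.0, 0.6, 14.9]
width: 0.0484
t 15.72 pos [470.1  43.6  10.6] x [ 0.999 -0.043 -0.011] y [-0.043 -0.999  0.005] z [-0.011 -0.005 -1.   ] F [-8.   0.6 14.9] w 48.4
```

View pics/w20.png

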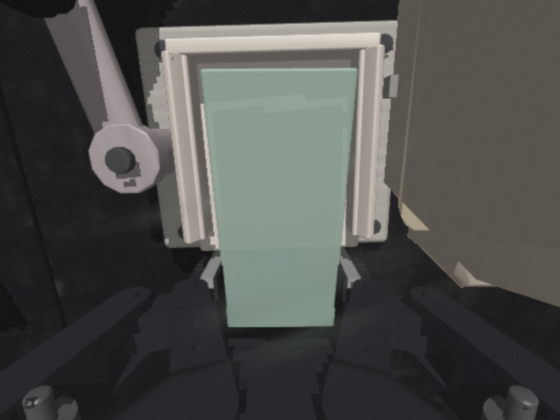

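```bash
python3 -m crank '[[0,0,-1,0,0,0],[0,0,0,0,0,0],[0,0,0,0,0,0],[0,0,0,0,0,0]]' 68;python3 -m crank '[[-2,0,-10,0,0,0],[0,0,-20,0,0,0],[0,0,-30,0,0,0],[0,0,-35,0,0,0],[0,0,0,0,0,0],[0,0,0,0,0,0]]' ;python3 -c "
from h import *
st();w=ctrl.snapshot('wrist');cv2.imwrite('pics/w21.png',w['frame']);np.savez('pics/w21.npz',**{k:w[k] for k in('K','rvec','tvec')})"
```

```text
t: 16.1
ee_pos: [0.4709, 0.0438, 0.0114]
eef_rot: [1.0, -0.021, -0.005, 0.002]
wrist_force: [-0.2, -0.2, 0.1]
width: 0.0577
t: 16.6
ee_pos: [0.4684, 0.0449, 0.1116]
eef_rot: [1.0, -0.021, -0.007, 0.002]
wrist_force: [-0.7, -0.2, -0.5]
width: 0.0578
t 16.6 pos [468.4  44.9 111.6] x [ 0.999 -0.042 -0.015] y [-0.041 -0.999  0.004] z [-0.015 -0.004 -1.   ] F [-0.7 -0.2 -0.5] w 57.8
```

View pics/w21.png

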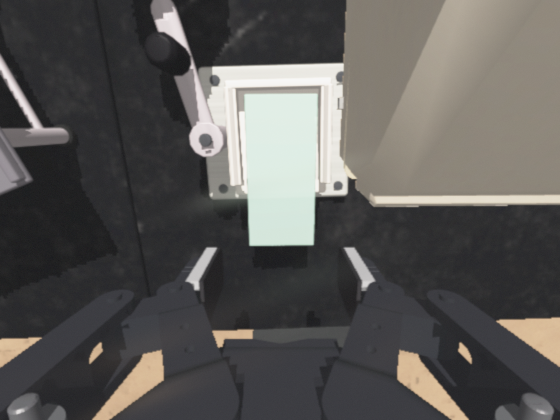

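```bash
python3 -c "
from h import *
w=dict(np.load('pics/w21.npz'));platefit(w,[(244,94),(317,94),(314,245.5),(249,246)],.040)"
python3 -m crank '[[0,0,-30,0,-0.7,0],[0,-20,-10,0,0,-6.8],[0,-35,0,0,0,-6.8],[5,-38,0,0,0,-6.8],[25,-30,0,0,0,0],[35,-20,0,0,0,0],[35,-20,0,0,0,0],[35,-20,0,0,0,0],[0,0,0,0,0,0],[0,0,0,0,0,0]]' 0;python3 -c "
from h import *
plan(580,312,120,18)"
```

```text
centre [502.3  41.4] yaw -1.97 tray [ -52.  -262.2] res [[-0.1, 0.4], [0.2, -0.5], [-0.0, 0.2], [-0.0, -0.1]]
t: 17.48
ee_pos: [0.5574, 0.2704, 0.1395]
eef_rot: [0.986, 0.163, -0.021, 0.002]
wrist_force: [-0.8, -0.2, 0.5]
width: -0.0002
t 17.48 pos [557.4 270.4 139.5] x [ 0.946  0.321 -0.042] y [ 0.321 -0.947 -0.004] z [-0.041 -0.01  -0.999] F [-0.8 -0.2  0.5] w -0.2
shift now-axes [ 35.5 -32.1  18.2] after-turn [ 34.3 -32.6  19.5] turn deg [-0.19  2.41  0.71]
```

```bash
python3 -m crank '[[18,-17,0,0,1.2,0.3],[17,-17,0,0,1.2,0.3],[0,0,10,0,0,0],[0,0,10,0,0,0],[0,0,0,0,0,0]]' 0;python3 -c "
from h import *
plan(580,312,90,18)
w=ctrl.snapshot('wrist');cv2.imwrite('pics/w22.png',w['frame'])"
```

```text
t: 17.9
ee_pos: [0.5773, 0.3112, 0.112]
eef_rot: [0.988, 0.157, -0.004, 0.001]
wrist_force: [-1.0, -0.4, 0.7]
width: 0.0001
t 17.9 pos [577.3 311.2 112. ] x [ 0.951  0.31  -0.008] y [ 0.31  -0.951  0.   ] z [-0.007 -0.003 -1.   ] F [-1.  -0.4  0.7] w 0.1
shift now-axes [ 3.   0.1 22. ] after-turn [ 2.8  0.1 22. ] turn deg [0.02 0.45 0.09]
```

View pics/w22.png

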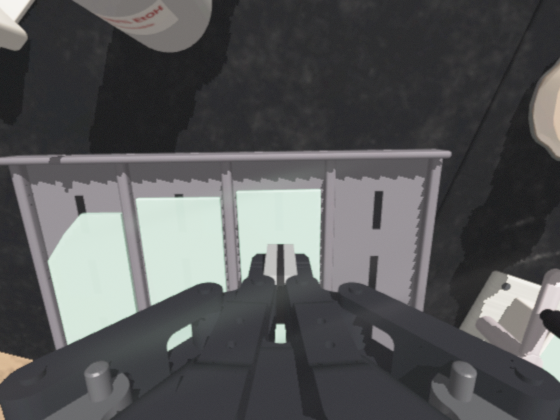

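```bash
python3 -m crank '[[0,0,10,0,0,0],[0,0,8,0,0,0],[0,0,4,0,0,0],[0,0,2,0,0,0]]' 0;python3 -c "
from h import *
plan(580,312,84,18)"
```

```text
t: 18.28
ee_pos: [0.5774, 0.3065, 0.0869]
eef_rot: [0.988, 0.155, -0.004, 0.002]
wrist_force: [-0.3, 0.2, 0.0]
width: 0.0002
t 18.28 pos [577.4 306.5  86.9] x [ 0.952  0.307 -0.009] y [ 0.307 -0.952  0.003] z [-0.007 -0.006 -1.   ] F [-0.3  0.2  0. ] w 0.2
shift now-axes [ 4.2 -4.5  2.9] after-turn [ 4.2 -4.5  2.9] turn deg [ 0.17  0.5  -0.14]
```

```bash
python3 -m crank '[[3,-4,2,0,0,0],[0,0,3,0,0,0],[0,0,2,0,0,0]]' 0; python3 -m crank '[[-5,0,1.6,0,0,0],[-8,0,1.5,0,-0.2,0],[-8,0,1.5,0,-0.3,0],[-8,0,1.5,0,-0.3,0],[-8,0,1.5,0,-0.3,0],[-8,0,1.5,0,-0.3,0],[-8,0,1.5,0,-0.3,0],[-8,0,1.5,0,-0.3,0]]';python3 -c "
from h import *
plan(580,312,84,18);print(intray(ctrl.observe()['ee_pos']))
w=ctrl.snapshot('wrist');cv2.imwrite('pics/w23.png',w['frame']);print(intray(ray(w,[(280,199),(280,190),(280,210),(280,220)],.084)))"
```

```text
t: 18.53
ee_pos: [0.5809, 0.3122, 0.0842]
eef_rot: [0.988, 0.154, -0.001, 0.002]
wrist_force: [-2.3, -1.8, 8.3]
width: 0.0002
t: 19.2
ee_pos: [0.5368, 0.2983, 0.0841]
eef_rot: [0.988, 0.151, -0.002, 0.001]
wrist_force: [2.9, -0.7, 6.6]
width: 0.0001
t 19.2 pos [536.8 298.3  84.1] x [ 0.954  0.299 -0.003] y [ 0.299 -0.954  0.001] z [-0.003 -0.001 -1.   ] F [ 2.9 -0.7  6.6] w 0.1
shift now-axes [45.4 -0.1 -0. ] after-turn [45.4  0.3  0.1] turn deg [ 0.03  0.18 -0.58]
[ 60.4 -28.6]
[[ 93.5 -30.3]
 [ 98.1 -30.3]
 [ 87.9 -30.2]
 [ 82.7 -30.2]]
```

View pics/w23.png

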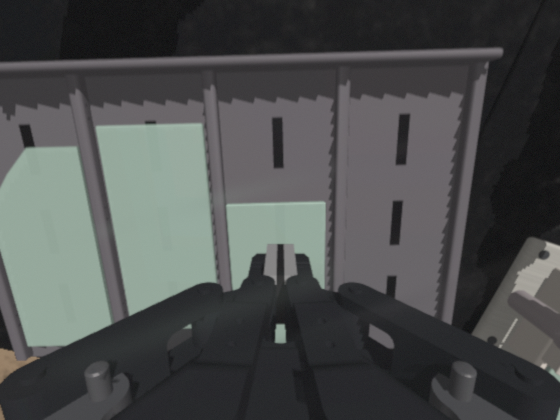

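```bash
python3 -m crank '[[-8,0,1.5,0,0,0],[-8,0,1.5,0,-0.2,0],[-8,0,1.5,0,-0.3,0],[-8,0,1.5,0,-0.3,0],[-3,0,1.5,0,0,0],[0,0,0,0,0,0]]';python3 -c "
from h import *
st();print(intray(ctrl.observe()['ee_pos']))"
python3 -m crank '[[0,0,-12,0,0,0],[0,0,-25,0,0,0],[-25,0,-15,0,0,-0.6],[-30,0,0,0,0,0],[-5,0,0,0,0,0],[0,0,0,0,0,0],[0,0,0,0,0,0]]' 70;python3 -c "
from h import *
st()
w=ctrl.snapshot('wrist');cv2.imwrite('pics/w24.png',w['frame']);np.savez('pics/w24.npz',**{k:w[k] for k in('K','rvec','tvec')})"
```

```text
t: 19.75
ee_pos: [0.5113, 0.29, 0.0848]
eef_rot: [0.989, 0.15, 0.003, -0.0]
wrist_force: [-0.4, -0.6, 0.3]
width: -0.0004
t 19.75 pos [511.3 290.   84.8] x [0.955 0.296 0.006] y [ 0.296 -0.955  0.   ] z [ 0.006  0.002 -1.   ] F [-0.4 -0.6  0.3] w -0.4
[ 33.6 -28.6]
t: 20.33
ee_pos: [0.4519, 0.2737, 0.1424]
eef_rot: [0.988, 0.156, 0.003, -0.001]
wrist_force: [0.9, -0.0, -0.0]
width: 0.0596
t 20.33 pos [451.9 273.7 142.4] x [0.951 0.308 0.006] y [ 0.308 -0.951 -0.002] z [ 0.006  0.004 -1.   ] F [ 0.9 -0.  -0. ] w 59.6
```

View pics/w24.png

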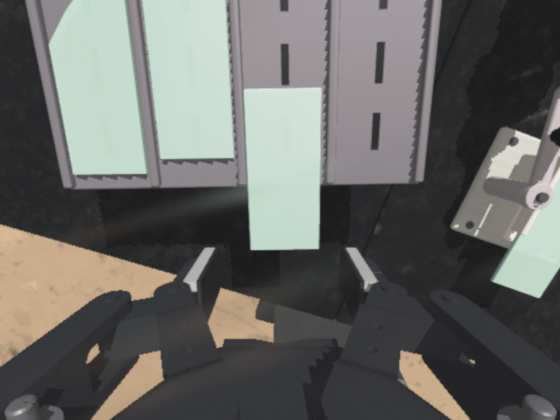

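```bash
python3 -c "
from h import *
w=dict(np.load('pics/w24.npz'))
o,th=platefit(w,[(245,90),(321,89),(319,249),(251,250)],.084)
g=(o-.036*np.array([np.cos(th),np.sin(th)]))*1000
print(g);plan(g[0],g[1],57,18)"
```

```text
centre [488.4 281.4] yaw 18.85 tray [  9.1 -29.7] res [[0.2, 1.0], [0.9, -0.6], [-0.5, -0.4], [-0.6, 0.1]]
[454.30030618 269.73104376]
t 20.38 pos [452.3 273.9 142.3] x [0.951 0.308 0.007] y [ 0.308 -0.951 -0.002] z [ 0.006  0.004 -1.   ] F [ 0.7  0.4 -0.1] w 59.6
shift now-axes [ 0.   4.8 85.3] after-turn [ 0.6  4.6 85.3] turn deg [-0.11 -0.38 -0.07]
```

```bash
python3 -m crank '[[-1,2.5,20,0,0,0],[-1,2,20,0,0,0],[-1,0,20,0,0,0],[-1,0,12,0,0,0],[0,0,3,0,0,0],[0,0,0,0,0,0]]' 70;python3 -c "
from h import *
plan(454.3,269.7,62,18)"
```

```text
t: 20.88
ee_pos: [0.4568, 0.2716, 0.0642]
eef_rot: [0.988, 0.154, 0.005, -0.003]
wrist_force: [-0.0, -0.1, -0.1]
width: 0.06
t 20.88 pos [456.8 271.6  64.2] x [0.952 0.305 0.011] y [ 0.305 -0.952 -0.004] z [ 0.009  0.007 -1.   ] F [-0.  -0.1 -0.1] w 60.0
shift now-axes [-3.   1.   2.1] after-turn [-3.   1.   2.2] turn deg [-0.25 -0.61 -0.26]
```

```bash
python3 -m crank '[[-4,1,2,0,-0.4,0],[0,0,0,0,0,0],[0,0,0,0,0,0],[0,0,0,0,0,0],[0,0,0,0,0,0]]' 0;python3 -c "
from h import *
st()"; python3 -m crank '[[0,0,-10,0,0,0],[0,0,-20,0,0,0],[0,0,-25,0,0,0],[0,0,-25,0,0,0],[0,0,0,0,0,0],[0,0,0,0,0,0]]'; python3 -c "
from h import *
st();w=ctrl.snapshot('wrist');cv2.imwrite('pics/w25.png',w['frame']);np.savez('pics/w25.npz',**{k:w[k] for k in('K','rvec','tvec')})"
```

```text
t: 21.3
ee_pos: [0.4553, 0.2708, 0.0641]
eef_rot: [0.988, 0.154, 0.003, -0.003]
wrist_force: [0.1, -0.5, -0.6]
width: 0.0481
t 21.3 pos [455.3 270.8  64.1] x [0.953 0.304 0.006] y [ 0.304 -0.953 -0.006] z [ 0.004  0.007 -1.   ] F [ 0.1 -0.5 -0.6] w 48.1
t: 21.8
ee_pos: [0.454, 0.27, 0.1509]
eef_rot: [0.988, 0.154, 0.002, -0.003]
wrist_force: [0.0, -0.6, -1.5]
width: 0.0481
t 21.8 pos [454.  270.  150.9] x [0.952 0.305 0.005] y [ 0.305 -0.952 -0.006] z [ 0.003  0.007 -1.   ] F [ 0.  -0.6 -1.5] w 48.1
```

View pics/w25.png

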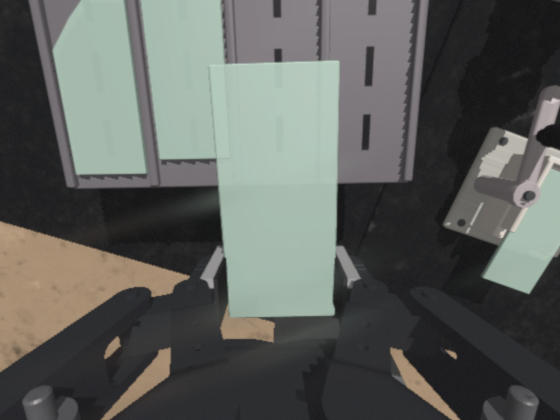

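```bash
python3 -c "
from h import *
w=dict(np.load('pics/w25.npz'))
for dz in (.0195,.022,.025):
  o,th=platefit(w,[(210,67),(337,62),(333,315),(231,318)],.1509+dz);intool(o,th)
plan(463,42,140,-.5)"
```

```text
centre [487.7 280.1] yaw 19.63 tray [  8.1 -30.7] res [[-0.1, 0.8], [0.2, -0.6], [0.1, -0.8], [-0.2, 0.7]]
plate centre in tool x,y: [34.8  1. ] plate yaw - tool yaw 1.85
centre [488.3 280.3] yaw 19.63 tray [  8.7 -30.7] res [[0.8, 1.6], [1.5, -0.7], [-0.8, -1.6], [-1.4, 0.7]]
plate centre in tool x,y: [35.4  1. ] plate yaw - tool yaw 1.85
centre [489.  280.5] yaw 19.63 tray [  9.4 -30.8] res [[1.8, 2.6], [2.9, -0.8], [-1.9, -2.6], [-2.8, 0.9]]
plate centre in tool x,y: [36.1  1. ] plate yaw - tool yaw 1.85
t 21.85 pos [454.2 270.4 151.1] x [0.952 0.305 0.006] y [ 0.305 -0.952 -0.006] z [ 0.004  0.008 -1.   ] F [0.3 0.4 0.2] w 48.1
shift now-axes [-61.5 220.2   9.4] after-turn [ 10.7 228.3  11.1] turn deg [-0.4  -0.3  18.28]
```

```bash
python3 -m crank '[[0,0,0,0,0,6.8],[0,0,0,0,0,6.8],[0,0,0,0,0,6.5],[0,32,0,0,0,0],[0,36,0,0,0,0],[0,36,0,0,0,0],[0,36,0,0,0,0],[0,36,0,0,0,0],[0,25,0,0,0,0],[0,8,0,0,0,0],[0,0,0,0,0,0],[0,0,0,0,0,0]]';python3 -c "
from h import *
plan(465,44.2,100,-2.65)"
```

```text
t: 22.85
ee_pos: [0.4365, 0.0558, 0.1428]
eef_rot: [1.0, -0.026, -0.004, -0.004]
wrist_force: [0.4, 0.9, -0.1]
width: 0.0482
t 22.85 pos [436.5  55.8 142.8] x [ 0.999 -0.053 -0.008] y [-0.053 -0.999 -0.008] z [-0.007  0.009 -1.   ] F [ 0.4  0.9 -0.1] w 48.2
shift now-axes [29.4 10.4 42.4] after-turn [29.  10.2 42.8] turn deg [-0.48  0.45 -0.37]
```

```bash
python3 -m crank '[[14,5,0,-0.2,0.2,0],[14,5,0,-0.2,0.2,0],[0,0,25,0,0,0],[0,0,20,0,0,0],[0,0,10,0,0,0],[0,0,0,0,0,0],[0,0,0,0,0,0]]';python3 -c "
from h import *
plan(465,44.2,60,-2.65)
w=ctrl.snapshot('wrist');cv2.imwrite('pics/w26.png',w['frame'])
cv2.imwrite('pics/w26z.png',cv2.resize(w['frame'][35:205,180:370],None,fx=4.2,fy=3.5,interpolation=cv2.INTER_CUBIC))"
```

```text
t: 23.43
ee_pos: [0.4677, 0.0586, 0.0858]
eef_rot: [1.0, -0.019, 0.002, -0.004]
wrist_force: [-0.3, 0.8, 0.2]
width: 0.0477
t 23.43 pos [467.7  58.6  85.8] x [ 0.999 -0.037  0.003] y [-0.037 -0.999 -0.009] z [ 0.004  0.009 -1.   ] F [-0.3  0.8  0.2] w 47.7
shift now-axes [-2.3 14.7 25.7] after-turn [-2.1 14.5 25.8] turn deg [-0.5  -0.19  0.51]
```

View pics/w26z.png

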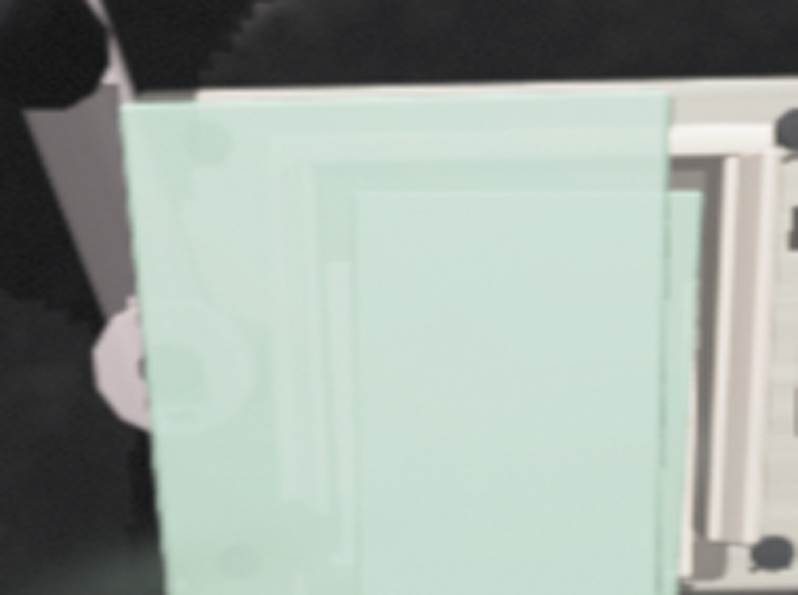

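```bash
python3 -m crank '[[-1,7,0,-0.3,0,0.3],[-1,7.5,0,-0.2,0,0.2],[0,0,0,0,0,0],[0,0,0,0,0,0],[0,0,0,0,0,0]]';python3 -c "
from h import *
plan(465,44.2,60,-2.65)"
```

```text
t: 23.9
ee_pos: [0.4663, 0.0443, 0.0887]
eef_rot: [1.0, -0.023, 0.004, 0.0]
wrist_force: [0.0, -0.4, -1.3]
width: 0.0477
t 23.9 pos [466.3  44.3  88.7] x [ 0.999 -0.045  0.008] y [-0.045 -0.999  0.   ] z [ 0.008 -0.001 -1.   ] F [ 0.  -0.4 -1.3] w 47.7
shift now-axes [-1.5  0.1 28.6] after-turn [-1.3  0.1 28.7] turn deg [ 0.01 -0.46  0.06]
```

Aligned; descend in stages.

```bash
python3 -m crank '[[-2,0,15,0,-0.2,0],[-2,0,14,0,-0.2,0],[-1,0,10,0,-0.2,0],[0,0,5,0,0,0],[0,0,0,0,0,0],[0,0,0,0,0,0]]';python3 -c "
from h import *
plan(465,44.2,25,-2.65)
w=ctrl.snapshot('wrist');cv2.imwrite('pics/w27.png',w['frame'])
cv2.imwrite('pics/w27z.png',cv2.resize(w['frame'][35:205,180:370],None,fx=4.2,fy=3.5,interpolation=cv2.INTER_CUBIC))"
```

```text
t: 24.4
ee_pos: [0.4635, 0.044, 0.0449]
eef_rot: [1.0, -0.024, 0.001, -0.0]
wrist_force: [-0.7, -0.0, -1.0]
width: 0.0479
t 24.4 pos [463.5  44.   44.9] x [ 0.999 -0.048  0.002] y [-0.048 -0.999 -0.   ] z [ 0.002  0.    -1.   ] F [-0.7 -0.  -1. ] w 47.9
shift now-axes [ 1.5 -0.3 19.9] after-turn [ 1.5 -0.3 19.9] turn deg [-0.02 -0.13 -0.08]
```

View pics/w27z.png

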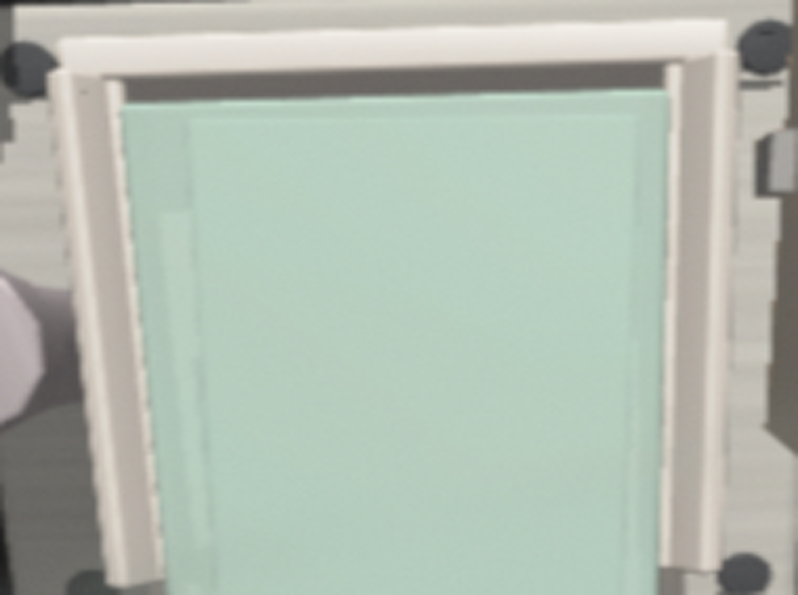

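```bash
python3 -m crank '[[0,0,8,0,0,0],[0,0,7,0,0,0],[0,0,3,0,0,0],[0,0,0,0,0,0],[0,0,0,0,0,0]]';python3 -c "
from h import *
plan(465,44.2,25,-2.65)"
```

```text
t: 24.87
ee_pos: [0.4655, 0.0441, 0.0283]
eef_rot: [1.0, -0.024, 0.004, 0.0]
wrist_force: [-2.3, -0.2, 7.9]
width: 0.048
t 24.87 pos [465.5  44.1  28.3] x [ 0.999 -0.047  0.009] y [-0.047 -0.999  0.   ] z [ 0.009 -0.001 -1.   ] F [-2.3 -0.2  7.9] w 48.0
shift now-axes [-0.5 -0.1  3.3] after-turn [-0.5 -0.1  3.3] turn deg [ 0.02 -0.49 -0.07]
```

```bash
python3 -m crank '[[0,0,-0.5,0,0,0],[0,0,0,0,0,0],[0,0,0,0,0,0],[0,0,0,0,0,0]]' 66;python3 -m crank '[[-1,0,-10,0,0,0],[0,0,-20,0,0,0],[0,0,-30,0,0,0],[0,0,-30,0,0,0],[0,0,0,0,0,0],[0,0,0,0,0,0]]' ;python3 -c "
from h import *
st();w=ctrl.snapshot('wrist');cv2.imwrite('pics/w28.png',w['frame']);np.savez('pics/w28.npz',**{k:w[k] for k in('K','rvec','tvec')})
cv2.imwrite('pics/w28z.png',cv2.resize(w['frame'][60:260,190:370],None,fx=4,fy=3,interpolation=cv2.INTER_CUBIC))"
```

```text
t: 25.2
ee_pos: [0.4659, 0.0443, 0.0283]
eef_rot: [1.0, -0.024, 0.005, 0.0]
wrist_force: [-0.3, 0.0, -0.2]
width: 0.0562
t: 25.7
ee_pos: [0.4623, 0.0451, 0.1233]
eef_rot: [1.0, -0.023, 0.003, -0.0]
wrist_force: [0.5, -1.0, -0.2]
width: 0.0563
t 25.7 pos [462.3  45.1 123.3] x [ 0.999 -0.046  0.006] y [-0.046 -0.999 -0.   ] z [ 0.006  0.    -1.   ] F [ 0.5 -1.  -0.2] w 56.3
```

View pics/w28z.png

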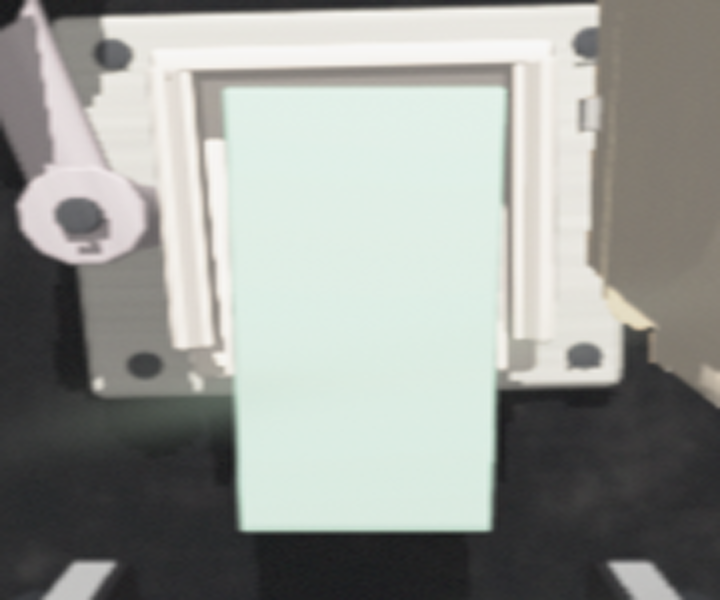

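```bash
python3 -m crank '[[0,0,-25,0,0,0],[0,-15,-10,0,0,-6.8],[0,-30,0,0,0,-6.8],[0,-38,0,0,0,-6.8],[20,-34,0,0,0,0],[20,-34,0,0,0,0],[20,-34,0,0,0,0],[20,-34,0,0,0,0],[24,-30,0,0,0,0],[30,-10,0,0,0,0],[20,0,0,0,0,0],[0,0,0,0,0,0],[0,0,0,0,0,0],[0,0,0,0,0,0]]' 0;python3 -c "
from h import *
plan(557.2,366.6,112,18)"
```

```text
t: 26.92
ee_pos: [0.539, 0.3526, 0.1436]
eef_rot: [0.987, 0.162, -0.008, 0.004]
wrist_force: [0.1, -0.2, -0.9]
width: -0.0002
t 26.92 pos [539.  352.6 143.6] x [ 0.948  0.319 -0.017] y [ 0.319 -0.948  0.006] z [-0.014 -0.011 -1.   ] F [ 0.1 -0.2 -0.9] w -0.2
shift now-axes [22.3 -7.6 31.2] after-turn [21.7 -7.7 31.6] turn deg [0.32 0.96 0.6 ]
```

```bash
python3 -m crank '[[11,-4,0,0.2,0.5,0.3],[11,-4,12,0.2,0.5,0.3],[0,0,15,0,0,0],[0,0,5,0,0,0],[0,0,0,0,0,0],[0,0,0,0,0,0]]' 0;python3 -c "
from h import *
plan(557.2,366.6,87,18)
w=ctrl.snapshot('wrist');cv2.imwrite('pics/w29.png',w['frame'])"
```

```text
t: 27.42
ee_pos: [0.5588, 0.3653, 0.1078]
eef_rot: [0.988, 0.154, 0.001, -0.0]
wrist_force: [-0.5, 0.2, 0.3]
width: -0.0001
t 27.42 pos [558.8 365.3 107.8] x [0.952 0.305 0.002] y [ 0.305 -0.952  0.   ] z [ 0.002  0.    -1.   ] F [-0.5  0.2  0.3] w -0.1
shift now-axes [-1.2 -1.7 20.8] after-turn [-1.1 -1.7 20.8] turn deg [ 0.01 -0.11 -0.23]
```

View pics/w29.png

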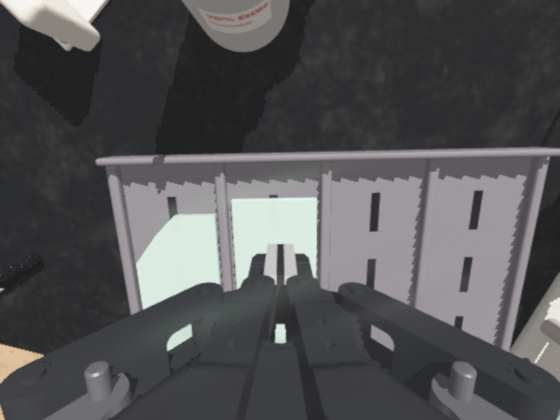

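```bash
python3 -m crank '[[-1,-2,10,0,0,0],[0,0,7,0,0,0],[0,0,3,0,0,0],[0,-1,2,0,0,0]]' 0;python3 -c "
from h import *
plan(557.2,366.6,84,18)"
```

```text
t: 27.8
ee_pos: [0.5577, 0.3682, 0.086]
eef_rot: [0.988, 0.154, 0.003, -0.001]
wrist_force: [0.9, 0.2, -0.2]
width: 0.0
t 27.8 pos [557.7 368.2  86. ] x [0.953 0.304 0.005] y [ 0.304 -0.953 -0.   ] z [ 0.005  0.002 -1.   ] F [ 0.9  0.2 -0.2] w 0.0
shift now-axes [-1.   1.3  2. ] after-turn [-1.   1.3  2. ] turn deg [-0.03 -0.3  -0.28]
```

```bash
python3 -m crank '[[0,0,3,0,0,0],[0,0,2.5,0,0,0]]' 0; python3 -m crank '[[-5,0,1.7,0,0,0],[-8,0,1.6,0,-0.2,0],[-8,0,1.6,0,-0.3,0],[-8,0,1.6,0,-0.3,0],[-8,0,1.6,0,-0.3,0],[-8,0,1.6,0,-0.3,0],[-8,0,1.6,0,-0.3,0],[-8,0,1.6,0,-0.3,0]]';python3 -c "
from h import *
st();print(intray(ctrl.observe()['ee_pos']))
w=ctrl.snapshot('wrist');cv2.imwrite('pics/w30.png',w['frame']);print(intray(ray(w,[(280,195),(280,205),(280,215)],.084)))"
```

```text
t: 27.97
ee_pos: [0.5586, 0.3699, 0.0841]
eef_rot: [0.988, 0.154, 0.005, -0.002]
wrist_force: [-4.1, -4.3, 26.6]
width: 0.0003
t: 28.63
ee_pos: [0.5151, 0.3566, 0.0842]
eef_rot: [0.989, 0.151, 0.006, -0.004]
wrist_force: [3.3, -0.4, 8.2]
width: -0.0001
t 28.63 pos [515.1 356.6  84.2] x [0.954 0.298 0.013] y [ 0.298 -0.954 -0.007] z [ 0.01  0.01 -1.  ] F [ 3.3 -0.4  8.2] w -0.1
[57.8 33.6]
[[92.9 31.8]
 [87.8 31.8]
 [82.7 31.9]]
```

View pics/w30.png

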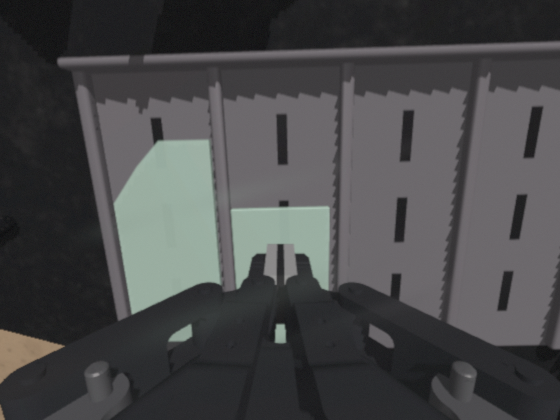

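```bash
python3 -m crank '[[-8,0,1.6,0,0,0],[-8,0,1.6,0,-0.2,0],[-8,0,1.6,0,-0.3,0],[-5,0,1.6,0,-0.3,0],[0,0,0,0,0,0]]';python3 -c "
from h import *
st();print(intray(ctrl.observe()['ee_pos']))"
python3 -m crank '[[0,0,-12,0,0,0],[0,0,-25,0,0,0],[-25,0,-15,0,0,-0.6],[-30,0,0,0,0,0],[-5,0,0,0,0,0],[0,0,0,0,0,0],[0,0,0,0,0,0]]' 70;python3 -c "
from h import *
st()
w=ctrl.snapshot('wrist');cv2.imwrite('pics/w31.png',w['frame']);np.savez('pics/w31.npz',**{k:w[k] for k in('K','rvec','tvec')})"
```

```text
t: 29.1
ee_pos: [0.4946, 0.3498, 0.085]
eef_rot: [0.989, 0.149, 0.009, -0.006]
wrist_force: [-0.1, 0.5, 0.3]
width: -0.0005
t 29.1 pos [494.6 349.8  85. ] x [0.955 0.295 0.019] y [ 0.295 -0.955 -0.009] z [ 0.016  0.014 -1.   ] F [-0.1  0.5  0.3] w -0.5
[36.2 33.4]
t: 29.68
ee_pos: [0.4354, 0.332, 0.1418]
eef_rot: [0.988, 0.155, 0.01, -0.007]
wrist_force: [0.5, 0.3, -0.1]
width: 0.0594
t 29.68 pos [435.4 332.  141.8] x [0.952 0.306 0.022] y [ 0.306 -0.952 -0.01 ] z [ 0.018  0.016 -1.   ] F [ 0.5  0.3 -0.1] w 59.4
```

View pics/w31.png

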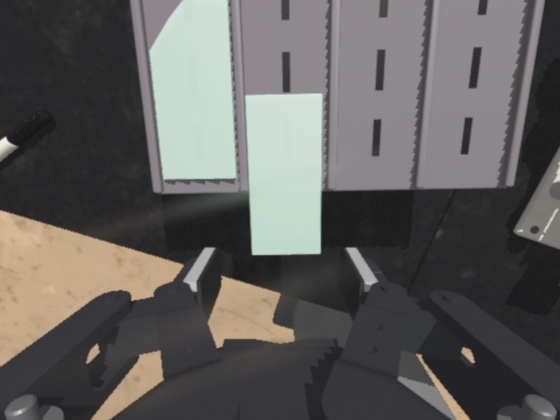

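```bash
python3 -c "
from h import *
w=dict(np.load('pics/w31.npz'))
o,th=platefit(w,[(246,96),(322,94.5),(321,254),(252,255)],.084)
g=(o-.036*np.array([np.cos(th),np.sin(th)]))*1000
print(g);plan(g[0],g[1],63,18)"
```

```text
centre [469.6 338.4] yaw 18.99 tray [ 8.9 30.3] res [[0.2, 0.7], [0.7, -0.5], [-0.5, -0.0], [-0.4, -0.3]]
[435.54274636 326.68313372]
t 29.73 pos [435.8 332.2 141.8] x [0.952 0.306 0.022] y [ 0.306 -0.952 -0.01 ] z [ 0.018  0.016 -1.   ] F [0.2 0.6 0.5] w 59.7
shift now-axes [-3.7  5.9 78.7] after-turn [-1.9  5.1 78.8] turn deg [-0.59 -1.26 -0.18]
```

```bash
python3 -m crank '[[-3,3,20,-0.3,-0.6,0],[-2,2,20,-0.3,-0.6,0],[-1,0,20,0,0,0],[-1,0,12,0,0,0],[0,0,4,0,0,0],[0,0,0,0,0,0]]' 70;python3 -c "
from h import *
plan(435.5,326.7,63,18)"
```

```text
t: 30.23
ee_pos: [0.4379, 0.3282, 0.0624]
eef_rot: [0.988, 0.153, 0.002, -0.001]
wrist_force: [0.6, 0.3, 0.9]
width: 0.0599
t 30.23 pos [437.9 328.2  62.4] x [0.953 0.302 0.004] y [ 0.302 -0.953 -0.001] z [ 0.003  0.003 -1.   ] F [0.6 0.3 0.9] w 59.9
shift now-axes [-2.7  0.7 -0.6] after-turn [-2.7  0.6 -0.6] turn deg [-0.08 -0.23 -0.43]
```

```bash
python3 -m crank '[[-4,1,0,0,0,0],[0,0,0,0,0,0],[0,0,0,0,0,0],[0,0,0,0,0,0],[0,0,0,0,0,0]]' 0;python3 -c "
from h import *
st()"; python3 -m crank '[[0,0,-10,0,0,0],[0,0,-20,0,0,0],[0,0,-25,0,0,0],[0,0,-25,0,0,0],[0,0,0,0,0,0],[0,0,0,0,0,0]]'; python3 -c "
from h import *
st();w=ctrl.snapshot('wrist');cv2.imwrite('pics/w32.png',w['frame']);np.savez('pics/w32.npz',**{k:w[k] for k in('K','rvec','tvec')})"
```

```text
t: 30.65
ee_pos: [0.4361, 0.3271, 0.0645]
eef_rot: [0.988, 0.152, 0.003, -0.002]
wrist_force: [0.1, -0.2, -0.6]
width: 0.048
t 30.65 pos [436.1 327.1  64.5] x [0.954 0.301 0.007] y [ 0.301 -0.954 -0.003] z [ 0.006  0.005 -1.   ] F [ 0.1 -0.2 -0.6] w 48.0
t: 31.15
ee_pos: [0.435, 0.3268, 0.1517]
eef_rot: [0.988, 0.153, 0.003, -0.002]
wrist_force: [0.3, -1.0, -1.6]
width: 0.048
t 31.15 pos [435.  326.8 151.7] x [0.953 0.302 0.007] y [ 0.302 -0.953 -0.003] z [ 0.006  0.005 -1.   ] F [ 0.3 -1.  -1.6] w 48.0
```

View pics/w32.png

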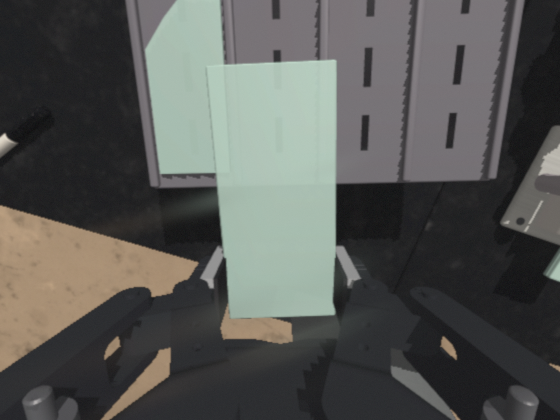

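```bash
python3 -m crank '[[0,0,0,0,0,6.8],[0,0,0,0,0,6.8],[0,0,0,0,0,6.4],[4,32,0,0,0,0],[6,36,0,0,0,0],[6,36,0,0,0,0],[6,36,0,0,0,0],[6,36,0,0,0,0],[6,36,0,0,0,0],[6,30,0,0,0,0],[4,15,0,0,0,0],[0,0,0,0,0,0],[0,0,0,0,0,0],[0,0,0,0,0,0]]';python3 -c "
from h import *
plan(465,44.2,90,-2.65)"
```

```text
t: 32.37
ee_pos: [0.4588, 0.0585, 0.1423]
eef_rot: [1.0, -0.027, -0.004, -0.003]
wrist_force: [-0.0, -0.7, -0.2]
width: 0.0484
t 32.37 pos [458.8  58.5 142.3] x [ 0.999 -0.054 -0.008] y [-0.054 -0.999 -0.005] z [-0.007  0.006 -1.   ] F [-0.  -0.7 -0.2] w 48.4
shift now-axes [ 7.3 14.3 52.2] after-turn [ 6.8 14.  52.3] turn deg [-0.31  0.44 -0.46]
```

```bash
python3 -m crank '[[3,7,0,-0.2,0.2,-0.2],[3,7,0,-0.1,0.2,-0.2],[-1,0,18,0,0,0],[-1,0,18,0,0,0],[-1,0,12,0,0,0],[0,0,0,0,0,0],[0,0,0,0,0,0]]';python3 -c "
from h import *
plan(465,44.2,50,-2.65)
w=ctrl.snapshot('wrist')
cv2.imwrite('pics/w33z.png',cv2.resize(w['frame'][35:205,180:370],None,fx=4.2,fy=3.5,interpolation=cv2.INTER_CUBIC))"
```

```text
t: 32.95
ee_pos: [0.4631, 0.0492, 0.0934]
eef_rot: [1.0, -0.017, 0.002, -0.001]
wrist_force: [0.4, 0.5, 0.9]
width: 0.0478
t 32.95 pos [463.1  49.2  93.4] x [ 0.999 -0.033  0.004] y [-0.033 -0.999 -0.002] z [ 0.004  0.002 -1.   ] F [0.4 0.5 0.9] w 47.8
shift now-axes [ 1.9  5.  43.4] after-turn [ 2.2  4.9 43.4] turn deg [-0.12 -0.23  0.76]
```

View pics/w33z.png

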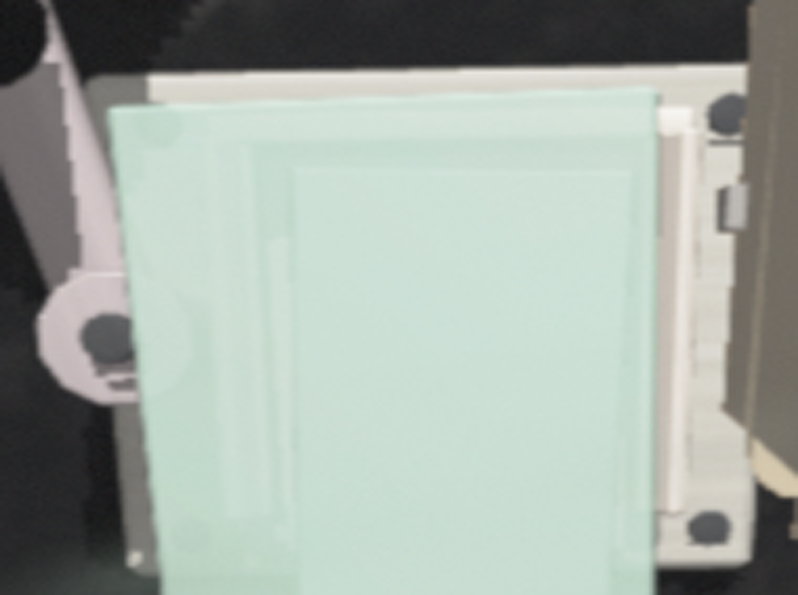

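```bash
python3 -m crank '[[1,4,8,0,0,0.5],[0,1,12,0,0,0.3],[-1,0,10,0,0,0],[-1,0,8,0,0,0],[0,0,0,0,0,0],[0,0,0,0,0,0]]';python3 -c "
from h import *
plan(465,44.2,33,-2.65)
w=ctrl.snapshot('wrist')
cv2.imwrite('pics/w34z.png',cv2.resize(w['frame'][35:205,180:370],None,fx=4.2,fy=3.5,interpolation=cv2.INTER_CUBIC))"
```

```text
t: 33.5
ee_pos: [0.4656, 0.0441, 0.0562]
eef_rot: [1.0, -0.024, 0.006, -0.001]
wrist_force: [0.3, -0.8, -0.7]
width: 0.0483
t 33.5 pos [465.6  44.1  56.2] x [ 0.999 -0.048  0.012] y [-0.048 -0.999 -0.003] z [ 0.012  0.002 -1.   ] F [ 0.3 -0.8 -0.7] w 48.3
shift now-axes [-0.9 -0.  23.2] after-turn [-0.6 -0.1 23.2] turn deg [-0.16 -0.67 -0.12]
```

View pics/w34z.png

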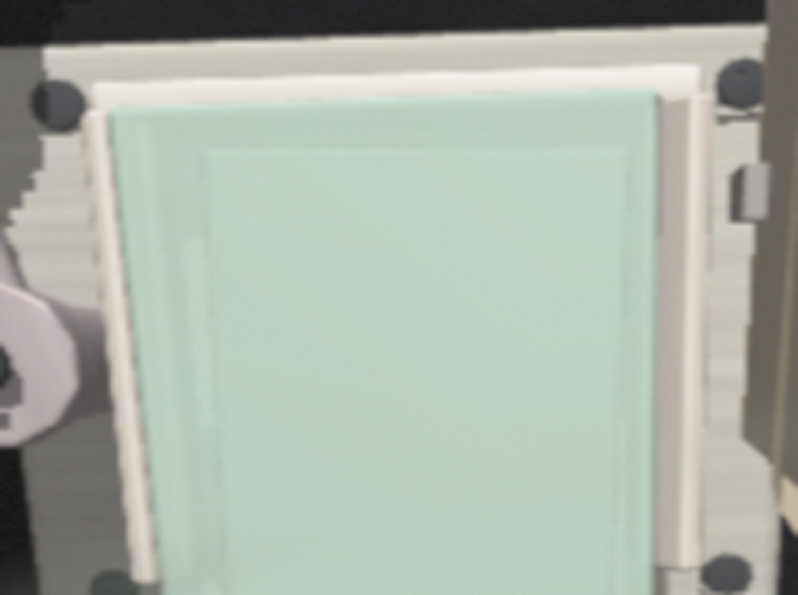

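```bash
python3 -m crank '[[-2,1.5,8,0,-0.3,0],[-1.5,0.5,7,0,-0.3,0],[-0.5,0,4,0,0,0],[0,0,0,0,0,0],[0,0,0,0,0,0]]';python3 -c "
from h import *
plan(465,43.2,33,-2.65)
w=ctrl.snapshot('wrist')
cv2.imwrite('pics/w35z.png',cv2.resize(w['frame'][35:205,180:370],None,fx=4.2,fy=3.5,interpolation=cv2.INTER_CUBIC))"
```

```text
t: 33.97
ee_pos: [0.4631, 0.0424, 0.0373]
eef_rot: [1.0, -0.024, 0.002, -0.002]
wrist_force: [-2.2, -1.3, 9.6]
width: 0.0483
t 33.97 pos [463.1  42.4  37.3] x [ 0.999 -0.049  0.005] y [-0.049 -0.999 -0.003] z [ 0.005  0.003 -1.   ] F [-2.2 -1.3  9.6] w 48.3
shift now-axes [ 1.9 -0.8  4.4] after-turn [ 1.9 -0.9  4.3] turn deg [-0.19 -0.28 -0.14]
```

View pics/w35z.png

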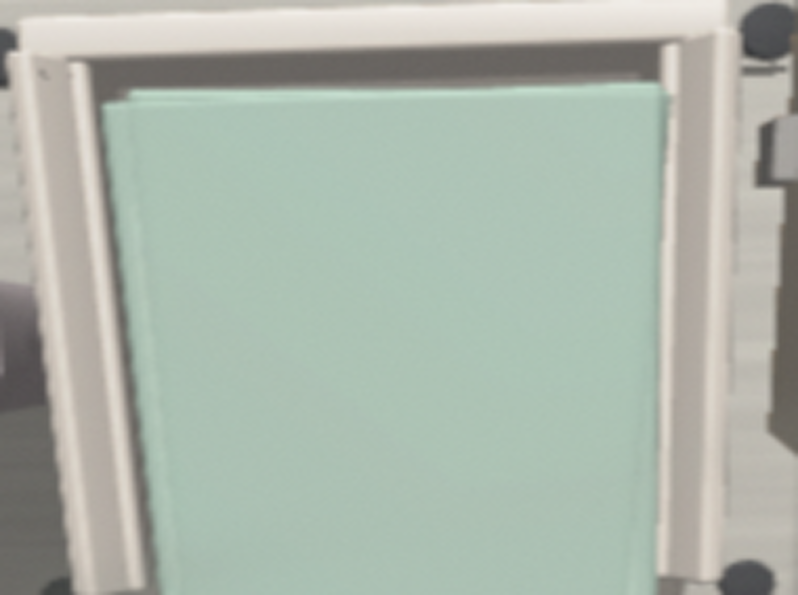

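```bash
python3 -m crank '[[0,-2,-2,0,0,-0.4],[1,-0.5,0,0,0,-0.3],[0,0,3,0,0,0],[0,0,3,0,0,0],[0,0,0,0,0,0]]';python3 -c "
from h import *
plan(465,43.2,33,-2.65)
w=ctrl.snapshot('wrist')
cv2.imwrite('pics/w36z.png',cv2.resize(w['frame'][35:205,180:370],None,fx=4.2,fy=3.5,interpolation=cv2.INTER_CUBIC))"
```

```text
t: 34.43
ee_pos: [0.4642, 0.0456, 0.0346]
eef_rot: [1.0, -0.017, 0.004, -0.001]
wrist_force: [-2.6, -0.6, 12.8]
width: 0.0484
t 34.43 pos [464.2  45.6  34.6] x [ 0.999 -0.034  0.007] y [-0.034 -0.999 -0.003] z [ 0.007  0.002 -1.   ] F [-2.6 -0.6 12.8] w 48.4
shift now-axes [0.8 2.4 1.6] after-turn [0.9 2.4 1.6] turn deg [-0.15 -0.4   0.7 ]
```

View pics/w36z.png

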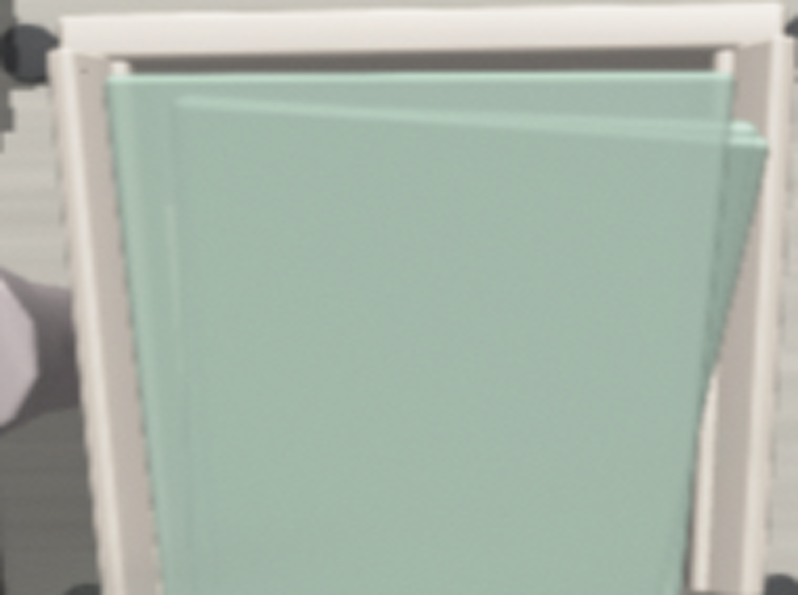

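```bash
python3 -m crank '[[0,0,-6,0,0,0],[0,0,-15,0,0,0],[0,0,-25,0,0,0],[0,0,-25,0,0,0],[-30,0,0,0,0,0],[-35,0,0,0,0,0],[0,0,0,0,0,0],[0,0,0,0,0,0]]';python3 -c "
from h import *
st()
w=ctrl.snapshot('wrist');cv2.imwrite('pics/w37.png',w['frame'])
s=ctrl.snapshot('scene');cv2.imwrite('pics/s37.png',cv2.resize(s['frame'][205:305,230:350],None,fx=6,fy=6,interpolation=cv2.INTER_CUBIC))"
```

```text
t: 35.15
ee_pos: [0.3973, 0.0481, 0.1073]
eef_rot: [1.0, -0.017, 0.003, -0.002]
wrist_force: [0.4, -0.4, 0.7]
width: 0.0478
t 35.15 pos [397.3  48.1 107.3] x [ 0.999 -0.034  0.006] y [-0.034 -0.999 -0.004] z [ 0.007  0.004 -1.   ] F [ 0.4 -0.4  0.7] w 47.8
```

View pics/w37.png

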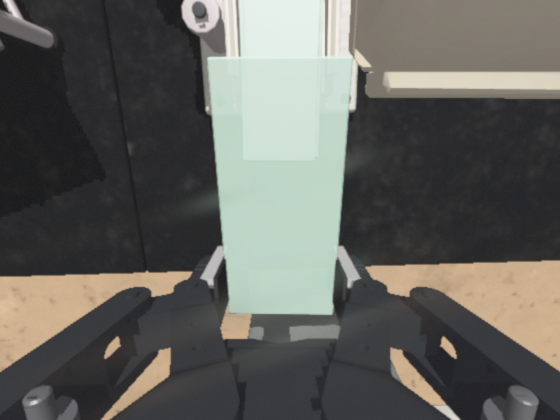

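View pics/s37.png

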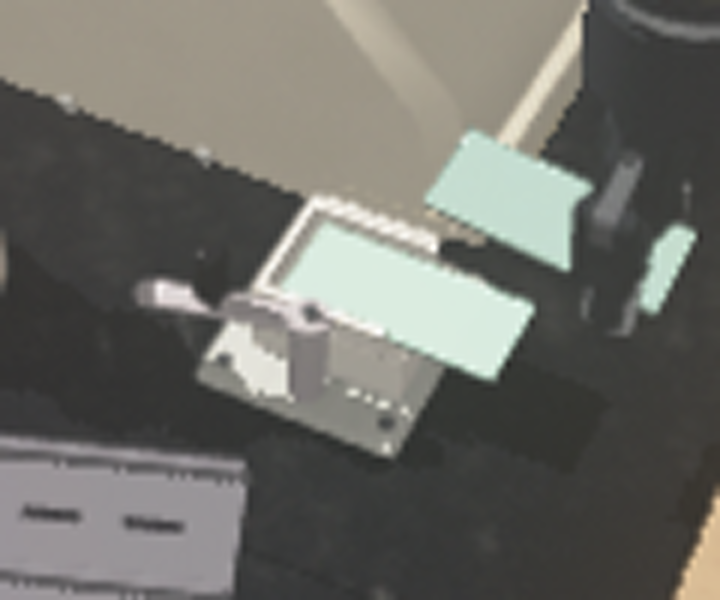

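```bash
python3 -m crank '[[0,0,-15,0,0,-6.6],[0,-20,-15,0,0,-6.6],[0,-25,-5,0,0,-6.4],[12,-35,0,0,0,0],[20,-35,0,0,0,0],[20,-32,0,0,0,0],[25,-20,0,0,0,0],[20,-15,0,0,0,0],[15,-5,0,0,0,0],[0,0,0,0,0,0],[0,0,0,0,0,0],[0,0,0,0,0,0]]';python3 -c "
from h import *
plan(457.2,271.4,100,17.6)"
```

```text
t: 36.25
ee_pos: [0.4632, 0.2746, 0.1401]
eef_rot: [0.988, 0.157, 0.001, -0.005]
wrist_force: [0.8, -0.2, -1.0]
width: 0.048
t 36.25 pos [463.2 274.6 140.1] x [0.951 0.309 0.004] y [ 0.309 -0.951 -0.009] z [ 0.    0.01 -1.  ] F [ 0.8 -0.2 -1. ] w 48.0
shift now-axes [-6.9  1.5 40.1] after-turn [-6.7  1.2 40.1] turn deg [-0.54 -0.2   0.41]
```

```bash
python3 -m crank '[[-4,0.6,15,-0.3,0,0.2],[-4,0.6,15,-0.2,-0.2,0.2],[-1,0,10,0,0,0],[0,0,0,0,0,0],[0,0,0,0,0,0]]';python3 -c "
from h import *
plan(457.2,271.4,67,17.6)
w=ctrl.snapshot('wrist');cv2.imwrite('pics/w38.png',w['frame'])"
```

```text
t: 36.67
ee_pos: [0.4543, 0.266, 0.0985]
eef_rot: [0.989, 0.151, -0.001, 0.001]
wrist_force: [-0.3, 0.4, -0.3]
width: 0.0482
t 36.67 pos [454.3 266.   98.5] x [ 0.955  0.298 -0.002] y [ 0.298 -0.955  0.002] z [-0.001 -0.002 -1.   ] F [-0.3  0.4 -0.3] w 48.2
shift now-axes [ 4.4 -4.3 31.5] after-turn [ 4.4 -4.2 31.5] turn deg [ 0.11  0.1  -0.26]
```

View pics/w38.png

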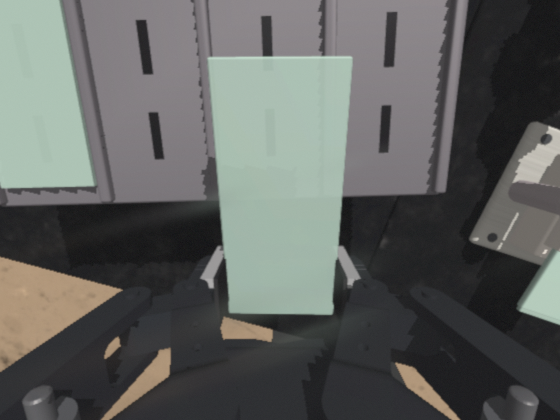

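```bash
python3 -m crank '[[2.5,-2.5,8,0,0,0],[2,-2,8,0,0,0],[0,0,8,0,0,0],[0,0,0,0,0,0],[0,0,0,0,0,0]]';python3 -c "
from h import *
plan(457.2,271.4,66,17.6)
w=ctrl.snapshot('wrist');cv2.imwrite('pics/w39.png',w['frame'])"
```

```text
t: 37.13
ee_pos: [0.4593, 0.2724, 0.0739]
eef_rot: [0.989, 0.15, 0.001, 0.0]
wrist_force: [0.2, 0.6, -0.6]
width: 0.0482
t 37.13 pos [459.3 272.4  73.9] x [0.955 0.297 0.002] y [ 0.297 -0.955  0.001] z [ 0.002 -0.001 -1.   ] F [ 0.2  0.6 -0.6] w 48.2
shift now-axes [-2.3  0.4  7.9] after-turn [-2.3  0.4  7.9] turn deg [ 0.07 -0.11 -0.35]
```

View pics/w39.png

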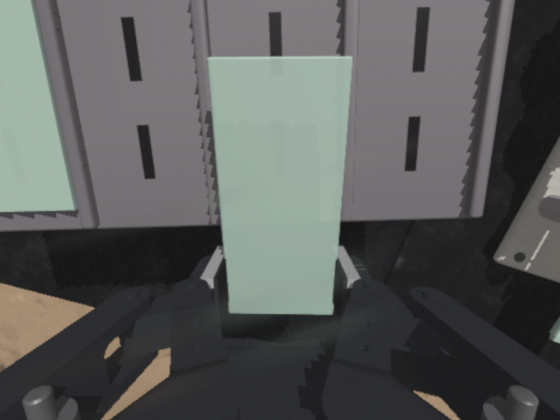

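```bash
python3 -m crank '[[-1,0,4,0,0,0],[-1,0,4,0,0,0],[0,0,0,0,0,0]]';python3 -c "
from h import *
st()";python3 -m crank '[[0,0,0,0,0,0],[0,0,0,0,0,0],[0,0,0,0,0,0],[0,0,0,0,0,0]]' 70;python3 -c "
from h import *
st()
w=ctrl.snapshot('wrist');cv2.imwrite('pics/w40.png',w['frame']);np.savez('pics/w40.npz',**{k:w[k] for k in('K','rvec','tvec')})"
```

```text
t: 37.43
ee_pos: [0.4572, 0.2719, 0.0655]
eef_rot: [0.989, 0.15, 0.001, 0.0]
wrist_force: [-0.0, -0.7, -0.7]
width: 0.0482
t 37.43 pos [457.2 271.9  65.5] x [0.955 0.297 0.002] y [ 0.297 -0.955  0.001] z [ 0.002 -0.    -1.   ] F [-0.  -0.7 -0.7] w 48.2
t: 37.77
ee_pos: [0.4573, 0.272, 0.0658]
eef_rot: [0.989, 0.15, 0.001, 0.0]
wrist_force: [0.5, 0.4, -0.7]
width: 0.06
t 37.77 pos [457.3 272.   65.8] x [0.955 0.297 0.003] y [ 0.297 -0.955  0.001] z [ 0.003 -0.    -1.   ] F [ 0.5  0.4 -0.7] w 60.0
```

View pics/w40.png

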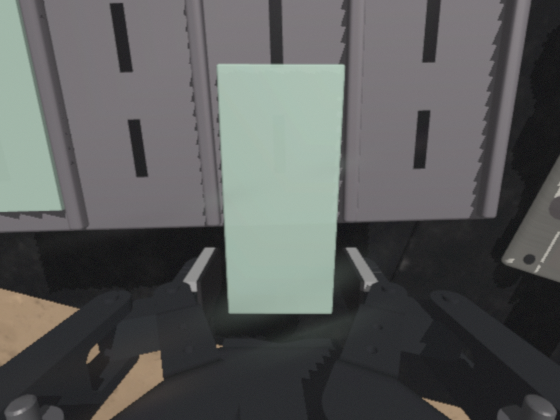

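```bash
python3 -m crank '[[-0.5,0,-4,0,0,0],[0,0,-2.5,0,0,0],[0,0,0,0,0,0]]';python3 -c "
from h import *
st()"
```

```text
t: 38.07
ee_pos: [0.457, 0.272, 0.0732]
eef_rot: [0.989, 0.15, 0.002, 0.0]
wrist_force: [-0.3, 0.3, 0.2]
width: 0.0595
t 38.07 pos [457.  272.   73.2] x [0.955 0.297 0.003] y [ 0.297 -0.955  0.001] z [ 0.003  0.    -1.   ] F [-0.3  0.3  0.2] w 59.5
```

```bash
python3 -m crank '[[0,0,2.5,0,0,0],[0,0,0,0,0,0]]';python3 -m crank '[[0,0,0,0,0,0],[0,0,0,0,0,0],[0,0,0,0,0,0],[0,0,0,0,0,0]]' 0;python3 -c "
from h import *
st()";python3 -m crank '[[0,0,-10,0,0,0],[0,0,-20,0,0,0],[0,0,-25,0,0,0],[0,0,-25,0,0,0],[0,0,0,0,0,0],[0,0,0,0,0,0],[0,0,0,0,0,0]]'; python3 -c "
from h import *
st();w=ctrl.snapshot('wrist');cv2.imwrite('pics/w41.png',w['frame']);np.savez('pics/w41.npz',**{k:w[k] for k in('K','rvec','tvec')})"
```

```text
t: 38.23
ee_pos: [0.4573, 0.2721, 0.0711]
eef_rot: [0.989, 0.15, 0.002, 0.0]
wrist_force: [0.3, -0.0, -0.5]
width: 0.0599
t: 38.57
ee_pos: [0.4573, 0.2721, 0.0714]
eef_rot: [0.989, 0.15, 0.002, 0.0]
wrist_force: [-0.6, 0.2, 2.6]
width: 0.0477
t 38.57 pos [457.3 272.1  71.4] x [0.955 0.297 0.005] y [ 0.297 -0.955  0.001] z [ 0.005  0.001 -1.   ] F [-0.6  0.2  2.6] w 47.7
t: 39.15
ee_pos: [0.4554, 0.2718, 0.156]
eef_rot: [0.989, 0.151, 0.0, 0.0]
wrist_force: [0.3, 0.2, -1.2]
width: 0.0477
t 39.15 pos [455.4 271.8 156. ] x [0.955 0.298 0.001] y [ 0.298 -0.955  0.001] z [ 0.001 -0.    -1.   ] F [ 0.3  0.2 -1.2] w 47.7
```

View pics/w41.png

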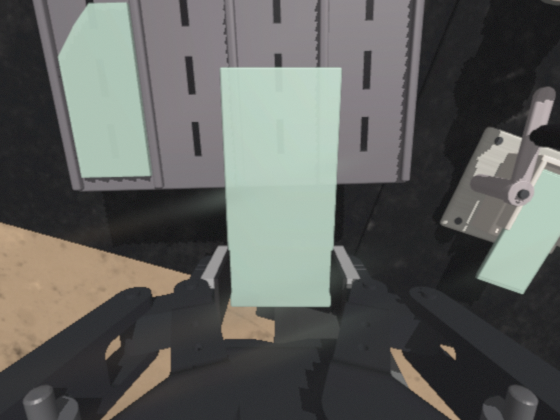

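```bash
python3 -c "
from h import *
w=dict(np.load('pics/w41.npz'))
for dz in (.010,.0126,.015):
  o,th=platefit(w,[(222,69),(340,69),(330,306),(231,307)],.156+dz);intool(o,th)"
python3 -m crank '[[0,0,0,0,0,6.4],[0,0,0,0,0,6.4],[0,0,0,0,0,5.8],[4,32,0,0,0,0],[5,36,0,0,0,0],[5,36,0,0,0,0],[5,36,0,0,0,0],[4,36,0,0,0,0],[3,30,0,0,0,0],[3,12,0,0,0,0],[0,0,0,0,0,0],[0,0,0,0,0,0],[0,0,0,0,0,0],[0,0,0,0,0,0]]'
python3 -c "
from h import *
plan(465,43,90,-1.2)
w=ctrl.snapshot('wrist');cv2.imwrite('pics/w42.png',w['frame']);np.savez('pics/w42.npz',**{k:w[k] for k in('K','rvec','tvec')})
cv2.imwrite('pics/w42z.png',cv2.resize(w['frame'][35:265,180:370],None,fx=4.2,fy=2.6,interpolation=cv2.INTER_CUBIC))"
```

```text
centre [489.3 280.6] yaw 17.34 tray [  9.7 -30.7] res [[-0.6, 0.6], [-0.2, -0.7], [0.1, 0.1], [0.7, 0.0]]
plate centre in tool x,y: [35.1  1.5] plate yaw - tool yaw 0.01
centre [489.8 280.8] yaw 17.34 tray [ 10.3 -30.7] res [[0.3, 1.4], [1.0, -0.9], [-0.8, -0.7], [-0.5, 0.1]]
plate centre in tool x,y: [35.7  1.5] plate yaw - tool yaw 0.01
centre [490.4 281. ] yaw 17.34 tray [ 10.9 -30.7] res [[1.1, 2.1], [2.1, -1.0], [-1.6, -1.4], [-1.6, 0.3]]
plate centre in tool x,y: [36.3  1.5] plate yaw - tool yaw 0.01
t: 40.37
ee_pos: [0.4694, 0.046, 0.1437]
eef_rot: [1.0, -0.015, -0.011, 0.001]
wrist_force: [-0.4, 0.4, 0.3]
width: 0.0478
t 40.37 pos [469.4  46.  143.7] x [ 0.999 -0.031 -0.022] y [-0.031 -1.     0.002] z [-0.022 -0.002 -1.   ] F [-0.4  0.4  0.3] w 47.8
shift now-axes [-3.1  3.  53.8] after-turn [-4.3  3.1 53.7] turn deg [ 0.12  1.25 -0.56]
```

View pics/w42z.png

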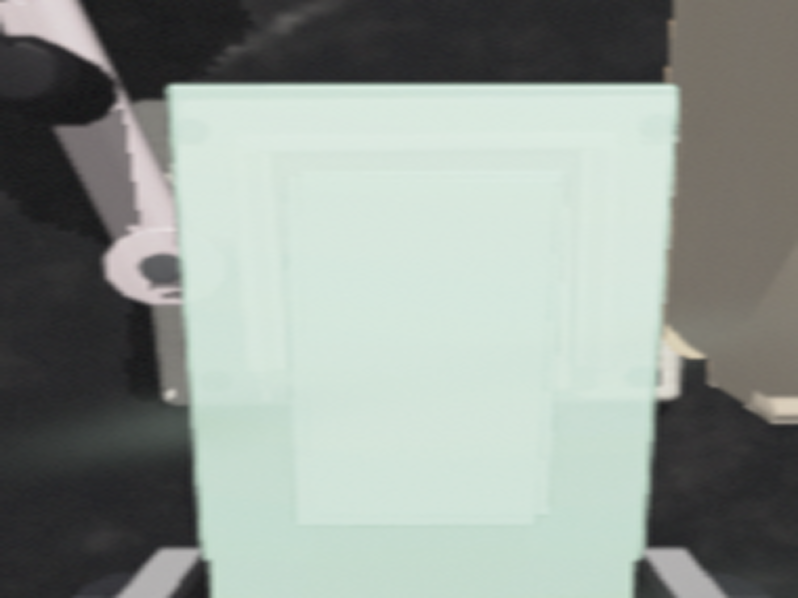

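```bash
python3 -m crank '[[-2,1.2,0,0,0.6,-0.4],[-2,1.2,12,0,0.6,-0.4],[-1,0,15,0,0,-0.2],[-1,0,12,0,0,0],[0,0,0,0,0,0],[0,0,0,0,0,0],[0,0,0,0,0,0]]'
python3 -c "
from h import *
plan(465.5,43.7,60,-.8)
w=ctrl.snapshot('wrist');cv2.imwrite('pics/w43.png',w['frame']);np.savez('pics/w43.npz',**{k:w[k] for k in('K','rvec','tvec')})
cv2.imwrite('pics/w43z.png',cv2.resize(w['frame'][45:215,180:370],None,fx=4.2,fy=3.5,interpolation=cv2.INTER_CUBIC))"
```

```text
t: 41.0
ee_pos: [0.4624, 0.0519, 0.1051]
eef_rot: [1.0, 0.002, 0.003, -0.001]
wrist_force: [0.7, -0.7, -1.0]
width: 0.0475
t 41.0 pos [462.4  51.9 105.1] x [1.    0.004 0.006] y [ 0.004 -1.    -0.001] z [ 0.006  0.001 -1.   ] F [ 0.7 -0.7 -1. ] w 47.5
shift now-axes [ 2.8  8.2 45.1] after-turn [ 3.2  8.1 45.1] turn deg [-0.08 -0.32  1.01]
```

View pics/w43z.png

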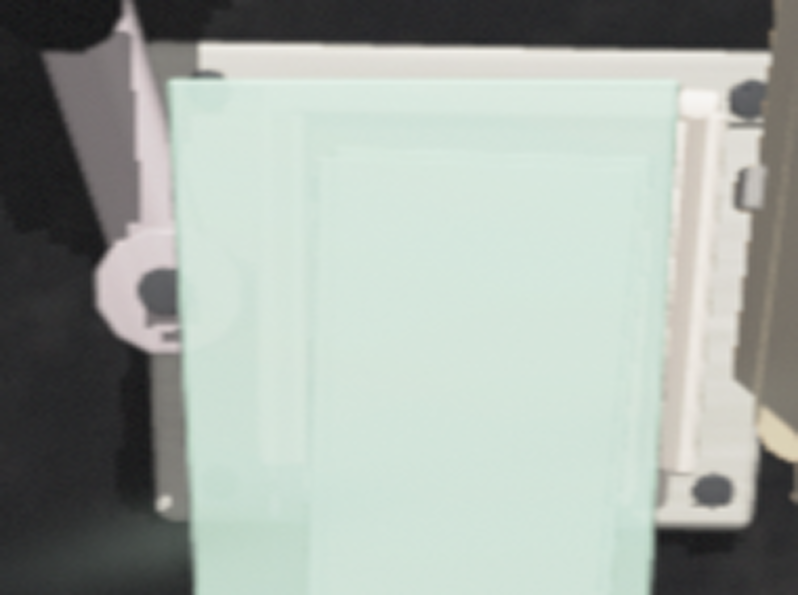

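```bash
python3 -m crank '[[1,4,8,0,0,0.5],[1,4,10,0,0,0.5],[0,0,12,0,-0.2,0],[0,0,8,0,0,0],[0,0,0,0,0,0],[0,0,0,0,0,0],[0,0,0,0,0,0]]'
python3 -c "
from h import *
plan(465.5,43.7,55,-.8)
w=ctrl.snapshot('wrist');cv2.imwrite('pics/w44.png',w['frame']);np.savez('pics/w44.npz',**{k:w[k] for k in('K','rvec','tvec')})
cv2.imwrite('pics/w44z.png',cv2.resize(w['frame'][45:215,180:370],None,fx=4.2,fy=3.5,interpolation=cv2.INTER_CUBIC))"
```

```text
t: 41.63
ee_pos: [0.467, 0.0422, 0.0653]
eef_rot: [1.0, -0.009, 0.003, -0.001]
wrist_force: [0.4, -0.1, -0.3]
width: 0.0478
t 41.63 pos [467.   42.2  65.3] x [ 1.    -0.018  0.006] y [-0.018 -1.    -0.001] z [ 0.006  0.001 -1.   ] F [ 0.4 -0.1 -0.3] w 47.8
shift now-axes [-1.6 -1.4 10.3] after-turn [-1.5 -1.4 10.3] turn deg [-0.08 -0.37 -0.25]
```

View pics/w44z.png

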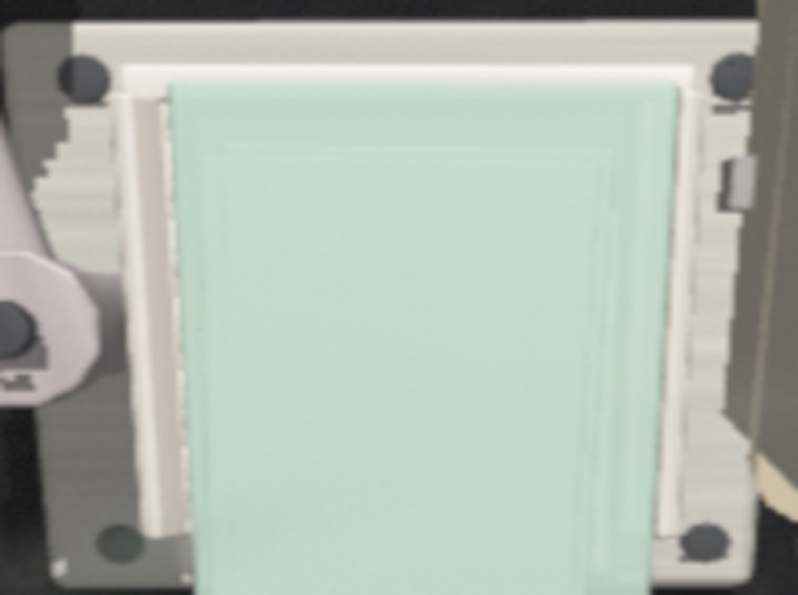

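```bash
python3 -m crank '[[-2,-1.2,5,0,-0.3,-0.2],[-1.5,-0.8,5,0,0,0],[0,0,4,0,0,0],[0,0,0,0,0,0],[0,0,0,0,0,0]]'
python3 -c "
from h import *
plan(465.5,43.7,42,-.8)
w=ctrl.snapshot('wrist')
cv2.imwrite('pics/w45z.png',cv2.resize(w['frame'][45:215,180:370],None,fx=4.2,fy=3.5,interpolation=cv2.INTER_CUBIC))"
```

```text
t: 42.1
ee_pos: [0.464, 0.0449, 0.051]
eef_rot: [1.0, -0.007, 0.002, -0.001]
wrist_force: [-0.4, 0.3, -1.0]
width: 0.0478
t 42.1 pos [464.   44.9  51. ] x [ 1.    -0.014  0.003] y [-0.014 -1.    -0.002] z [ 0.003  0.002 -1.   ] F [-0.4  0.3 -1. ] w 47.8
shift now-axes [1.5 1.2 9. ] after-turn [1.5 1.2 9. ] turn deg [-0.11 -0.18 -0.02]
```

View pics/w45z.png

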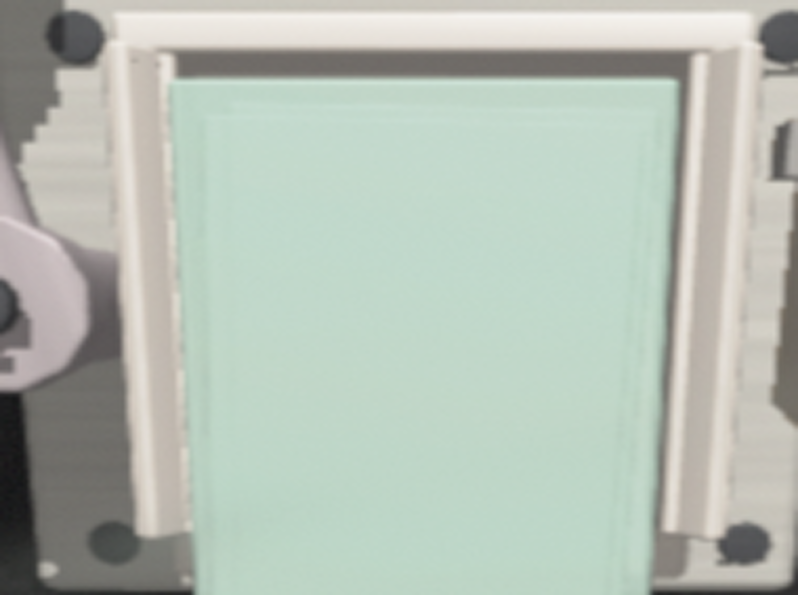

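```bash
python3 -m crank '[[0.5,0.8,4,0,0,0],[0,0.4,4,0,0,0],[0,0,0,0,0,0],[0,0,0,0,0,0]]'
python3 -c "
from h import *
plan(465.5,43.7,42,-.8)
w=ctrl.snapshot('wrist')
cv2.imwrite('pics/w46z.png',cv2.resize(w['frame'][45:215,180:370],None,fx=4.2,fy=3.5,interpolation=cv2.INTER_CUBIC))"
```

```text
t: 42.48
ee_pos: [0.4649, 0.0435, 0.0425]
eef_rot: [1.0, -0.007, 0.002, -0.001]
wrist_force: [1.4, 0.3, -0.9]
width: 0.0477
t 42.48 pos [464.9  43.5  42.5] x [ 1.    -0.014  0.004] y [-0.014 -1.    -0.002] z [ 0.004  0.002 -1.   ] F [ 1.4  0.3 -0.9] w 47.7
shift now-axes [ 0.6 -0.2  0.5] after-turn [ 0.6 -0.2  0.5] turn deg [-0.11 -0.23 -0.02]
```

View pics/w46z.png

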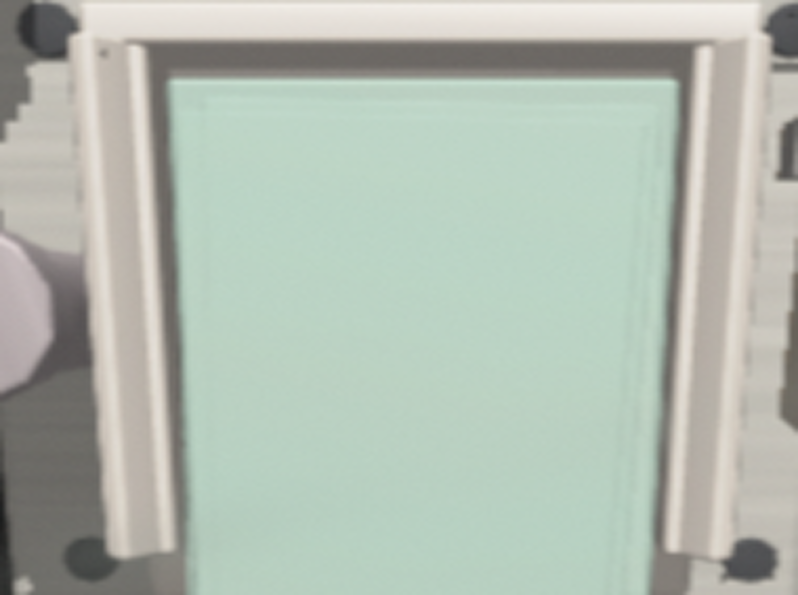

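```bash
python3 -m crank '[[0,0,2.5,0,0,0],[0,0,1.5,0,0,0],[0,0,0,0,0,0]]';python3 -m crank '[[0,0,0,0,0,0],[0,0,0,0,0,0],[0,0,0,0,0,0],[0,0,0,0,0,0]]' 66;python3 -m crank '[[-1,0,-10,0,0,0],[0,0,-20,0,0,0],[0,0,-25,0,0,0],[0,0,-25,0,0,0],[0,0,0,0,0,0],[0,0,0,0,0,0]]'
python3 -c "
from h import *
st()
w=ctrl.snapshot('wrist');cv2.imwrite('pics/w47.png',w['frame'])
s=ctrl.snapshot('scene');cv2.imwrite('pics/s47.png',cv2.resize(s['frame'][205:305,230:350],None,fx=6,fy=6,interpolation=cv2.INTER_CUBIC))"
```

```text
t: 42.78
ee_pos: [0.4651, 0.0438, 0.0394]
eef_rot: [1.0, -0.007, 0.003, -0.001]
wrist_force: [-3.9, -0.7, 10.4]
width: 0.0477
t: 43.12
ee_pos: [0.4655, 0.0438, 0.0397]
eef_rot: [1.0, -0.007, 0.003, -0.001]
wrist_force: [-0.2, 0.2, 0.4]
width: 0.0566
t: 43.62
ee_pos: [0.4623, 0.0445, 0.1245]
eef_rot: [1.0, -0.006, 0.001, -0.001]
wrist_force: [-0.4, 0.2, -0.9]
width: 0.0567
t 43.62 pos [462.3  44.5 124.5] x [ 1.    -0.012  0.003] y [-0.012 -1.    -0.002] z [ 0.003  0.002 -1.   ] F [-0.4  0.2 -0.9] w 56.7
```

View pics/w47.png

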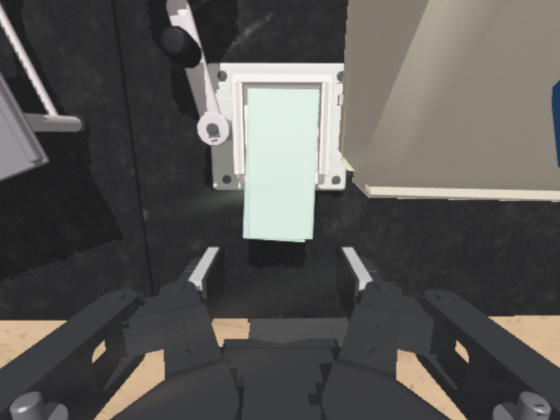

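View pics/s47.png

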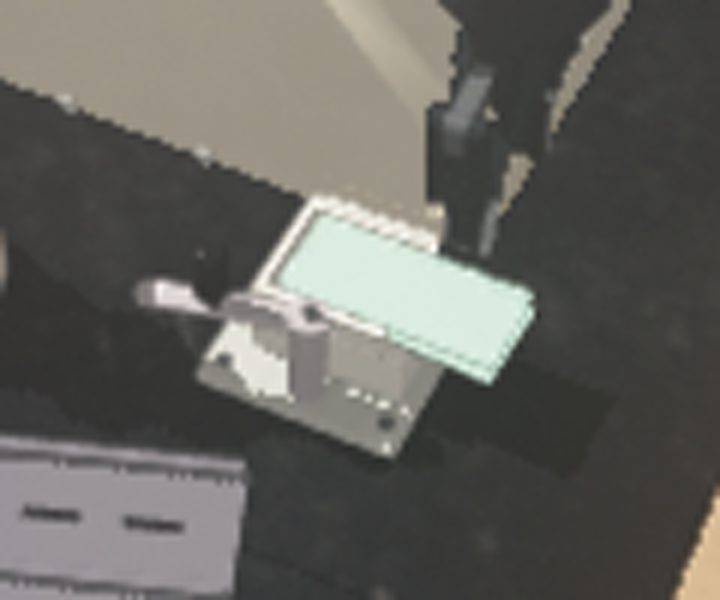

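```bash
python3 -m crank '[[-1,1,20,0,0,-0.1],[-1,1,20,0,0,0],[-1,0,20,0,0,0],[0,0,10,0,0,0],[0,0,0,0,0,0],[0,0,0,0,0,0]]' 76;python3 -c "
from h import *
plan(461,42.2,27,-.8)
w=ctrl.snapshot('wrist');cv2.imwrite('pics/w48.png',w['frame'])"
```

```text
t: 44.22
ee_pos: [0.4569, 0.0425, 0.048]
eef_rot: [1.0, -0.005, -0.002, -0.001]
wrist_force: [0.7, -0.7, 0.1]
width: 0.0649
t 44.22 pos [456.9  42.5  48. ] x [ 1.    -0.01  -0.003] y [-0.01  -1.    -0.002] z [-0.003  0.002 -1.   ] F [ 0.7 -0.7  0.1] w 64.9
shift now-axes [ 4.2  0.3 21. ] after-turn [ 4.1  0.2 21. ] turn deg [-0.12  0.19  0.25]
```

View pics/w48.png

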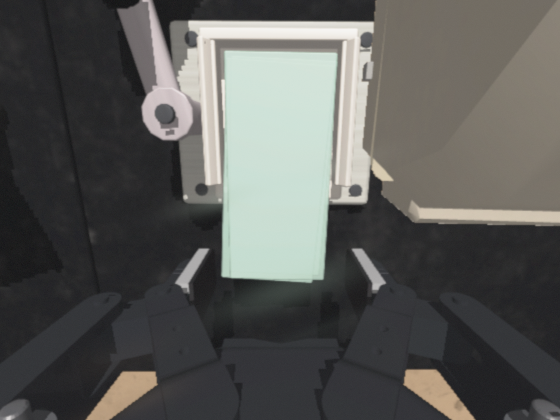

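```bash
python3 -m crank '[[1,0,10,0,0,0.2],[1,0,8,0,0,0],[1,0,4,0,0,0],[0,0,0,0,0,0]]' 76;python3 -c "
from h import *
plan(461,42.2,27,-.8)"; python3 -m crank '[[0,0,0,0,0,0],[0,0,0,0,0,0],[0,0,0,0,0,0],[0,0,0,0,0,0],[0,0,0,0,0,0]]' 0;python3 -c "
from h import *
plan(461,42.2,27,-.8)
w=ctrl.snapshot('wrist');cv2.imwrite('pics/w49.png',w['frame'])"
```

```text
t: 44.6
ee_pos: [0.4615, 0.0427, 0.0255]
eef_rot: [1.0, -0.007, -0.0, -0.001]
wrist_force: [0.3, 1.0, -0.9]
width: 0.0648
t 44.6 pos [461.5  42.7  25.5] x [ 1.    -0.014 -0.   ] y [-0.014 -1.    -0.003] z [-0.     0.003 -1.   ] F [ 0.3  1.  -0.9] w 64.8
shift now-axes [-0.5  0.5 -1.5] after-turn [-0.5  0.5 -1.5] turn deg [-0.15  0.01  0.01]
t: 45.02
ee_pos: [0.4615, 0.0427, 0.026]
eef_rot: [1.0, -0.007, 0.0, -0.001]
wrist_force: [0.2, 0.7, -1.4]
width: 0.0486
t 45.02 pos [461.5  42.7  26. ] x [ 1.    -0.014  0.   ] y [-0.014 -1.    -0.002] z [ 0.     0.002 -1.   ] F [ 0.2  0.7 -1.4] w 48.6
shift now-axes [-0.5  0.5 -1. ] after-turn [-0.5  0.5 -1. ] turn deg [-0.13 -0.01  0.01]
```

View pics/w49.png

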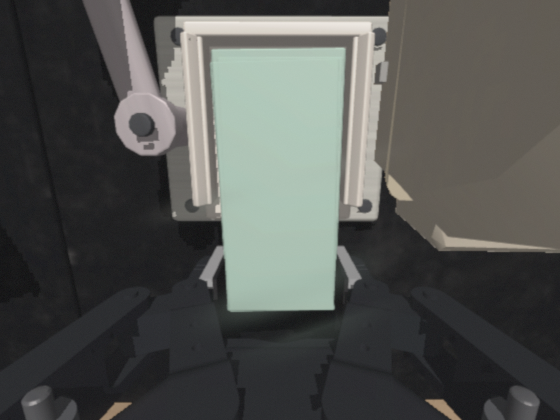

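```bash
python3 -m crank '[[2,0,0,0,0,0],[2,0,0,0,0,0]]';python3 -m crank '[[2,0,0,0,0,0],[1.5,0,0,0,0,0]]';python3 -m crank '[[1.5,0,0,0,0,0],[1.5,0,0,0,0,0]]'; python3 -c "
from h import *
st()
w=ctrl.snapshot('wrist');cv2.imwrite('pics/w50.png',cv2.resize(w['frame'][10:230,150:400],None,fx=3,fy=2.7,interpolation=cv2.INTER_CUBIC))"
```

```text
t: 45.23
ee_pos: [0.4649, 0.0424, 0.0259]
eef_rot: [1.0, -0.007, -0.001, -0.001]
wrist_force: [-6.8, 1.1, -2.0]
width: 0.0492
t: 45.4
ee_pos: [0.4648, 0.0423, 0.0256]
eef_rot: [1.0, -0.006, -0.004, -0.0]
wrist_force: [-5.5, 0.9, 9.8]
width: 0.0487
t: 45.57
ee_pos: [0.4647, 0.0423, 0.0257]
eef_rot: [1.0, -0.006, -0.007, 0.0]
wrist_force: [-5.9, 0.6, 5.4]
width: 0.049
t 45.57 pos [464.7  42.3  25.7] x [ 1.    -0.013 -0.013] y [-0.013 -1.     0.001] z [-0.013 -0.001 -1.   ] F [-5.9  0.6  5.4] w 49.0
```

View pics/w50.png

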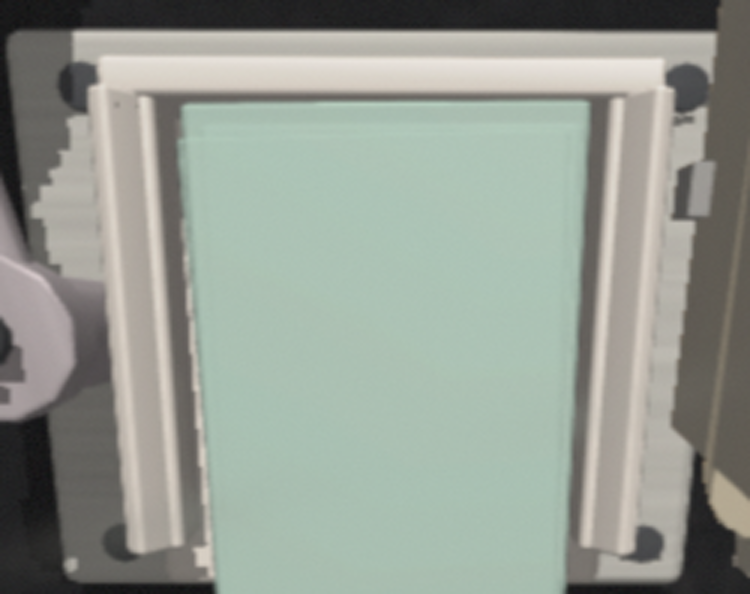

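```bash
python3 -m crank '[[-1,0,0,0,0.5,0],[0,0,0,0,0,0],[0,0,0,0,0,0],[0,0,-15,0,0,0],[0,0,-25,0,0,0],[-25,0,-5,0,0,0],[-28,0,0,0,0,0]]' 72;python3 -m crank '[[-5,0,0,0,0,0],[0,0,0,0,0,0],[0,0,0,0,0,0]]' 0;python3 -c "
from h import *
plan(412,42.5,28,-.8)"
```

```text
t: 46.2
ee_pos: [0.4176, 0.0443, 0.0725]
eef_rot: [1.0, -0.007, 0.002, -0.001]
wrist_force: [-0.6, -0.6, 0.1]
width: 0.0614
t: 46.45
ee_pos: [0.4092, 0.0438, 0.0735]
eef_rot: [1.0, -0.007, 0.002, -0.001]
wrist_force: [0.6, 1.3, -0.3]
width: 0.0256
t 46.45 pos [409.2  43.8  73.5] x [ 1.    -0.013  0.004] y [-0.013 -1.    -0.001] z [ 0.004  0.001 -1.   ] F [ 0.6  1.3 -0.3] w 25.6
shift now-axes [ 2.7  1.3 45.6] after-turn [ 2.8  1.2 45.5] turn deg [-0.07 -0.22  0.03]
```

```bash
python3 -m crank '[[0,1,20,0,0,0],[0,0,15,0,0,0],[0,0,10,0,0,0],[0,0,0,0,0,0],[0,0,0,0,0,0]]' 0;python3 -m crank '[[6,0,0,0,0,0],[6,0,0,0,0,0],[6,0,0,0,0,0],[3,0,0,0,0,0]]';python3 -c "
from h import *
st()
w=ctrl.snapshot('wrist');cv2.imwrite('pics/w51.png',w['frame'])"
```

```text
t: 46.87
ee_pos: [0.4166, 0.0435, 0.027]
eef_rot: [1.0, -0.007, 0.005, -0.001]
wrist_force: [0.2, -0.8, 0.7]
width: 0.0001
t: 47.2
ee_pos: [0.4389, 0.0433, 0.0281]
eef_rot: [1.0, -0.007, 0.004, -0.001]
wrist_force: [-12.7, 3.0, 4.3]
width: -0.0002
t 47.2 pos [438.9  43.3  28.1] x [ 1.    -0.014  0.009] y [-0.014 -1.    -0.002] z [ 0.009  0.002 -1.   ] F [-12.7   3.    4.3] w -0.2
```

View pics/w51.png

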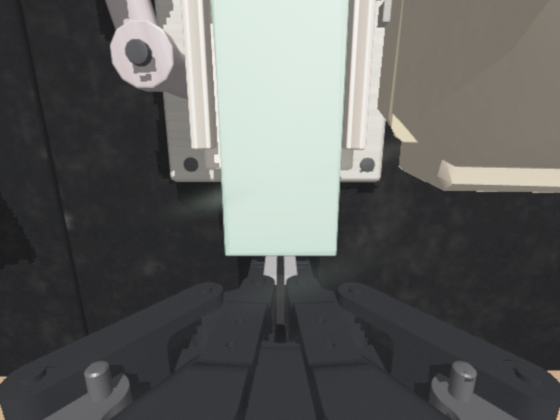

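```bash
python3 -m crank '[[2,0,0,0,0,0],[2,0,0,0,0,0]]';python3 -m crank '[[-8,0,0,0,0,0],[-10,0,-10,0,0,0],[0,0,-30,0,0,0],[0,0,-35,0,0,0],[15,0,-10,0,0,0],[15,0,0,0,0,0],[0,0,0,0,0,0],[0,0,0,0,0,0]]';python3 -c "
from h import *
st()
w=ctrl.snapshot('wrist');cv2.imwrite('pics/w52.png',cv2.resize(w['frame'][30:270,140:420],None,fx=2.8,fy=2.5,interpolation=cv2.INTER_CUBIC));np.savez('pics/w52.npz',**{k:w[k] for k in('K','rvec','tvec')})
s=ctrl.snapshot('scene');cv2.imwrite('pics/s52.png',cv2.resize(s['frame'][205:305,230:350],None,fx=6,fy=6,interpolation=cv2.INTER_CUBIC))"
```

```text
t: 47.42
ee_pos: [0.4387, 0.043, 0.0278]
eef_rot: [1.0, -0.007, -0.0, -0.0]
wrist_force: [-7.5, 1.7, 2.2]
width: -0.0001
t: 48.08
ee_pos: [0.451, 0.0426, 0.1191]
eef_rot: [1.0, -0.007, 0.002, -0.001]
wrist_force: [-0.6, 0.2, -0.2]
width: -0.0001
t 48.08 pos [451.   42.6 119.1] x [ 1.    -0.015  0.004] y [-0.015 -1.    -0.001] z [ 0.004  0.001 -1.   ] F [-0.6  0.2 -0.2] w -0.1
```

View pics/w52.png

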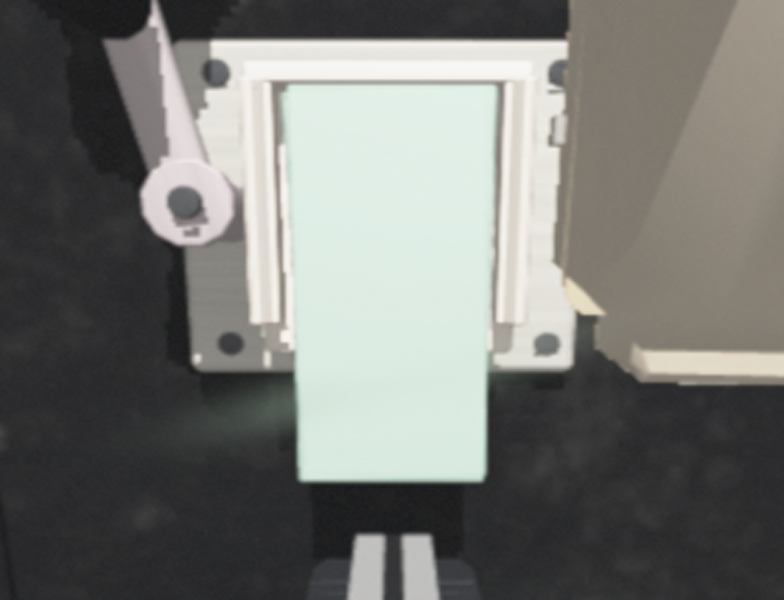

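View pics/s52.png

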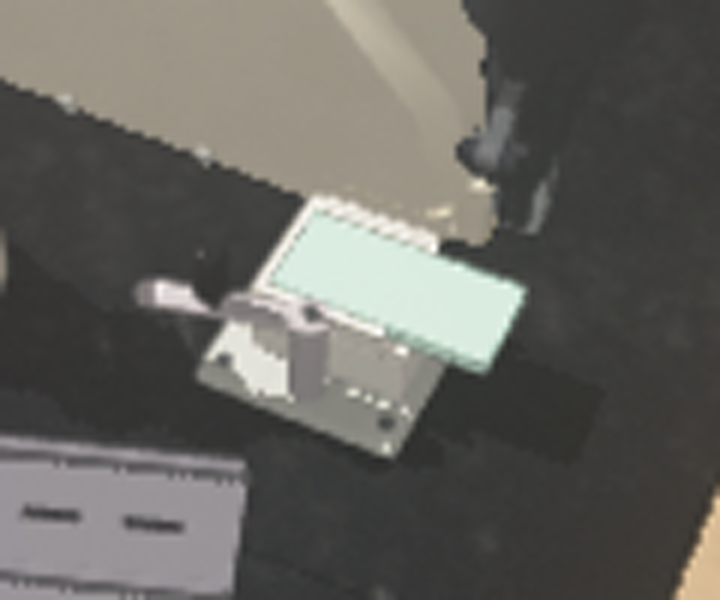

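```bash
python3 -m crank '[[0,-10,-25,-4,0,0],[20,-20,-5,-4,0,0],[35,-18,0,-4,0,0],[35,0,0,0,0,0],[10,0,0,0,0,0],[0,0,0,0,0,0],[0,0,0,0,0,0],[0,0,0,0,0,0]]' 45;python3 -c "
from h import *
plan(573,102,70,0,-12)
w=ctrl.snapshot('wrist');cv2.imwrite('pics/w53.png',w['frame']);np.savez('pics/w53.npz',**{k:w[k] for k in('K','rvec','tvec')})
for p in [(573,102,92),(529,88,66)]: print(proj(w,np.array(p)/1000))"
```

```text
t: 48.85
ee_pos: [0.5453, 0.0893, 0.1401]
eef_rot: [0.994, -0.006, -0.005, 0.112]
wrist_force: [0.1, 0.1, -0.1]
width: 0.0384
t 48.85 pos [545.3  89.3 140.1] x [ 1.    -0.014 -0.009] y [-0.011 -0.975  0.223] z [-0.012 -0.223 -0.975] F [ 0.1  0.1 -0.1] w 38.4
shift now-axes [ 28.1 -28.3  65.2] after-turn [ 27.7 -27.   65.9] turn deg [ 0.87  0.66 -0.65]
[[241.69834802 192.58108925]]
[[259.07362176 240.40010974]]
```

View pics/w53.png

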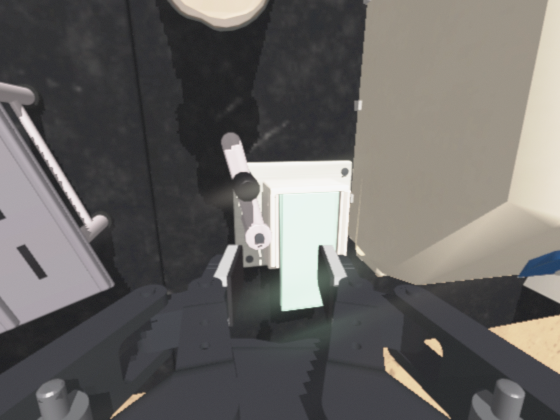

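```bash
python3 -c "
from h import *
w=dict(np.load('pics/w53.npz'))
k=ray(w,[(246,188)],.092)[0];p=ray(w,[(259,236)],.066)[0];e=ray(w,[(231,138)],.058)[0];print(k,p,e)
for a in (k-p,e-p): print(np.arctan2(a[0],-a[1]),np.hypot(a[0],a[1]))
plan(k[0]*1000,k[1]*1000,69,0,-12)"
```

```text
[0.57582411 0.09912613 0.092     ] [0.53261361 0.08794813 0.066     ] [0.60596342 0.1047219  0.058     ]
1.8239342292900507 0.04463289396974126
1.7956124608616313 0.07524330392996646
t 48.9 pos [545.   88.9 140.1] x [ 1.    -0.014 -0.009] y [-0.011 -0.975  0.223] z [-0.012 -0.223 -0.975] F [-0.7 -0.  -0. ] w 38.2
shift now-axes [ 31.3 -26.2  66.7] after-turn [ 30.8 -24.8  67.4] turn deg [ 0.88  0.69 -0.66]
```

```bash
python3 -m crank '[[15,-11,0,0.4,0.3,-0.3],[15,-11,10,0.4,0.3,-0.3],[0,0,20,0,0,0],[0,0,15,0,0,0],[0,0,0,0,0,0],[0,0,0,0,0,0]]' 45;python3 -c "
from h import *
plan(574.7,95,66,0,-12)
w=ctrl.snapshot('wrist');cv2.imwrite('pics/w54.png',w['frame'])"
```

```text
t: 49.4
ee_pos: [0.57, 0.0955, 0.0915]
eef_rot: [0.994, -0.003, -0.002, 0.106]
wrist_force: [-0.1, -0.1, -0.0]
width: 0.0388
t 49.4 pos [570.   95.5  91.5] x [ 1.    -0.005 -0.003] y [-0.005 -0.977  0.211] z [-0.004 -0.211 -0.977] F [-0.1 -0.1 -0. ] w 38.8
shift now-axes [ 4.7 -5.  25. ] after-turn [ 4.7 -4.8 25.1] turn deg [ 0.2   0.24 -0.27]
```

View pics/w54.png

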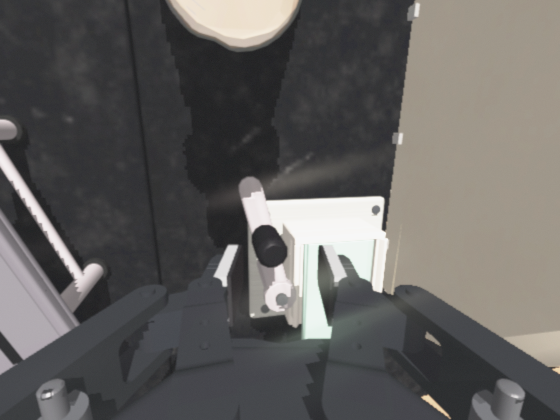

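```bash
python3 -m crank '[[2,-2.5,8,0,0,0],[2,-2,8,0,0,0],[0,0,7,0,0,0],[0,0,3,0,0,0],[0,0,0,0,0,0],[0,0,0,0,0,0]]' 45;python3 -c "
from h import *
plan(574.7,95,66,0,-12)
w=ctrl.snapshot('wrist');cv2.imwrite('pics/w55.png',w['frame'])"
```

```text
t: 49.95
ee_pos: [0.5746, 0.094, 0.0656]
eef_rot: [0.994, -0.003, -0.0, 0.106]
wrist_force: [0.5, 0.9, 0.2]
width: 0.0387
t 49.95 pos [574.6  94.   65.6] x [ 1.    -0.006  0.   ] y [-0.006 -0.978  0.211] z [-0.001 -0.211 -0.978] F [0.5 0.9 0.2] w 38.7
shift now-axes [ 0.1 -0.9 -0.6] after-turn [ 0.1 -0.9 -0.6] turn deg [ 0.17  0.06 -0.37]
```

View pics/w55.png

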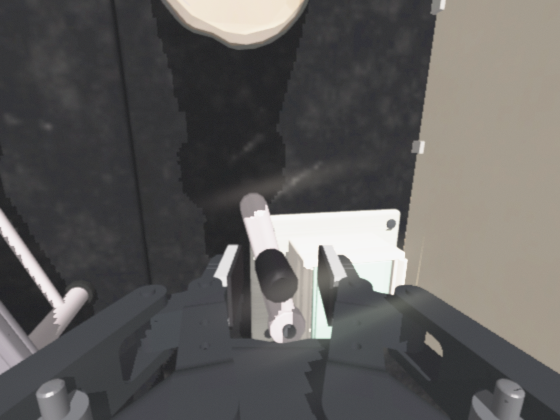

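```bash
python3 -m crank '[[0,0,0,0,0,0],[0,0,0,0,0,0],[0,0,0,0,0,0],[0,0,0,0,0,0]]' 0;python3 -c "
from h import *
o,r=st();g=(o['ee_pos']-r[:,2]*.0187)*1000;d=g[:2]-[530,88.3];print(g,d,np.arctan2(d[0],-d[1]),np.hypot(*d))"
```

```text
t: 50.33
ee_pos: [0.5748, 0.0949, 0.0661]
eef_rot: [0.994, -0.003, 0.0, 0.105]
wrist_force: [0.5, -1.8, -1.4]
width: 0.0175
t 50.33 pos [574.8  94.9  66.1] x [ 1.    -0.007  0.001] y [-0.007 -0.978  0.209] z [-0.    -0.209 -0.978] F [ 0.5 -1.8 -1.4] w 17.5
[574.83663802  98.83812621  84.35201493] [44.83663802 10.53812621] 1.801640334990441 46.05840002500955
```

```bash
cat >> h.py <<'E'
def kn():
    o,r=st();g=(o['ee_pos']-r[:,2]*.0187)*1000;d=g[:2]-[530,88.3];th=np.arctan2(d[0],-d[1])
    print("grip",np.round(g,1),"theta",round(th,3),"rad",round(np.hypot(*d),1))
    for n in range(1,6):
        t=th-.15*n; q=np.array([530+46*np.sin(t),88.3-46*np.cos(t),g[2]]);p=np.array([530+46*np.sin(t+.15),88.3-46*np.cos(t+.15),g[2]])
        if n==1:p=g
        print(np.round(r.T@(q-p),1))
E
python3 -m crank '[[1,6.6,1.4,0,0,0],[0,6.7,1.4,0,0,0],[-1,6.7,1.4,0,0,0],[-2,6.5,1.4,0,0,0]]';python3 -c "
from h import *
kn()"
```

```text
t: 50.67
ee_pos: [0.576, 0.0824, 0.0661]
eef_rot: [0.996, 0.0, 0.005, 0.093]
wrist_force: [2.4, 7.2, -3.4]
width: 0.0165
t 50.67 pos [576.   82.4  66.1] x [1.    0.001 0.01 ] y [-0.001 -0.983  0.185] z [ 0.01  -0.185 -0.983] F [ 2.4  7.2 -3.4] w 16.5
grip [575.8  85.8  84.4] theta 1.517 rad 45.9
[-0.8  6.7  1.3]
[-1.9  6.5  1.2]
[-2.9  6.2  1.1]
[-3.8  5.7  1. ]
[-4.6  5.1  0.9]
```

```bash
python3 -m crank '[[-0.8,6.8,1.3,0,0,0],[-1.9,6.7,1.2,0,0,0],[-2.9,6.5,1.1,0,0,0],[-3.8,6,1,0,0,0]]';python3 -c "
from h import *
kn()"
```

```text
t: 51.0
ee_pos: [0.5709, 0.0697, 0.0665]
eef_rot: [0.997, 0.003, 0.011, 0.081]
wrist_force: [6.4, 5.3, -9.6]
width: 0.0166
t 51.0 pos [570.9  69.7  66.5] x [1.    0.009 0.022] y [ 0.005 -0.987  0.161] z [ 0.023 -0.161 -0.987] F [ 6.4  5.3 -9.6] w 16.6
grip [570.5  72.7  84.9] theta 1.203 rad 43.4
[-0.6  7.1  1.1]
[-3.9  5.6  0.8]
[-4.7  5.   0.7]
[-5.4  4.2  0.6]
[-6.   3.4  0.4]
```

```bash
python3 -m crank '[[-0.5,7,1.1,-0.6,-0.4,0],[-3.6,6,0.8,-0.6,-0.4,0],[-4.7,5.4,0.7,-0.6,-0.4,0],[-5.4,4.6,0.6,-0.6,-0.4,0]]';python3 -c "
from h import *
kn()"
```

```text
t: 51.33
ee_pos: [0.5615, 0.0571, 0.0668]
eef_rot: [0.996, 0.004, 0.003, 0.091]
wrist_force: [13.6, 3.7, -14.5]
width: 0.016
t 51.33 pos [561.5  57.1  66.8] x [1.    0.008 0.006] y [ 0.007 -0.983  0.182] z [ 0.007 -0.182 -0.983] F [ 13.6   3.7 -14.5] w 16.0
grip [561.4  60.5  85.2] theta 0.846 rad 41.9
[-2.   7.4  1.3]
[-5.6  3.9  0.7]
[-6.2  3.   0.5]
[-6.6  2.1  0.3]
[-6.8  1.1  0.2]
```

```bash
python3 -m crank '[[-2.5,6.5,0.5,-0.4,-0.2,0],[-5.6,4.5,0.2,-0.4,-0.2,0],[-6.2,3.2,0.2,-0.3,-0.2,0],[-6.8,2.2,0,-0.3,-0.2,0]]';python3 -c "
from h import *
kn()
w=ctrl.snapshot('wrist');cv2.imwrite('pics/w56.png',w['frame'])"
```

```text
t: 51.67
ee_pos: [0.5494, 0.0476, 0.0671]
eef_rot: [0.995, 0.004, 0.005, 0.095]
wrist_force: [11.2, -2.4, -14.2]
width: 0.016
t 51.67 pos [549.4  47.6  67.1] x [1.    0.008 0.008] y [ 0.006 -0.982  0.189] z [ 0.01  -0.189 -0.982] F [ 11.2  -2.4 -14.2] w 16.0
grip [549.2  51.1  85.5] theta 0.477 rad 41.8
[-4.5  6.3  1.2]
[-6.7  1.6  0.3]
[-6.9  0.6  0.1]
[-6.9 -0.4 -0.1]
[-6.7 -1.4 -0.3]
```

View pics/w56.png

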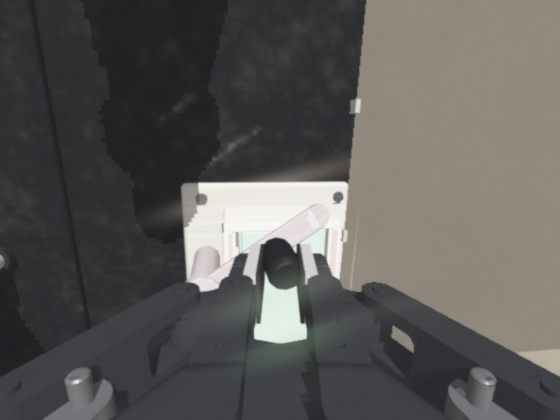

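```bash
python3 -m crank '[[-5,4.5,-0.5,0,0,0],[-7,2,-0.3,0,0,0],[-7,1,0,0,0,0],[-7,0,0,0,0,0]]';python3 -c "
from h import *
kn()"; python3 -m crank '[[-6,0,0,0,0,0],[-4,0,0,0,0,0],[-2,0,0,0,0,0]]';python3 -c "
from h import *
kn()
w=ctrl.snapshot('wrist');cv2.imwrite('pics/w57.png',w['frame'])"
```

```text
t: 52.05
ee_pos: [0.5309, 0.0414, 0.0669]
eef_rot: [0.996, 0.001, 0.011, 0.09]
wrist_force: [7.9, -3.6, -5.7]
width: 0.0161
t 52.05 pos [530.9  41.4  66.9] x [1.    0.005 0.022] y [ 0.001 -0.984  0.179] z [ 0.022 -0.179 -0.984] F [ 7.9 -3.6 -5.7] w 16.1
grip [530.4  44.7  85.3] theta 0.01 rad 43.6
[-6.9  1.9  0.2]
[-6.7 -1.5 -0.4]
[-6.4 -2.4 -0.6]
[-6.  -3.3 -0.7]
[-5.4 -4.2 -0.9]
t: 52.3
ee_pos: [0.5245, 0.0407, 0.0668]
eef_rot: [0.996, -0.001, 0.017, 0.087]
wrist_force: [5.2, -0.4, -8.7]
width: 0.0165
t 52.3 pos [524.5  40.7  66.8] x [0.999 0.001 0.033] y [-0.004 -0.985  0.174] z [ 0.033 -0.174 -0.984] F [ 5.2 -0.4 -8.7] w 16.5
grip [523.9  44.   85.3] theta -0.137 rad 44.7
[-6.9 -0.2 -0.3]
[-6.4 -2.4 -0.6]
[-6.  -3.3 -0.8]
[-5.4 -4.1 -0.9]
[-4.7 -4.9 -1. ]
```

View pics/w57.png

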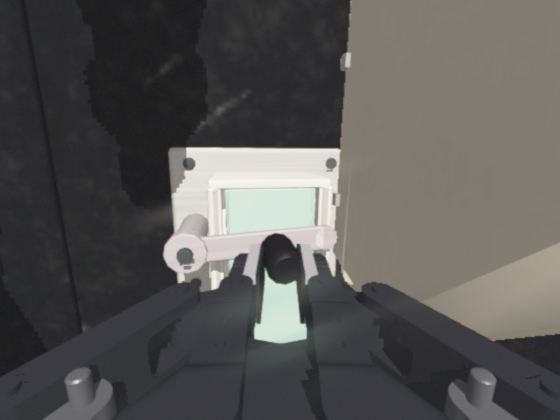

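```bash
python3 -m crank '[[-6,0,0,0,0,0],[-6,0,0,0,0,0],[-5,0,0,0,0,0]]';python3 -c "
from h import *
st()
w=ctrl.snapshot('wrist');cv2.imwrite('pics/w58.png',w['frame'])"
```

```text
t: 52.6
ee_pos: [0.5209, 0.041, 0.067]
eef_rot: [0.996, -0.002, 0.028, 0.083]
wrist_force: [19.1, -3.1, -21.6]
width: 0.0161
t 52.6 pos [520.9  41.   67. ] x [0.998 0.    0.056] y [-0.009 -0.986  0.165] z [ 0.055 -0.165 -0.985] F [ 19.1  -3.1 -21.6] w 16.1
```

View pics/w58.png

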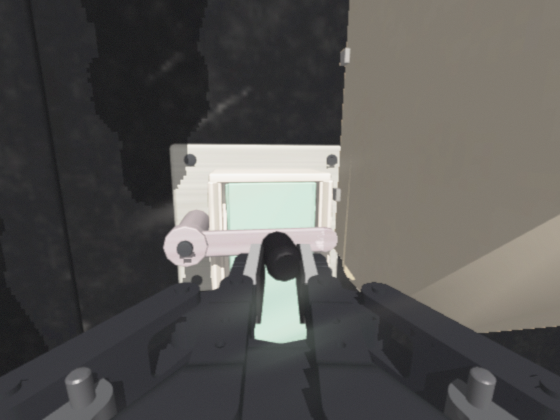

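```bash
python3 -m crank '[[0,0,0,0,0,0],[0,0,0,0,0,0],[0,0,0,0,0,0],[0,0,-20,0,0,0],[0,0,-30,0,0,0],[0,0,-35,0,0,0],[-20,-20,0,4,0,0],[-30,-20,0,4,0,0],[-20,0,0,2,0,0],[0,0,0,0,0,0],[0,0,0,0,0,0]]' 40;python3 -c "
from h import *
st()
w=ctrl.snapshot('wrist');cv2.imwrite('pics/w59.png',cv2.resize(w['frame'][20:240,150:430],None,fx=2.8,fy=2.7,interpolation=cv2.INTER_CUBIC));np.savez('pics/w59.npz',**{k:w[k] for k in('K','rvec','tvec')})
t=ctrl.snapshot('top');cv2.imwrite('pics/t59.png',cv2.resize(t['frame'][200:265,225:295],None,fx=9,fy=9,interpolation=cv2.INTER_CUBIC))"
```

```text
t: 53.57
ee_pos: [0.4424, 0.0941, 0.1463]
eef_rot: [1.0, 0.001, 0.028, -0.005]
wrist_force: [0.7, -0.1, -0.1]
width: 0.0341
t 53.57 pos [442.4  94.1 146.3] x [0.998 0.002 0.055] y [ 0.003 -1.    -0.009] z [ 0.055  0.009 -0.998] F [ 0.7 -0.1 -0.1] w 34.1
```

View pics/w59.png

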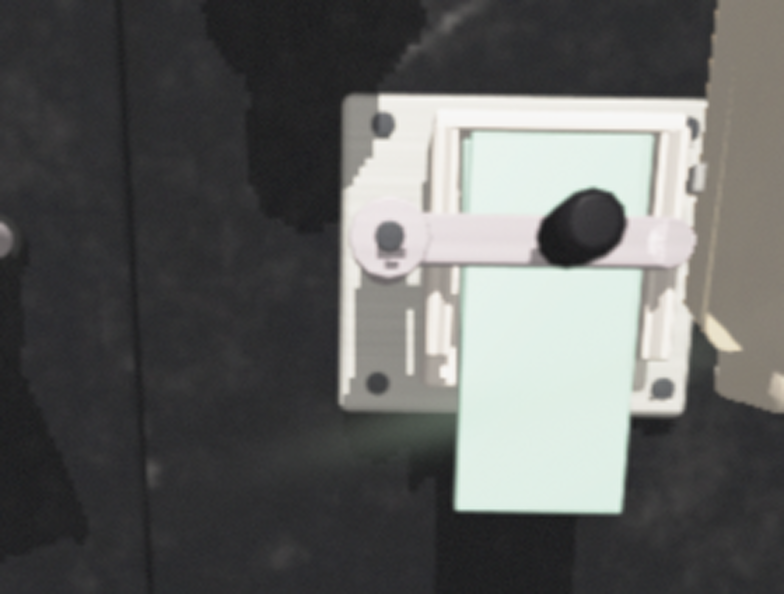

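View pics/t59.png

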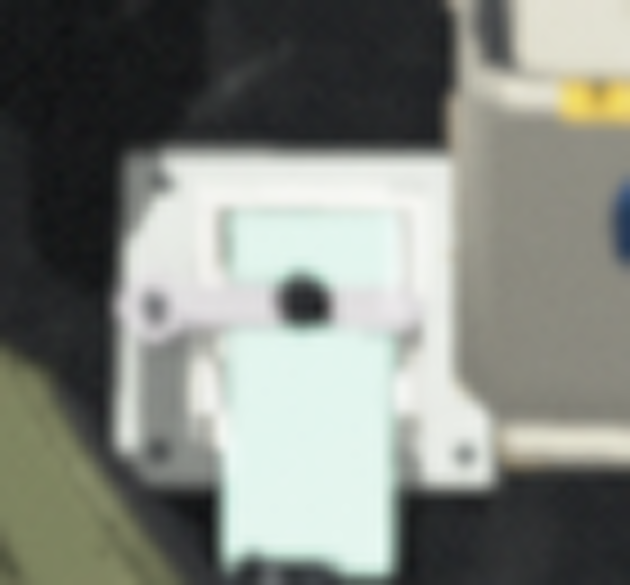

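```bash
python3 -m crank '[[0,-20,0,0,-1,-6],[0,-30,0,0,-1,-6],[0,-36,0,0,-1,-6],[20,-34,0,0,0,0],[20,-34,0,0,0,0],[20,-34,0,0,0,0],[20,-34,0,0,0,0],[24,-30,0,0,0,0],[30,-10,0,0,0,0],[25,0,0,0,0,0],[0,0,0,0,0,0],[0,0,0,0,0,0],[0,0,0,0,0,0]]' 0;python3 -c "
from h import *
plan(523.7,414.6,110,18)"
```

```text
t: 54.75
ee_pos: [0.5372, 0.4125, 0.1364]
eef_rot: [0.987, 0.16, -0.002, 0.005]
wrist_force: [-0.7, -0.0, 0.4]
width: -0.0002
t 54.75 pos [537.2 412.5 136.4] x [ 0.949  0.316 -0.005] y [ 0.316 -0.949  0.01 ] z [-0.001 -0.011 -1.   ] F [-0.7 -0.   0.4] w -0.2
shift now-axes [-12.   -6.5  26.4] after-turn [-12.2  -6.2  26.4] turn deg [0.57 0.27 0.43]
```

```bash
python3 -m crank '[[-6,-3.5,5,0.3,0.1,0.2],[-6,-3.5,10,0.3,0.1,0.2],[0,0,10,0,0,0],[0,0,0,0,0,0],[0,0,0,0,0,0]]' 0;python3 -c "
from h import *
plan(523.7,414.6,87,18)
w=ctrl.snapshot('wrist');cv2.imwrite('pics/w60.png',w['frame'])"
```

```text
t: 55.17
ee_pos: [0.5205, 0.4122, 0.1095]
eef_rot: [0.988, 0.156, -0.001, 0.001]
wrist_force: [0.2, 0.7, 0.6]
width: -0.0001
t 55.17 pos [520.5 412.2 109.5] x [ 0.951  0.308 -0.003] y [ 0.308 -0.951  0.002] z [-0.002 -0.003 -1.   ] F [0.2 0.7 0.6] w -0.1
shift now-axes [ 3.9 -1.3 22.4] after-turn [ 3.8 -1.3 22.5] turn deg [ 0.1   0.16 -0.07]
```

View pics/w60.png

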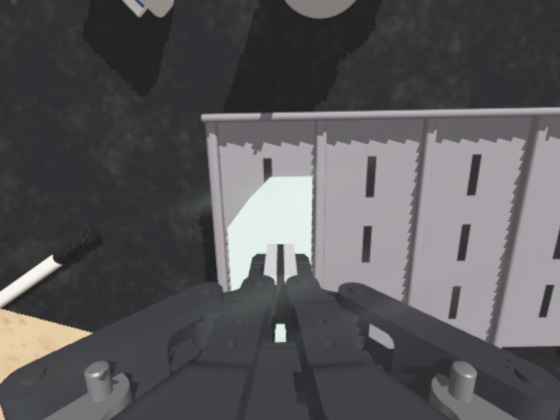

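```bash
python3 -m crank '[[2,-1,10,0,0,0],[1,0,8,0,0,0],[0,0,4,0,0,0],[0,0,3,0,0,0]]' 0;python3 -c "
from h import *
plan(523.7,414.6,84,18)"
```

```text
t: 55.55
ee_pos: [0.5249, 0.4139, 0.084]
eef_rot: [0.988, 0.155, 0.0, 0.001]
wrist_force: [-4.1, -4.6, 50.6]
width: 0.0003
t 55.55 pos [524.9 413.9  84. ] x [0.952 0.306 0.   ] y [ 0.306 -0.952  0.002] z [ 0.001 -0.001 -1.   ] F [-4.1 -4.6 50.6] w 0.3
shift now-axes [-0.9 -1.1 -0. ] after-turn [-0.9 -1.1 -0. ] turn deg [ 0.09 -0.01 -0.17]
```

```bash
python3 -m crank '[[-3,0,1.6,0,0,0],[-8,0,1.6,0,-0.2,0],[-8,0,1.6,0,-0.3,0],[-8,0,1.6,0,-0.3,0],[-8,0,1.6,0,-0.3,0],[-8,0,1.6,0,-0.3,0]]';python3 -c "
from h import *
st();print(intray(ctrl.observe()['ee_pos']))
w=ctrl.snapshot('wrist');cv2.imwrite('pics/w61.png',w['frame']);print(intray(ray(w,[(280,170),(280,180),(280,190),(280,200)],.084)))"
```

```text
t: 56.05
ee_pos: [0.497, 0.4066, 0.0842]
eef_rot: [0.988, 0.152, 0.003, -0.004]
wrist_force: [3.2, -1.4, 9.0]
width: 0.0002
t 56.05 pos [497.  406.6  84.2] x [0.954 0.3   0.006] y [ 0.3   -0.954 -0.006] z [ 0.004  0.008 -1.   ] F [ 3.2 -1.4  9. ] w 0.2
[56.2 86.7]
[[103.6  84.8]
 [ 98.7  84.9]
 [ 93.8  84.9]
 [ 88.7  85. ]]
```

View pics/w61.png

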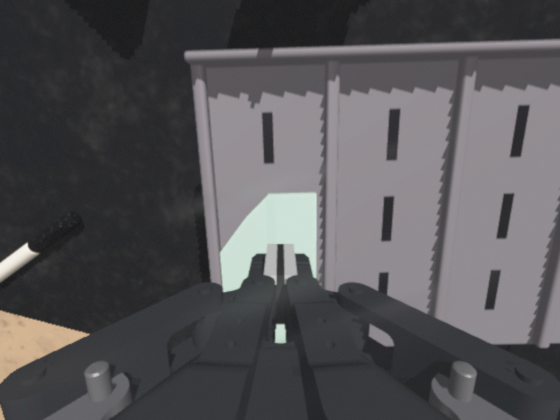

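```bash
python3 -m crank '[[-8,0,1.6,0,0,0],[-8,0,1.6,0,-0.2,0],[-8,0,1.6,0,-0.3,0],[-6,0,1.6,0,-0.3,0],[0,0,0,0,0,0]]';python3 -c "
from h import *
st();print(intray(ctrl.observe()['ee_pos']))"
python3 -m crank '[[0,0,-12,0,0,0],[0,0,-25,0,0,0],[-25,0,-15,0,0,-0.6],[-30,0,0,0,0,0],[-5,0,0,0,0,0],[0,0,0,0,0,0],[0,0,0,0,0,0]]' 70;python3 -c "
from h import *
st()
w=ctrl.snapshot('wrist');cv2.imwrite('pics/w62.png',w['frame']);np.savez('pics/w62.npz',**{k:w[k] for k in('K','rvec','tvec')})"
```

```text
t: 56.52
ee_pos: [0.4766, 0.3996, 0.0849]
eef_rot: [0.989, 0.149, 0.006, -0.006]
wrist_force: [0.0, -0.2, 0.6]
width: 0.0002
t 56.52 pos [476.6 399.6  84.9] x [0.955 0.295 0.013] y [ 0.295 -0.955 -0.009] z [ 0.01   0.013 -1.   ] F [ 0.  -0.2  0.6] w 0.2
[34.5 86.4]
t: 57.1
ee_pos: [0.4181, 0.3812, 0.1409]
eef_rot: [0.988, 0.154, 0.006, -0.006]
wrist_force: [-0.5, -0.1, 0.9]
width: 0.0597
t 57.1 pos [418.1 381.2 140.9] x [0.952 0.305 0.014] y [ 0.305 -0.952 -0.01 ] z [ 0.01   0.014 -1.   ] F [-0.5 -0.1  0.9] w 59.7
```

View pics/w62.png

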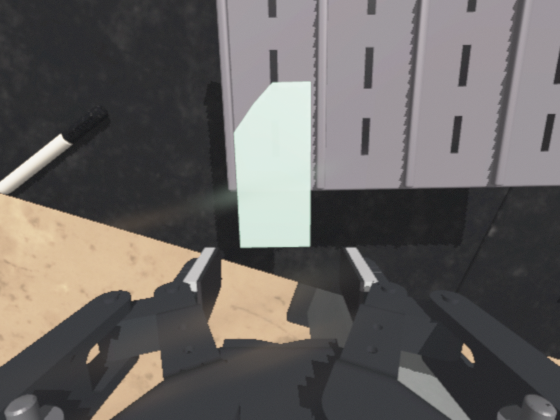

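```bash
python3 -c "
from h import *
w=dict(np.load('pics/w62.npz'))
o,th=platefit(w,[(234,84),(310,82),(311,246),(242,248)],.084)
g=(o-.036*np.array([np.cos(th),np.sin(th)]))*1000
print(g);plan(g[0],g[1],65,18)"
```

```text
centre [455.8 396.6] yaw 19.14 tray [13.8 89.9] res [[-0.4, 1.1], [0.4, -0.9], [-0.2, -0.3], [0.2, 0.1]]
[421.77908645 384.77814957]
t 57.15 pos [418.5 381.4 140.8] x [0.952 0.304 0.014] y [ 0.305 -0.952 -0.01 ] z [ 0.01   0.014 -1.   ] F [ 0.9  0.3 -0.4] w 59.6
shift now-axes [ 3.1 -1.4 75.9] after-turn [ 4.2 -2.2 75.8] turn deg [-0.59 -0.8  -0.27]
```

```bash
python3 -m crank '[[1,-1,20,-0.3,-0.4,0],[1,-1,20,-0.3,-0.4,0],[-1,0,20,0,0,0],[-1,0,10,0,0,0],[0,0,3,0,0,0],[0,0,0,0,0,0]]' 70;python3 -c "
from h import *
plan(421.8,384.8,65,18)"
```

```text
t: 57.65
ee_pos: [0.4244, 0.3858, 0.0646]
eef_rot: [0.988, 0.152, 0.001, -0.001]
wrist_force: [0.7, -0.1, 0.1]
width: 0.0596
t 57.65 pos [424.4 385.8  64.6] x [0.954 0.3   0.002] y [ 0.3   -0.954 -0.001] z [ 0.002  0.002 -1.   ] F [ 0.7 -0.1  0.1] w 59.6
shift now-axes [-2.8  0.1 -0.4] after-turn [-2.8  0.1 -0.4] turn deg [-0.05 -0.13 -0.56]
```

```bash
python3 -m crank '[[-3,0,0,0,0,0],[0,0,0,0,0,0],[0,0,0,0,0,0],[0,0,0,0,0,0],[0,0,0,0,0,0]]' 0; python3 -m crank '[[0,0,-10,0,0,0],[0,0,-25,0,0,0],[0,0,-35,0,0,0],[0,0,-38,0,0,0],[0,0,-38,0,0,0],[0,0,-30,0,0,0],[0,0,0,0,0,0],[0,0,0,0,0,0]]'; python3 -c "
from h import *
plan(420,380,250,-26)
w=ctrl.snapshot('wrist');cv2.imwrite('pics/w63.png',w['frame'])
s=ctrl.snapshot('top');cv2.imwrite('pics/t63.png',s['frame']);np.savez('pics/t63.npz',**{k:s[k] for k in('K','rvec','tvec')})"
```

```text
t: 58.07
ee_pos: [0.4229, 0.386, 0.0674]
eef_rot: [0.988, 0.151, 0.003, -0.002]
wrist_force: [-0.1, 0.5, -0.8]
width: 0.0478
t: 58.73
ee_pos: [0.4197, 0.385, 0.2573]
eef_rot: [0.988, 0.153, 0.002, -0.002]
wrist_force: [0.3, -0.6, -0.9]
width: 0.0482
t 58.73 pos [419.7 385.  257.3] x [0.953 0.302 0.005] y [ 0.302 -0.953 -0.004] z [ 0.004  0.005 -1.   ] F [ 0.3 -0.6 -0.9] w 48.2
shift now-axes [-1.3  4.9  7.3] after-turn [2.5 4.4 7.3] turn deg [-0.32 -0.2  43.58]
```

View pics/w63.png

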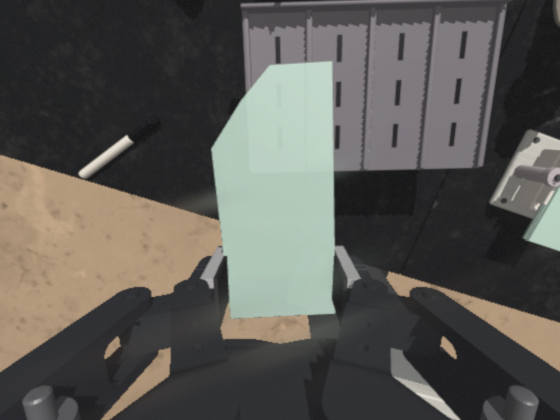

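View pics/t63.png

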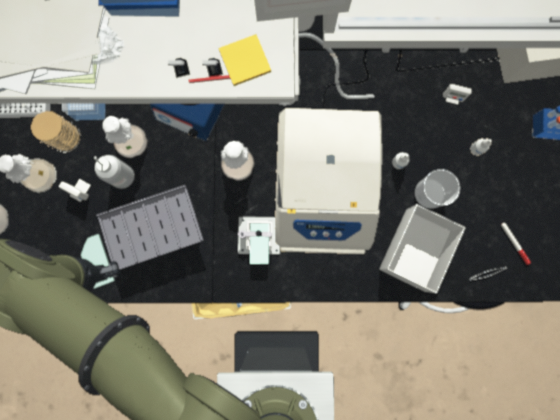

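```bash
python3 -c "
import cv2
a=cv2.imread('pics/t63.png');cv2.imwrite('pics/t63z.png',cv2.resize(a[195:300,370:475],None,fx=5.7,fy=5.7,interpolation=cv2.INTER_CUBIC))"
```

```text
(no output)
```

View pics/t63z.png

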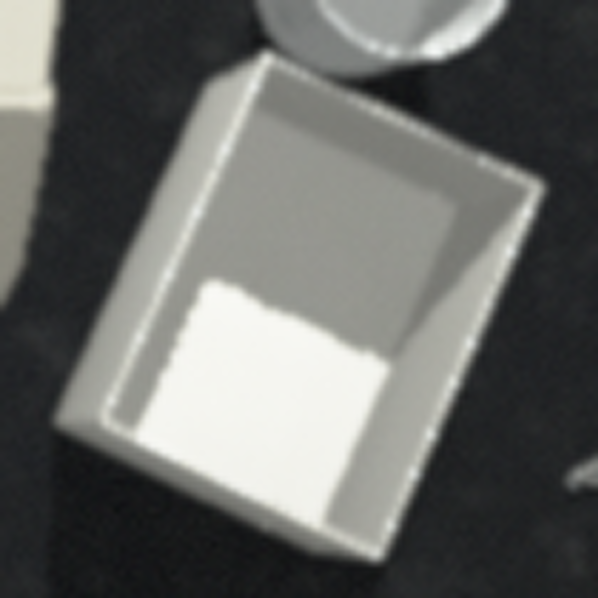

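```bash
python3 -c "
from h import *
s=dict(np.load('pics/t63.npz'))
T=np.array([(267,52),(545,185),(382,558),(103,420)])/5.7+(370,195)-.4
w=ray(s,T,.1);o,th,res=fit2([(.095,.07),(.095,-.07),(-.095,-.07),(-.095,.07)],w);print(o,np.degrees(th),res.tolist())
t=o-.036*np.array([np.cos(th),np.sin(th)]);print(t)
plan(t[0]*1000,t[1]*1000,250,np.degrees(th))"
```

```text
[ 0.48705348 -0.40011696] -26.290988589805256 [[-0.2, -0.8], [0.5, 0.2], [0.2, 0.0], [-0.5, 0.6]]
[ 0.45477746 -0.38417147]
t 58.83 pos [419.5 385.  256. ] x [0.953 0.302 0.004] y [ 0.302 -0.953 -0.003] z [ 0.003  0.004 -1.   ] F [-0.  -0.5 -0.5] w 48.1
shift now-axes [-198.9  743.8    2.7] after-turn [372.3 673.9   6. ] turn deg [-0.27 -0.13 43.89]
```

```bash
python3 -m crank '[[0,0,0,0,0,5.8],[0,10,0,0,0,5.8],[0,20,0,0,0,5.8],[0,32,0,0,0,0],[2,38,0,0,0,0],[2,38,0,0,0,0],[2,38,0,0,0,0],[2,38,0,0,0,0],[2,38,0,0,0,0],[2,38,0,0,0,0],[0,38,0,0,0,0],[0,38,0,0,0,0],[0,38,0,0,0,0],[0,38,0,0,0,0],[0,38,0,0,0,0]]';python3 -c "
from h import *
plan(455,-384,250,-26.3)"
```

```text
t: 60.08
ee_pos: [0.4197, -0.1114, 0.2353]
eef_rot: [1.0, 0.003, -0.017, -0.001]
wrist_force: [0.9, -0.5, -0.3]
width: 0.0484
t 60.08 pos [ 419.7 -111.4  235.3] x [ 0.999  0.006 -0.035] y [ 0.005 -1.    -0.002] z [-0.035  0.002 -0.999] F [ 0.9 -0.5 -0.3] w 48.4
shift now-axes [ 33.3 272.8 -16.3] after-turn [152.5 228.8 -14.7] turn deg [ 0.36  1.97 26.61]
```

```bash
python3 -m crank '[[0,34,-4,0,0.5,0],[0,36,-4,0,0.5,0],[0,36,-4,0,0.5,0],[3,36,-4,0,0,5],[6,36,0,0,0,5.5],[10,32,0,0,0,5.5],[14,25,0,0,0,5.5],[16,16,0,0,0,5],[10,8,0,0,0,0],[0,0,0,0,0,0],[0,0,0,0,0,0],[0,0,0,0,0,0]]';python3 -c "
from h import *
plan(455,-384,200,-26.3)
w=ctrl.snapshot('wrist');cv2.imwrite('pics/w64.png',w['frame'])
s=ctrl.snapshot('top');cv2.imwrite('pics/t64.png',s['frame'])"
```

```text
t: 61.08
ee_pos: [0.4352, -0.4049, 0.23]
eef_rot: [0.969, -0.245, -0.021, -0.003]
wrist_force: [0.4, -0.0, -0.2]
width: 0.0481
t 61.08 pos [ 435.2 -404.9  230. ] x [ 0.879 -0.474 -0.043] y [-0.474 -0.88   0.005] z [-0.04   0.016 -0.999] F [ 0.4 -0.  -0.2] w 48.1
shift now-axes [  8.8 -27.9  29.5] after-turn [  8.5 -27.5  30. ] turn deg [ 0.22  2.47 -2.02]
```

View pics/w64.png

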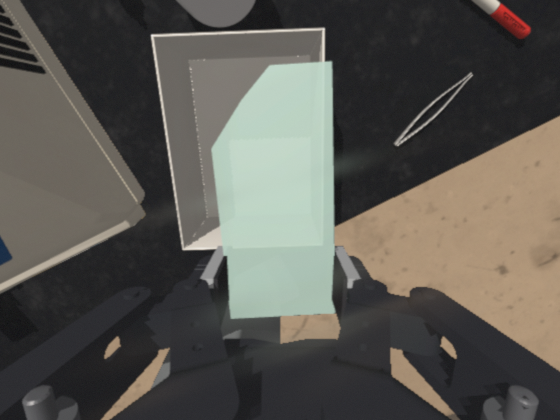

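View pics/t64.png

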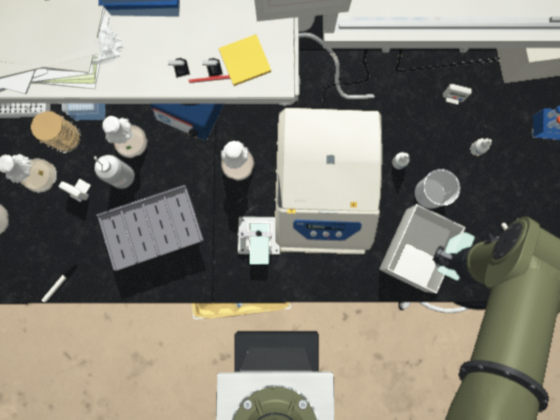

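```bash
python3 -m crank '[[4,-13,0,0.1,1.2,-1],[4,-13,0,0.1,1.2,-1],[0,-2,10,0,0,0],[0,0,10,0,0,0],[0,0,0,0,0,0],[0,0,0,0,0,0],[0,0,0,0,0,0]]';python3 -c "
from h import *
plan(455,-384,150,-26.3)
w=ctrl.snapshot('wrist');cv2.imwrite('pics/w65.png',w['frame'])"
```

```text
t: 61.77
ee_pos: [0.4542, -0.379, 0.2089]
eef_rot: [0.974, -0.225, -0.001, 0.0]
wrist_force: [-0.5, -0.1, -0.5]
width: 0.0485
t 61.77 pos [ 454.2 -379.   208.9] x [ 0.899 -0.438 -0.002] y [-0.438 -0.899  0.001] z [-0.002  0.    -1.   ] F [-0.5 -0.1 -0.5] w 48.5
shift now-axes [ 3.   4.1 58.9] after-turn [ 2.9  4.1 58.9] turn deg [0.05 0.1  0.34]
```

View pics/w65.png

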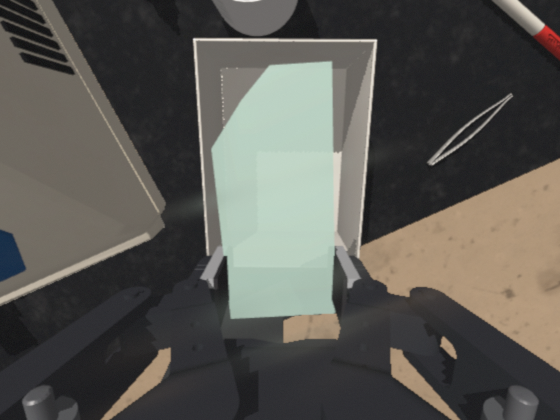

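```bash
python3 -c "
from h import *
w=ctrl.snapshot('wrist')
q=ray(w,[(195,40),(376,41),(207,256)],.1);o,th,res=fit2([(.095,.07),(.095,-.07),(-.095,.07)],q);print(o,np.degrees(th),res.tolist())
b=ray(w,[(228,0),(212,0)],.1)
o2,th2=platefit(w,[(205,66),(332,62),(333,315),(230,318)],.2089+.0166);intool(o2,th2)"
```

```text
[ 0.48981596 -0.4007796 ] -27.22235209868435 [[4.4, -2.1], [1.3, -2.9], [-5.7, 5.0]]
centre [ 486.5 -393.5] yaw -23.45 tray [-201.8 -670.8] res [[-1.5, 0.8], [-1.1, -0.0], [1.6, -0.4], [1.0, -0.4]]
plate centre in tool x,y: [35.1 -1.2] plate yaw - tool yaw 2.52
```

```bash
python3 -m crank '[[1,2,25,0,0,0],[1,2,30,0,0,0],[0,0,30,0,0,0],[0,0,25,0,0,0],[0,0,0,0,0,0],[0,0,0,0,0,0]]';python3 -c "
from h import *
plan(455,-384,40,-26.3)
w=ctrl.snapshot('wrist');cv2.imwrite('pics/w66.png',w['frame'])"
```

```text
t: 62.37
ee_pos: [0.4563, -0.3887, 0.0993]
eef_rot: [0.974, -0.227, 0.003, 0.003]
wrist_force: [0.3, 0.3, -0.3]
width: 0.0483
t 62.37 pos [ 456.3 -388.7   99.3] x [ 0.897 -0.442  0.008] y [-0.442 -0.897  0.004] z [ 0.005 -0.007 -1.   ] F [ 0.3  0.3 -0.3] w 48.3
shift now-axes [-3.7 -3.9 59.3] after-turn [-3.2 -3.6 59.3] turn deg [ 0.22 -0.44  0.09]
```

View pics/w66.png

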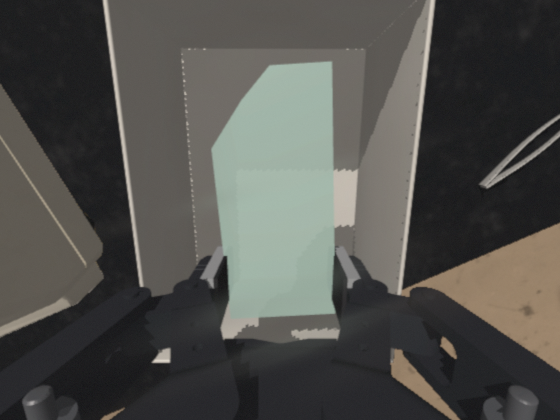

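Well inside the carton footprint. Lower and release.

```bash
python3 -m crank '[[-1,-1,20,0,0,0],[-1,-1,20,0,0,0],[0,0,15,0,0,0],[0,0,0,0,0,0],[0,0,0,0,0,0]]';python3 -c "
from h import *
st()";python3 -m crank '[[0,0,0,0,0,0],[0,0,0,0,0,0],[0,0,0,0,0,0],[0,0,0,0,0,0]]' 70;python3 -m crank '[[0,0,-30,0,0,0],[0,0,-35,0,0,0],[0,0,-38,0,0,0],[0,0,-38,0,0,0],[0,0,-30,0,0,0],[0,0,0,0,0,0],[0,0,0,0,0,0]]';python3 -c "
from h import *
st()
w=ctrl.snapshot('wrist');cv2.imwrite('pics/w67.png',w['frame'])"
```

```text
t: 62.83
ee_pos: [0.4606, -0.3911, 0.0527]
eef_rot: [0.974, -0.228, 0.01, 0.006]
wrist_force: [0.3, 0.2, 0.0]
width: 0.0481
t 62.83 pos [ 460.6 -391.1   52.7] x [ 0.896 -0.443  0.022] y [-0.443 -0.896  0.008] z [ 0.016 -0.017 -1.   ] F [0.3 0.2 0. ] w 48.1
t: 63.17
ee_pos: [0.4634, -0.3934, 0.0589]
eef_rot: [0.974, -0.228, 0.014, 0.008]
wrist_force: [-0.3, -0.2, 0.5]
width: 0.0596
t: 63.75
ee_pos: [0.4592, -0.3889, 0.2409]
eef_rot: [0.974, -0.228, 0.015, 0.008]
wrist_force: [0.8, 0.9, -0.5]
width: 0.0596
t 63.75 pos [ 459.2 -388.9  240.9] x [ 0.896 -0.443  0.032] y [-0.443 -0.896  0.01 ] z [ 0.025 -0.023 -0.999] F [ 0.8  0.9 -0.5] w 59.6
```

View pics/w67.png

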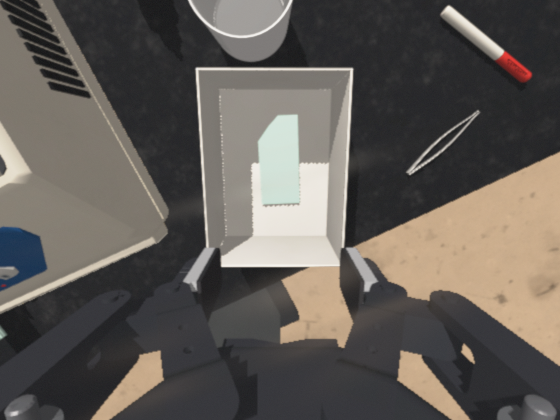

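The chipped plate lies flat in the upright carton, at about (280,160). I'll back off and do a final check.

```bash
python3 -m crank '[[-30,0,-10,0,0,0],[-35,0,0,0,0,0],[-35,0,0,0,0,0],[0,0,0,0,0,0],[0,0,0,0,0,0],[0,0,0,0,0,0],[0,0,0,0,0,0]]';python3 -c "
from h import *
st()
s=ctrl.snapshot('top');cv2.imwrite('pics/t68.png',s['frame']);cv2.imwrite('pics/t68z.png',cv2.resize(s['frame'][200:275,225:295],None,fx=8,fy=8,interpolation=cv2.INTER_CUBIC))
T=lambda p:np.array(p)/8+(225,200)-.4
s=ctrl.snapshot('scene');cv2.imwrite('pics/s68.png',s['frame']);cv2.imwrite('pics/s68z.png',cv2.resize(s['frame'][205:305,230:350],None,fx=6,fy=6,interpolation=cv2.INTER_CUBIC))"
```

```text
t: 64.38
ee_pos: [0.3642, -0.3407, 0.2409]
eef_rot: [0.974, -0.227, 0.011, 0.006]
wrist_force: [0.4, -0.1, 0.4]
width: 0.0597
t 64.38 pos [ 364.2 -340.7  240.9] x [ 0.896 -0.443  0.023] y [-0.443 -0.897  0.007] z [ 0.018 -0.016 -1.   ] F [ 0.4 -0.1  0.4] w 59.7
```

View pics/t68.png

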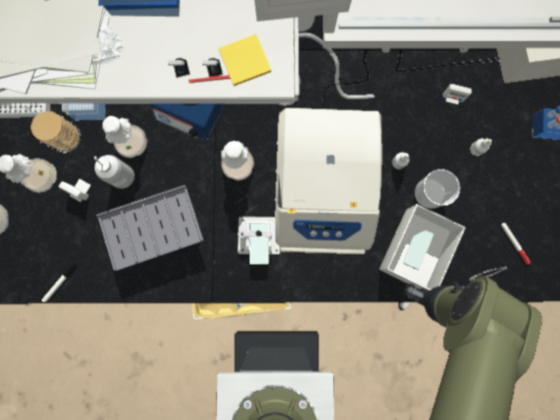

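View pics/t68z.png

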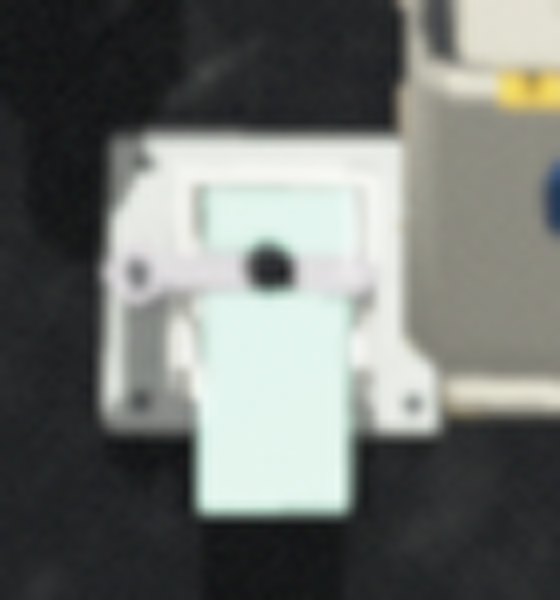

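View pics/s68z.png

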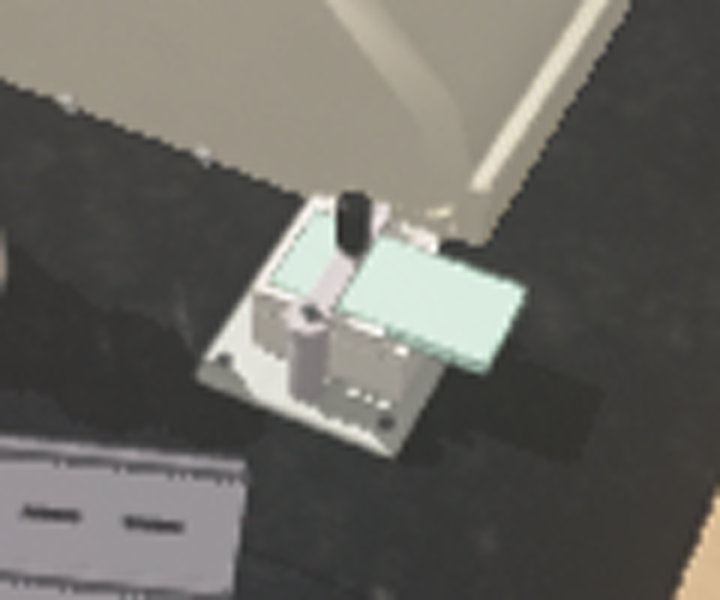

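Everything is in place. The stack is under the closed arm and the chipped plate is in the carton. The beaker at (437,188) and the flask at (237,160) are where they were at the start.

```bash
python3 -c "
from station import ctrl
print(ctrl.hand_in())"
```

```text
the job is handed in; nothing more can be done
None
```

The job is handed in after about 64 s of the 210 s allowed. I swung the retaining arm aside and slid all three sound plates out and stacked them. I then squared the stack, pushed it to the back stop, and swung the arm back until it met its closed stop. Last, I dropped the chipped plate in the carton.

**Last checks (top and scene views):**
- **Stack:** the three plates lie in line with the bay, at or close to the back stop, with the arm straight across them.
- **Carton:** it was knocked about 3 cm aside during the run, so I measured it again before the drop. It stands upright with the chipped plate flat inside.
- **Flask and beaker:** both are at the same pixels as at the start.

**What did not go smoothly:**
- **Third plate:** on my first try to place it, the fingertips caught the plates below and turned one of them for a moment. I set the third plate back in the tray, took it nearer the fingertips and placed it again.
- **Pressing force:** while pressing on plates to drag them, the fingertips briefly reached about 50 N twice and about 27–29 N twice, against the advised 5 to 15 N. The 40 N limit is stated for the arm and gripper body, and the wrist stayed below its 120 N limit.
- **Bay position:** the top and wrist cameras disagreed by 2–3 mm on where the bay is. I used the wrist pictures for the final alignment.

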